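# Lay the stirring station's base plate edge first and click the drive packs onto it

## Robot

A 7-joint arm with a two-finger parallel gripper is mounted at the origin on the work surface. World frame = base frame: x ahead of the robot, y to its left, z up, the work surface at z = 0. Lengths are in mm, angles in rad, forces in N, time in s.
With the tool pointing down it reaches from about 400 to 850 mm from the base axis. Payload 4.4 kg.
Tool frame: the origin (TCP) lies between the finger pads; the fingertips stand 11 mm ahead of it and the grasp point (between the pads) lies 8 mm behind it; z points along the fingers, y is the direction in which the jaws open and shut (so a half turn about z gives the same grasp; the last joint's range is limited). The gripper opens to 94 mm and grips with 3 to 60 N. Pads are 16 mm wide; open, the fingers measure 119 mm over their backs; the gripper's body (75 mm by 177 mm) begins 78 mm behind the grasp point.
Start: joints at [-1.307, 0.628, 0.038, 1.517, -0.027, 0.996, -0.02], TCP at [210.481, 614.992, 216.478] pointing down, gripper open.
Joint ranges: [-3.06, 3.06], [-0.37, 2.12], [-1.25, 1.32], [0.18, 2.47], [-1.1, 4.24], [0.23, 1.98], [-2.94, 2.94]. Speed limits (rad/s): [2.57, 2.57, 3.14, 3.14, 3.14, 3.14, 3.14].

## Interface

Orientations are given as a rotation vector (axis times angle).
In Python, from cell import telemetry, read_camera, camera_params, job, search_frame, outline_of, spot_point gives the robot as it stands. The module is installed in compiled form; this text tells all that it offers.
- The arm moves only by the tool arm_command, never from a script. Its argument "plan" is a list of rows, each an object of numbers: "x", "y", "z": the shift along the world's x, y, z in units of 0.03 m (1.0 is 0.03 m); "yaw": the turn about the world's z in units of 45 degrees (1.0 is 45 degrees); "claw": the opening, from -1 (shut) to 1 (fully open). In form: [{"x": .., "y": .., "z": .., "yaw": .., "claw": ..}, ...]. A call has 1 to 20 rows; each row shifts and turns the pose as measured when the row begins; what a row does not reach is not made up. A row lasts 1/12 s, in which the tool goes at most 41.7 mm and 7.16 degrees, less where a joint would pass 70% of its speed; a pose out of reach is approached as far as the arm can. A call with a number of a shift or a turn outside -1 to 1 is refused whole. A call with a gripper value outside its range is refused whole. The fingers move at their own pace and stop on an object; the grip force is fixed at half the most. Time passes only in rows, so rows that do not move let the fingers close. It gives the time, the measured TCP pose, the force and the opening at its end, in the units of the state.
- telemetry.read_state(): the state, without advancing time (a new reading comes with each control period).
- read_camera(name): name is "scene" or "top" or "wrist"; returns (picture, depth): 480x640x3 uint8, red, green, blue; 480x640 float32, mm along the optical axis (not along the pixel's ray), 0 where there is no reading.
- camera_params(name): a dict with "fx", "fy", "cx", "cy" (pixels), "origin" and "attitude" of the camera in the world. Camera axes: x right, y down, z forward; pixel columns grow to the right and rows downward; lengths in mm; the calibration is good to about 2 mm. A picture is of the moment at which its call begins: read the wrist's pose just before it. camera_params takes no time and is no camera call; for the wrist camera it gives the pose at the moment of the call.
- job.close_job(): hands the job in, once; it reports no verdict.
Trained networks look in the newest picture that a camera, given by its name, has taken for a name from the list of things; names that differ only in an ending like _2 or _b are one class to them, and where a whole thing is asked for, a point or a joint stands for the part that bears it (a point fixed in the world has none). Each returns a list of dicts, best first, with "confidence" (0 to 1); they miss things now and then, are a little off and sometimes report something else, mostly with a low value. They report only what shows in the picture. A call takes as long as a camera call.
- search_frame(camera, query): "bbox" ([left, top, right, bottom] in pixels, round what is visible of it).
- outline_of(camera, query): "mask" (480x640 bool, what is visible of it) and "bbox" ([left, top, right, bottom] in pixels, round what is visible of it).
- spot_point(camera, query): "centre" ([column, row] in pixels: a listed point, or the origin of a listed thing).
The state is a dict: "time_s": time; "joints": joint angles; "qvel": joint speeds; "tau": joint torques, N m; "eef_pos": TCP position; "ee_rot": TCP orientation; "wrist_force": force on the tool from outside, world axes, zero at the start; "moment": the same for the moment, N m; "opening": finger opening in mm.
Only numpy, scipy, OpenCV 4.12 (cv2) and the standard library are available. Lean on these libraries where they do the work, as an engineer would, in place of code of your own. Each camera call takes 0.05 s, during which the arm holds its last target.

## Task

Set up the stirring station: first clear the two brass clamp bosses out of the yellow corner stop into the green tray. Then lift the heavy base plate by its red bail, rest its far edge (opposite the bail) on the bench close to the long yellow stop bar, and pivot it gently down from there - not dropped - until it lies flat and square in the corner of the yellow stop, within about a centimetre of both bars, its bail on the robot's side. Then slide every blue drive pack onto a shoe of the plate, one to a shoe, any pack on any shoe, until the orange detent springs up behind it, leaving the beaker, bottle and dish alone.

Things in the scene. Friction and masses are not known exactly. Their poses are not given: they have to be found in the camera images.
- plate_mid (a point): centre of the base plate, half-way through its thickness: aluminium plate 200 x 120 x 8 mm (x, y, z), about 0.8 kg. z is its upper side, which carries three T-rail shoes along y (up to 40 mm above its underside at their end stops). +x points to the far edge, the one to be rested first; the bail is at -x.
- bail (a point): middle of the red bail (handle bar fixed rigidly to the plate): round bar 12 mm thick, 84 mm long along the plate's y, 120 mm from the plate's centre towards -x (20 mm outside the plate's edge) and 42 mm above its underside. Pinched from above across the bar (along the plate's x) the plate can swing about the bar in the grip.
- edge_l (a point): +y end of the plate's far edge, at its underside (100 mm in +x, 60 mm in +y of the plate's centre)
- edge_r (a point): -y end of the plate's far edge, at its underside (100 mm in +x, 60 mm in -y of the plate's centre)
- place (a point): where plate_mid belongs when the plate lies flush in the corner of the fixed yellow L-shaped stop; x and y are then the plate's own. The stop's bars are 12 mm tall and 16 mm wide: the long far bar's inner face is 100 mm in +x of this point, the side bar's inner face 60 mm in +y. This point is 4 mm above the bench.
- shoe0 (a point): where the grip point of a pack lies when home on the bail-side (55 mm in -x of the plate's centre) shoe, a T rail along the plate's y; axes are the plate's. The pack enters at the plate's -y side (grip point at least 100 mm before here) and slides along +y to an end stop 0.5 mm past here. On the rail it has 2 mm of play to either side and 4 mm in height (0 to +4 mm from here; enter at about +2).
- shoe1 (a point): where the grip point of a pack lies when home on the middle shoe, a T rail along the plate's y; axes are the plate's. The pack enters at the plate's -y side (grip point at least 100 mm before here) and slides along +y to an end stop 0.5 mm past here. On the rail it has 2 mm of play to either side and 4 mm in height (0 to +4 mm from here; enter at about +2).
- shoe2 (a point): where the grip point of a pack lies when home on the far-edge-side (55 mm in +x of the plate's centre) shoe, a T rail along the plate's y; axes are the plate's. The pack enters at the plate's -y side (grip point at least 100 mm before here) and slides along +y to an end stop 0.5 mm past here. On the rail it has 2 mm of play to either side and 4 mm in height (0 to +4 mm from here; enter at about +2).
- pawl0 (a joint): spring detent of shoe0 (orange wedge 10 mm wide), in m: 0 = up, 7 mm above the rail head; grows to 0.009 pressed down. A pack entering pushes it down in the last 50 mm of travel (some 5 to 10 N of push); it springs up behind the pack once that is home (about 3 mm of play).
- pawl1 (a joint): spring detent of shoe1 (orange wedge 10 mm wide), in m: 0 = up, 7 mm above the rail head; grows to 0.009 pressed down. A pack entering pushes it down in the last 50 mm of travel (some 5 to 10 N of push); it springs up behind the pack once that is home (about 3 mm of play).
- pawl2 (a joint): spring detent of shoe2 (orange wedge 10 mm wide), in m: 0 = up, 7 mm above the rail head; grows to 0.009 pressed down. A pack entering pushes it down in the last 50 mm of travel (some 5 to 10 N of push); it springs up behind the pack once that is home (about 3 mm of play).
- pack_a_grip (a point): drive pack: blue block 44 x 60 x 30 mm (x, y, height) with a grey tab on top, 34 mm (x) by 14 mm thick (y), 32 mm tall; 0.22 kg; same either way round. Point: in the tab, 50 mm above the underside, 20 mm above the blue body (pinch here along y). Underneath along y a C channel 28 mm wide, 4 to 14 mm above the underside, with a 16 mm slot between 4 mm lips. May be absent.
- pack_b_grip (a point): drive pack: blue block 44 x 60 x 30 mm (x, y, height) with a grey tab on top, 34 mm (x) by 14 mm thick (y), 32 mm tall; 0.22 kg; same either way round. Point: in the tab, 50 mm above the underside, 20 mm above the blue body (pinch here along y). Underneath along y a C channel 28 mm wide, 4 to 14 mm above the underside, with a 16 mm slot between 4 mm lips. May be absent.
- pack_c_grip (a point): drive pack: blue block 44 x 60 x 30 mm (x, y, height) with a grey tab on top, 34 mm (x) by 14 mm thick (y), 32 mm tall; 0.22 kg; same either way round. Point: in the tab, 50 mm above the underside, 20 mm above the blue body (pinch here along y). Underneath along y a C channel 28 mm wide, 4 to 14 mm above the underside, with a 16 mm slot between 4 mm lips. May be absent.
- boss_a_mid (a point): stray clamp boss: brass block 36 x 26 x 30 mm (x, y, height), 0.12 kg, with a thin dark screw flush through it along x; point at its centre. Starts lying in the plate's place.
- boss_b_mid (a point): stray clamp boss: brass block 36 x 26 x 30 mm (x, y, height), 0.12 kg, with a thin dark screw flush through it along x; point at its centre. Starts lying in the plate's place.
- parts_tray_in (a point): centre of the inner floor of the fixed green tray, 4 mm above the bench; inside 117 x 117 mm (x, y), walls 4 mm thick, 22 mm tall
- beaker: glass beaker, 68 mm across, 85 mm tall; origin at the centre of its underside; a bystander, to be left alone.
- reagent: brown bottle, 60 mm across, 130 mm tall; origin at the centre of its underside; a bystander, to be left alone.
- dish: white bowl, 80 mm across, 28 mm tall; origin at the centre of its underside; a bystander, to be left alone.
- plate: the base plate as a whole; origin at the centre of its underside, axes as plate_mid. Its rails: stem 12 mm wide, 10 mm tall; head 24 mm wide, 6 mm thick, its top 24 mm above the plate's underside; pointed entry nose 69 mm before (-y of) the shoe points, 6 mm inside the plate's -y edge.

How it is judged:
By the outcome, as a careful person would: the job done as asked, in the order asked, and still so for the second after the job is handed in, with the robot touching nothing.
Of pack_a, pack_b, pack_c only 2 to 3 are there at a start; the rules pass over those that are not, and their reading is None.
At some moment in a run one of pack_a, pack_b, pack_c may be knocked a few centimetres aside while the robot is not near it.
It also fails if it takes over 200 s, if anything falls off the work surface, if the arm or the gripper's body presses on something with over 40 N, if the wrist force passes 120 N, or if a joint passes its speed limit or range.

## Working session

There is one attempt and no reset: what is moved stays moved. The work goes in short steps, Python scripts to look and compute and a tool call to move; the robot and the scene stay as the last step left them, time stands still between calls to the robot, and variables do not carry over. Pictures are saved under pics/ and viewed, and the job is handed in when it is done.

Besides the shell and the picture viewer there is one more tool, called after "Request:" as name(argument=value, ...) on one line, values as JSON. arm_command: Moves the arm, as the interface text tells. Its arguments: {"type":"object","properties":{"plan":{"type":"array"}},"required":["plan"]}

```bash
mkdir -p pics; ls; python3 - <<'E'
from cell import telemetry, read_camera, camera_params
import cv2
s=telemetry.read_state(); print({k:s[k] for k in ('time_s','eef_pos','ee_rot','wrist_force','opening')})
for n in ('scene','top','wrist'):
    p=camera_params(n); print(n,p)
    im,d=read_camera(n); cv2.imwrite(f'pics/{n}0.png',im[:,:,::-1])
E
```

```text
pics
{'time_s': 0.0, 'eef_pos': array([210.25366594, 614.36997915, 215.5983854 ]), 'ee_rot': array([-5.15672001e-01, -3.09867370e+00,  2.85766936e-03]), 'wrist_force': array([ 0.33519879, -0.40984509, -0.00286135]), 'opening': 93.84478015762912}
scene {'fx': 465.74966163939627, 'fy': 465.74966163939627, 'cx': 324.20071320113215, 'cy': 245.63934260423017, 'origin': array([1195.47495126,   74.61961222,  783.63355283]), 'attitude': array([-1.7284552 , -1.90299186,  0.70063303])}
top {'fx': 572.7206053474475, 'fy': 572.7206053474475, 'cx': 324.9299506898403, 'cy': 229.46623393736644, 'origin': array([ 501.66444126,   55.19055113, 1480.45817412]), 'attitude': array([-2.18543842,  2.22710218, -0.07731294])}
wrist {'fx': 374.3383397394775, 'fy': 374.3383397394775, 'cx': 316.66107362264154, 'cy': 240.4101770091856, 'origin': array([148.52875803, 635.78510108, 382.87673546]), 'attitude': array([2.39571451, 1.71375581, 0.19683997])}
```

View pics/scene0.png

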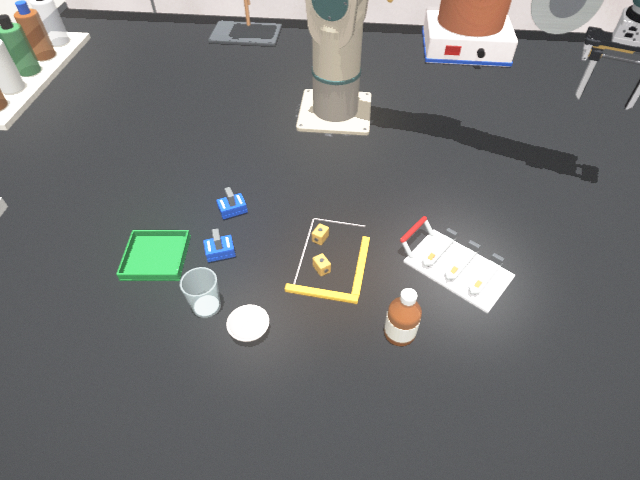

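View pics/top0.png

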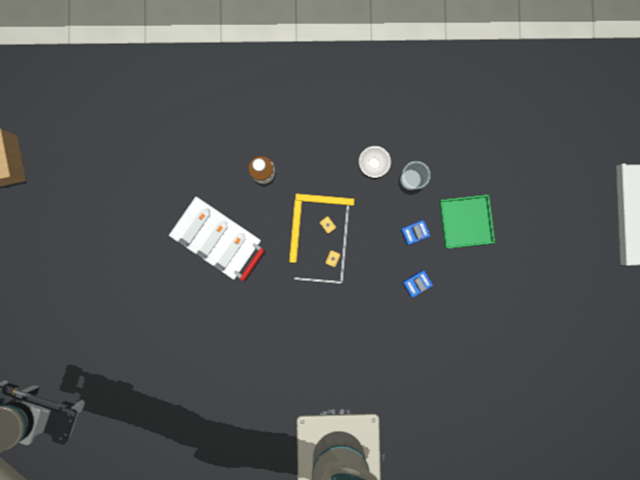

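View pics/wrist0.png

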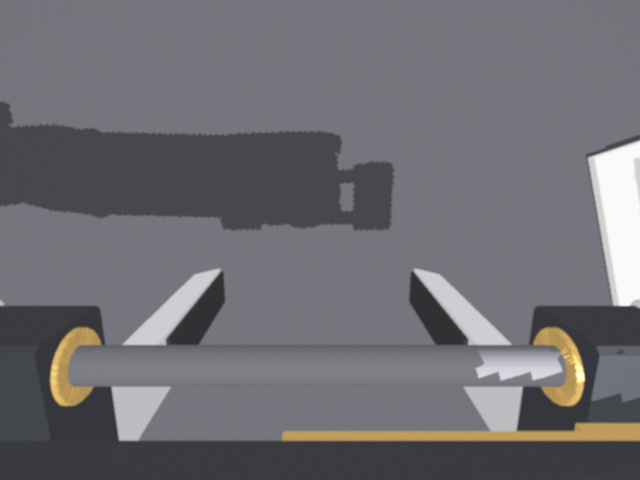

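```bash
cat > h.py <<'E'
from cell import telemetry, read_camera, camera_params, job, search_frame, outline_of, spot_point
import numpy as np, cv2
from scipy.spatial.transform import Rotation as R
def cam(n,save=None):
    p=camera_params(n); im,d=read_camera(n)
    if save: cv2.imwrite(f'pics/{save}.png',im[:,:,::-1])
    return p,im,d
def cloud(p,d):
    v,u=np.mgrid[0:480,0:640]
    c=np.stack([(u-p['cx'])/p['fx']*d,(v-p['cy'])/p['fy']*d,d],-1)
    return c@R.from_rotvec(p['attitude']).as_matrix().T+p['origin']
def pix(p,u,v,z):
    r=R.from_rotvec(p['attitude']).as_matrix()@np.array([(u-p['cx'])/p['fx'],(v-p['cy'])/p['fy'],1])
    return p['origin']+r*(z-p['origin'][2])/r[2]
def proj(p,X):
    c=(np.atleast_2d(X)-p['origin'])@R.from_rotvec(p['attitude']).as_matrix()
    return np.c_[c[:,0]/c[:,2]*p['fx']+p['cx'],c[:,1]/c[:,2]*p['fy']+p['cy']]
def st():
    s=telemetry.read_state(); M=R.from_rotvec(s['ee_rot']).as_matrix()
    print('t%.2f'%s['time_s'],'tcp',s['eef_pos'].round(1),'jaw %.1f'%np.degrees(np.arctan2(M[1,1],M[0,1])),'tilt %.2f'%np.degrees(np.arccos(-M[2,2])),'F',s['wrist_force'].round(1),'M',s['moment'].round(2),'op %.1f'%s['opening'],'q',s['joints'].round(2))
    return s
E
python3 - <<'E'
from h import *
st()
names=['plate','plate_mid','bail','place','edge_l','edge_r','shoe0','shoe1','shoe2','pack_a_grip','boss_a_mid','parts_tray_in','beaker','reagent','dish']
for c in ('top','scene'):
    p,im,d=cam(c); C=cloud(p,d)
    for n in names:
        for r in spot_point(c,n)[:4]:
            u,v=r['centre']; ui,vi=int(round(u)),int(round(v))
            print(c,n,'%.2f'%r['confidence'],round(u),round(v),C[vi,ui].round() if d[vi,ui]>0 else None)
E
```

```text
t0.15 tcp [210.3 614.6 215.8] jaw 71.1 tilt 0.08 F [-0.2 -0.3  0.7] M [-0.1  -0.02  0.02] op 94.2 q [-1.31  0.63  0.04  1.52 -0.03  1.   -0.02]
top plate 0.56 215 240 [552. 304.  22.]
top plate_mid 0.75 216 238 [557. 302.  19.]
top plate_mid 0.36 470 223 [ 584. -354.    2.]
top bail 0.75 251 262 [495. 211.  48.]
top edge_l 0.78 198 199 [658. 348.  10.]
top edge_l 0.72 225 254 [516. 279.  23.]
top edge_l 0.55 170 236 [565. 421.   6.]
top edge_r 0.78 198 199 [658. 348.  10.]
top edge_r 0.72 225 254 [516. 279.  23.]
top edge_r 0.55 170 236 [565. 421.   6.]
top shoe0 0.98 205 239 [555. 332.   8.]
top shoe0 0.80 226 253 [518. 276.  26.]
top shoe0 0.63 189 229 [581. 370.  21.]
top shoe1 0.98 205 239 [555. 332.   8.]
top shoe1 0.80 226 253 [518. 276.  26.]
top shoe1 0.63 189 229 [581. 370.  21.]
top shoe2 0.98 205 239 [555. 332.   8.]
top shoe2 0.80 226 253 [518. 276.  26.]
top shoe2 0.63 189 229 [581. 370.  21.]
top pack_a_grip 0.88 416 234 [ 556. -202.   59.]
top boss_a_mid 0.42 332 259 [498.   8.  33.]
top parts_tray_in 0.59 466 219 [ 595. -344.   -1.]
top beaker 0.92 412 179 [ 701. -205
[... 622 characters left out ...]
4 493 262 [554. 374.  24.]
scene shoe1 0.66 470 246 [520. 328.  31.]
scene shoe2 0.88 447 233 [489. 282.  33.]
scene shoe2 0.74 493 262 [554. 374.  24.]
scene shoe2 0.66 470 246 [520. 328.  31.]
scene pack_a_grip 0.67 214 239 [ 580. -208.   61.]
scene pack_a_grip 0.59 469 248 [519. 328.  24.]
scene pack_a_grip 0.39 225 197 [ 422. -227.   30.]
scene boss_a_mid 0.69 321 234 [515.   8.  29.]
scene boss_a_mid 0.63 250 326 [ 744. -106.    5.]
scene parts_tray_in 0.72 155 254 [ 585. -348.    1.]
scene beaker 0.65 207 304 [ 732. -185.   50.]
scene beaker 0.36 415 227 [491. 210.  47.]
scene reagent 0.84 399 333 None
scene dish 0.71 252 326 [ 744. -102.    6.]
scene dish 0.50 318 266 [604.  11.  29.]
```

```bash
cat >> h.py <<'E'
HUE={'yellow':((20,150,120),(30,255,255)),'blue':((105,120,80),(125,255,255)),'red':((0,150,90),(4,255,255)),'green':((50,120,60),(75,255,255)),'brass':((14,70,90),(24,200,255))}
def blobs(im,col,amin=25):
    m=cv2.inRange(cv2.cvtColor(im,cv2.COLOR_RGB2HSV),*HUE[col])
    if col=='red': m|=cv2.inRange(cv2.cvtColor(im,cv2.COLOR_RGB2HSV),(174,150,90),(180,255,255))
    n,l,s,c=cv2.connectedComponentsWithStats(m)
    return [(l==i) for i in range(1,n) if s[i,4]>=amin]
E
python3 - <<'E'
from h import *
for c in ('top','scene'):
    p,im,d=cam(c); C=cloud(p,d)
    for col in HUE:
        for m in blobs(im,col):
            X=C[m&(d>0)]; vv,uu=np.nonzero(m)
            (a,b,t)=cv2.minAreaRect(X[:,:2].astype(np.float32))
            print(c,col,m.sum(),'px',uu.mean().round(),vv.mean().round(),'med',np.median(X,0).round(1),'rect',np.round(a,1),np.round(b,1),round(t,1),'z95',np.percentile(X[:,2],95).round(1))
p,im,d=cam('top')
a=cv2.resize(im[170:300,150:350],None,fx=4,fy=4,interpolation=cv2.INTER_CUBIC);cv2.imwrite('pics/topz.png',a[:,:,::-1])
E
```

```text
top yellow 862 px 309.0 216.0 med [640.9  90.1  10.9] rect [573.8  33.3] [152.1 179.1] 83.9 z95 16.5
top blue 277 px 414.0 232.0 med [ 562.  -199.7   28.3] rect [ 563.2 -209.4] [48.7 69.1] 21.6 z95 36.0
top blue 296 px 416.0 283.0 med [ 433.6 -202.    28.3] rect [ 430.9 -211.6] [50.7 68. ] 28.6 z95 37.8
top red 200 px 252.0 264.0 med [489.4 210.7  45.1] rect [489.  210.8] [11.7 96.6] 54.6 z95 51.7
top green 2464 px 467.0 221.0 med [ 588.9 -344.5    4.5] rect [ 588.9 -344.3] [129.1 135.8] 5.4 z95 21.8
top brass 1068 px 10.0 159.0 med [758.4 806.1  50.9] rect [778.6 823.7] [149.4  64.8] 1.5 z95 81.8
top brass 291 px 262.0 170.0 med [714.3 174.2  88.6] rect [724.6 180.6] [55.7 57.7] 71.9 z95 101.7
top brass 363 px 308.0 218.0 med [631.8  90.5   1.3] rect [574.7  32.8] [157.9 180.6] 84.3 z95 14.5
top brass 184 px 327.0 224.0 med [586.5  18.7  28.4] rect [587.6  17.2] [40.5 31.5] 35.6 z95 34.2
top brass 184 px 332.0 258.0 med [500.3   6.3  27.8] rect [499.8   5.8] [31.3 40.5] 65.6 z95 34.1
scene yellow 86 px 330.0 298.0 med [664.2  43.    4.1] rect [663.6  38.4] [111.3   4.2] 84.3 z95 7.5
[... 848 characters left out ...]
19.0 med [-502.4 -361.3   35.4] rect [-503.3 -362.3] [22.   8.7] 24.1 z95 55.5
scene brass 37 px 29.0 43.0 med [-115.8 -952.1   99.8] rect [-138.8 -968.9] [78.9  3. ] 36.6 z95 143.8
scene brass 125 px 614.0 48.0 med [218.6 579.  329.8] rect [-127.8  764.3] [ 76.5 822.9] 61.9 z95 333.5
scene brass 149 px 320.0 237.0 med [514.9   6.3  14.2] rect [489.6   3.4] [41.8 61.6] 68.8 z95 27.5
scene brass 57 px 356.0 268.0 med [ 5.782e+02  8.900e+01 -5.000e-01] rect [577.1  89.4] [  6.  159.2] 82.6 z95 3.3
scene brass 161 px 321.0 268.0 med [599.2  16.   14.1] rect [581.4  14.7] [61.  38.9] 6.3 z95 27.9
scene brass 214 px 320.0 296.0 med [662.   18.4   3.5] rect [661.1  18.5] [154.4  21.4] 76.3 z95 8.4
```

View pics/topz.png

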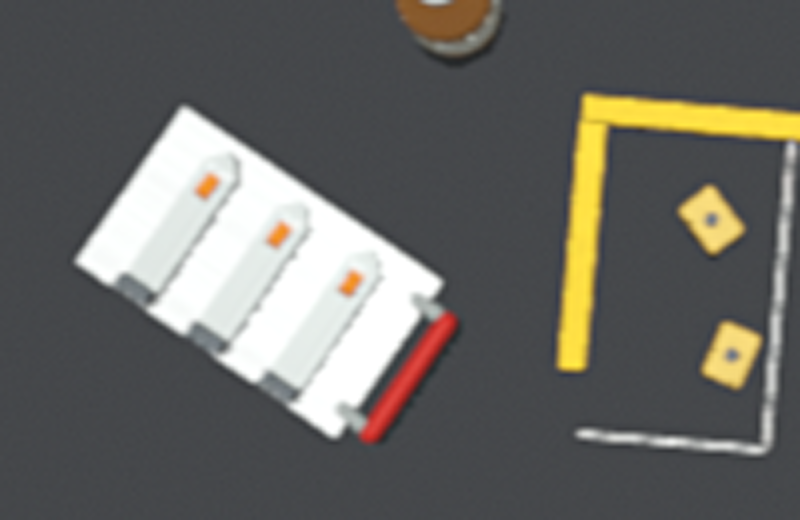

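Request:
arm_command(plan=[{"x": 0.45,"y": -1},{"x": 0.45,"y": -1},{"x": 0.45,"y": -1},{"x": 0.45,"y": -1},{"x": 0.45,"y": -1},{"x": 0.45,"y": -1},{"x": 0.45,"y": -1},{"x": 0.45,"y": -1},{"x": 0.45,"y": -1},{"x": 0.45,"y": -1},{"x": 0.45,"y": -1},{"x": 0.45,"y": -1},{"x": 0.45,"y": -1},{"x": 0.45,"y": -1},{"x": 0.45,"y": -1},{"x": 0.45,"y": -1},{"x": 0.45,"y": -1},{"x": 0.45,"y": -1},{"x": 0.45,"y": -1},{"x": 0.45,"y": -1}])

```text
invalid input at $.plan[0]: expected keys x, y, z, yaw, claw
```

```bash
python3 - <<'E'
from h import *
st()
p,im,d=cam('wrist','w1')
print(p)
E
```

```text
t1.90 tcp [210.5 615.  216.5] jaw 71.1 tilt 0.00 F [-0.2  0.4  0.3] M [ 0.02 -0.01 -0.03] op 93.9 q [-1.31  0.63  0.04  1.52 -0.03  1.   -0.02]
{'fx': 374.3383397394775, 'fy': 374.3383397394775, 'cx': 316.66107362264154, 'cy': 240.4101770091856, 'origin': array([148.63505308, 636.06418738, 383.68623819]), 'attitude': array([2.39661752, 1.71400275, 0.19883798])}
```

View pics/w1.png

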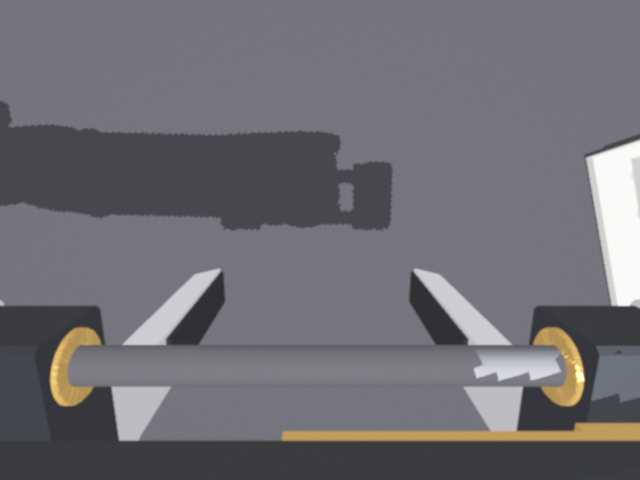

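Request:
arm_command(plan=[{"x": 0.45,"y": -1,"z": 0,"yaw": 0,"claw": 1},{"x": 0.45,"y": -1,"z": 0,"yaw": 0,"claw": 1},{"x": 0.45,"y": -1,"z": 0,"yaw": 0,"claw": 1},{"x": 0.45,"y": -1,"z": 0,"yaw": 0,"claw": 1},{"x": 0.45,"y": -1,"z": 0,"yaw": 0,"claw": 1},{"x": 0.45,"y": -1,"z": 0,"yaw": 0,"claw": 1},{"x": 0.45,"y": -1,"z": 0,"yaw": 0,"claw": 1},{"x": 0.45,"y": -1,"z": 0,"yaw": 0,"claw": 1},{"x": 0.45,"y": -1,"z": 0,"yaw": 0,"claw": 1},{"x": 0.45,"y": -1,"z": 0,"yaw": 0,"claw": 1},{"x": 0.45,"y": -1,"z": 0,"yaw": 0,"claw": 1},{"x": 0.45,"y": -1,"z": 0,"yaw": 0,"claw": 1},{"x": 0.45,"y": -1,"z": 0,"yaw": 0,"claw": 1},{"x": 0.45,"y": -1,"z": 0,"yaw": 0,"claw": 1},{"x": 0.45,"y": -1,"z": 0,"yaw": 0,"claw": 1},{"x": 0.45,"y": -1,"z": 0,"yaw": 0,"claw": 1}])

```text
time_s: 3.28
eef_pos: [427.2, 121.8, 218.5]
ee_rot: [0.49, 3.101, 0.019]
wrist_force: [0.9, 0.9, 0.8]
opening: 94.0
```

```bash
python3 - <<'E'
from h import *
st()
p,im,d=cam('wrist','w2')
C=cloud(p,d)
for col in ('brass','yellow'):
  for m in blobs(im,col,150):
    X=C[m&(d>0)]; vv,uu=np.nonzero(m)
    (a,b,t)=cv2.minAreaRect(X[:,:2].astype(np.float32))
    print(col,m.sum(),uu.mean().round(),vv.mean().round(),np.median(X,0).round(1),np.round(a,1),np.round(b,1),round(t,1),np.percentile(X[:,2],95).round(1))
E
```

```text
t3.28 tcp [427.2 121.8 218.5] jaw 72.1 tilt 0.71 F [0.9 0.9 0.8] M [-0.01 -0.06 -0.06] op 94.0 q [-0.4   0.33  0.09  2.07 -0.06  0.73  0.98]
brass 384 328.0 310.0 [524.7 107.9   6.7] [487.5 110. ] [ 22.2 176.8] 81.6 11.9
brass 974 232.0 319.0 [497.6   8.6  28.2] [470.8  22.4] [ 33.2 141.6] 57.2 30.2
brass 1853 69.0 367.0 [387.4  82.8 321. ] [389.4  81.7] [ 3.4 15.2] 72.7 324.5
brass 1848 564.0 367.0 [416.7 173.9 322.2] [419.  173.5] [ 3.3 15.7] 74.3 325.7
brass 492 269.0 393.0 [592.   18.6  28.8] [517.3  65.1] [ 45.3 248.9] 56.3 320.3
brass 4932 436.0 430.0 [422.  143.2 330.4] [540.3  76.7] [228.7 287.4] 80.1 332.1
yellow 1048 328.0 312.0 [528.1 104.3  10.8] [486.3 110.4] [ 20.3 174.4] 81.3 12.2
yellow 2438 300.0 420.0 [648.8  37.8  10.5] [532.8  37.5] [155.1 282.6] 82.0 12.2
```

View pics/w2.png

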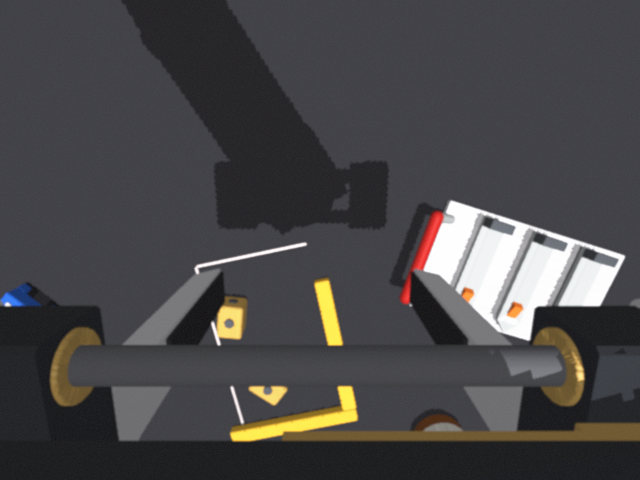

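Request:
arm_command(plan=[{"x": 0.6,"y": -0.95,"z": -0.5,"yaw": -0.1,"claw": 1},{"x": 0.6,"y": -0.95,"z": -0.5,"yaw": -0.03,"claw": 1},{"x": 0.6,"y": -0.95,"z": -0.5,"yaw": 0,"claw": 1},{"x": 0.6,"y": -0.95,"z": -0.5,"yaw": 0,"claw": 1},{"x": 0,"y": 0,"z": -0.5,"yaw": 0,"claw": 1},{"x": 0,"y": 0,"z": -0.5,"yaw": 0,"claw": 1},{"x": 0,"y": 0,"z": 0,"yaw": 0,"claw": 1}])

```text
time_s: 3.92
eef_pos: [508.1, -6.6, 129.0]
ee_rot: [0.68, 3.05, 0.017]
wrist_force: [0.6, 0.2, 0.1]
opening: 94.1
```

```bash
python3 - <<'E'
from h import *
st()
p,im,d=cam('top')
a=cv2.resize(im[170:300,280:480],None,fx=4,fy=4,interpolation=cv2.INTER_CUBIC);cv2.imwrite('pics/t3.png',a[:,:,::-1])
E
```

```text
t3.92 tcp [508.1  -6.6 129. ] jaw 64.9 tilt 1.15 F [0.6 0.2 0.1] M [ 0.04  0.01 -0.07] op 94.1 q [-0.11  0.55  0.1   2.02 -0.11  0.56  1.21]
```

View pics/t3.png

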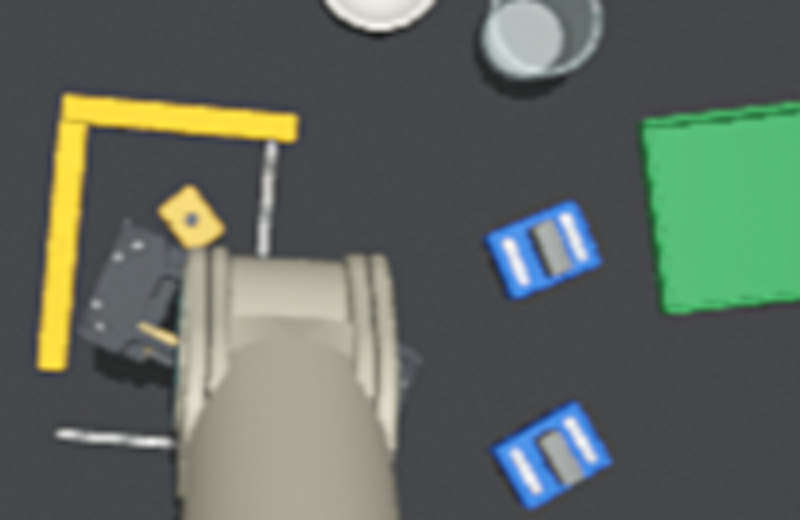

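Request:
arm_command(plan=[{"x": -0.14,"y": 0.22,"z": -0.5,"yaw": 0.02,"claw": 1},{"x": -0.14,"y": 0.22,"z": -0.5,"yaw": 0,"claw": 1},{"x": 0,"y": 0,"z": -0.5,"yaw": 0,"claw": 1},{"x": 0,"y": 0,"z": -0.5,"yaw": 0,"claw": 1},{"x": 0,"y": 0,"z": -0.5,"yaw": 0,"claw": 1},{"x": 0,"y": 0,"z": -0.5,"yaw": 0,"claw": 1},{"x": 0,"y": 0,"z": 0,"yaw": 0,"claw": 1}])

```text
time_s: 4.55
eef_pos: [505.1, 14.0, 45.0]
ee_rot: [0.64, 3.044, 0.028]
wrist_force: [-0.5, 0.5, -0.3]
opening: 93.6
```

```bash
python3 - <<'E'
from h import *
st()
p,im,d=cam('wrist','w3')
E
```

```text
t4.55 tcp [505.1  14.   45. ] jaw 66.3 tilt 2.04 F [-0.5  0.5 -0.3] M [-0.03  0.   -0.  ] op 93.6 q [-0.11  0.69  0.06  2.09 -0.14  0.33  1.21]
```

View pics/w3.png

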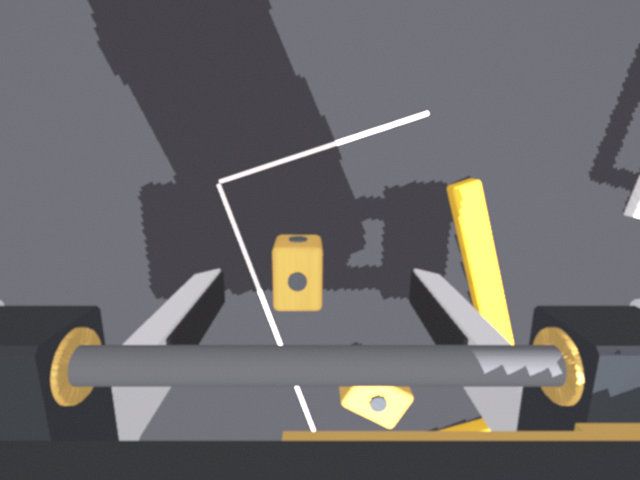

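Request:
arm_command(plan=[{"x": 0,"y": 0,"z": 0,"yaw": 0,"claw": 1},{"x": 0,"y": 0,"z": 0,"yaw": 0,"claw": 1}])

```text
time_s: 4.77
eef_pos: [507.1, 15.2, 48.4]
ee_rot: [0.637, 3.041, 0.031]
wrist_force: [-0.0, 0.1, -0.5]
opening: 94.1
```

```bash
cat >> h.py <<'E'
def tilt(s):
    M=R.from_rotvec(s['ee_rot']).as_matrix(); print('toolz',M[:,2].round(3))
E
python3 - <<'E'
from h import *
s=st();tilt(s)
p,im,d=cam('wrist','w4'); C=cloud(p,d)
for m in blobs(im,'brass',300):
    X=C[m&(d>0)]; X=X[(X[:,2]>26)&(X[:,2]<34)]
    if len(X)>200:
        (a,b,t)=cv2.minAreaRect(X[:,:2].astype(np.float32)); print(len(X),X.mean(0).round(1),np.round(a,1),np.round(b,1),round(t,1))
E
```

```text
t4.77 tcp [507.1  15.2  48.4] jaw 66.4 tilt 2.29 F [-0.   0.1 -0.5] M [-0.07  0.07 -0.01] op 94.1 q [-0.12  0.69  0.06  2.09 -0.14  0.33  1.21]
toolz [ 0.038  0.012 -0.999]
2813 [499.5   5.7  28.7] [500.4   5.3] [25.8 35.8] 65.0
```

Request:
arm_command(plan=[{"x": 0,"y": 0,"z": 0,"yaw": 0,"claw": 1},{"x": 0,"y": 0,"z": 0,"yaw": 0,"claw": 1},{"x": 0,"y": 0,"z": 0,"yaw": 0,"claw": 1}])

```text
time_s: 5.07
eef_pos: [509.0, 15.3, 50.9]
ee_rot: [0.635, 3.036, 0.032]
wrist_force: [0.4, 0.0, 0.2]
opening: 93.9
```

```bash
python3 - <<'E'
from h import *
s=st();tilt(s)
E
```

```text
t5.07 tcp [509.   15.3  50.9] jaw 66.4 tilt 2.55 F [0.4 0.  0.2] M [-0.02  0.05  0.01] op 93.9 q [-0.12  0.68  0.06  2.08 -0.14  0.33  1.21]
toolz [ 0.043  0.012 -0.999]
```

Request:
arm_command(plan=[{"x": 0.3,"y": 0,"z": 0.5,"yaw": 0,"claw": 1},{"x": 0.3,"y": 0,"z": 0.5,"yaw": 0,"claw": 1},{"x": 0.3,"y": 0,"z": 0.5,"yaw": 0,"claw": 1},{"x": 0.3,"y": 0,"z": 0.5,"yaw": 0,"claw": 1}])

```text
time_s: 5.4
eef_pos: [540.8, 14.9, 111.0]
ee_rot: [0.638, 3.045, 0.029]
wrist_force: [1.0, 0.4, -0.4]
opening: 93.8
```

```bash
cat >> h.py <<'E'
import json
def log():
    s=telemetry.read_state()
    open('log.jsonl','a').write(json.dumps({k:np.array(s[k]).tolist() for k in ('joints','eef_pos','ee_rot','time_s')})+'\n')
E
python3 - <<'E'
from h import *
s=st();tilt(s);log()
E
```

```text
t5.40 tcp [540.8  14.9 111. ] jaw 66.3 tilt 2.01 F [ 1.   0.4 -0.4] M [-0.03 -0.01 -0.01] op 93.8 q [-0.13  0.61  0.09  1.96 -0.12  0.55  1.2 ]
toolz [ 0.033  0.012 -0.999]
```

Request:
arm_command(plan=[{"x": 0,"y": 0,"z": 0,"yaw": 0,"claw": 1},{"x": 0,"y": 0,"z": 0,"yaw": 0,"claw": 1},{"x": 0,"y": 0,"z": 0,"yaw": 0,"claw": 1}])

```text
time_s: 5.65
eef_pos: [544.2, 14.7, 113.8]
ee_rot: [0.637, 3.038, 0.031]
wrist_force: [0.4, 0.1, -0.2]
opening: 93.6
```

```bash
python3 - <<'E'
from h import *
s=st();tilt(s);log()
E
```

```text
t5.65 tcp [544.2  14.7 113.8] jaw 66.3 tilt 2.44 F [ 0.4  0.1 -0.2] M [-0.02  0.08  0.04] op 93.6 q [-0.13  0.61  0.09  1.95 -0.12  0.55  1.2 ]
toolz [ 0.041  0.012 -0.999]
```

Request:
arm_command(plan=[{"x": 0.9,"y": 0,"z": 0,"yaw": 0,"claw": 1},{"x": 0.9,"y": 0,"z": 0,"yaw": 0,"claw": 1},{"x": 0.9,"y": 0,"z": 0,"yaw": 0,"claw": 1},{"x": 0.9,"y": 0,"z": 0,"yaw": 0,"claw": 1}])

```text
time_s: 5.98
eef_pos: [642.5, 14.6, 109.1]
ee_rot: [0.642, 3.056, 0.026]
wrist_force: [0.6, -0.7, 0.2]
opening: 93.8
```

```bash
python3 - <<'E'
from h import *
s=st();tilt(s);log()
E
```

```text
t5.98 tcp [642.5  14.6 109.1] jaw 66.3 tilt 1.43 F [ 0.6 -0.7  0.2] M [-0.07 -0.03  0.05] op 93.8 q [-0.12  0.73  0.1   1.66 -0.12  0.73  1.2 ]
toolz [ 0.022  0.012 -1.   ]
```

Request:
arm_command(plan=[{"x": 0,"y": 0,"z": 0,"yaw": 0,"claw": 1},{"x": 0,"y": 0,"z": 0,"yaw": 0,"claw": 1},{"x": 0,"y": 0,"z": 0,"yaw": 0,"claw": 1}])

```text
time_s: 6.23
eef_pos: [644.1, 14.5, 104.6]
ee_rot: [0.642, 3.058, 0.025]
wrist_force: [-0.4, -0.2, -0.3]
opening: 94.1
```

```bash
python3 - <<'E'
from h import *
s=st();tilt(s);log()
E
```

```text
t6.23 tcp [644.1  14.5 104.6] jaw 66.3 tilt 1.32 F [-0.4 -0.2 -0.3] M [-0.02 -0.04  0.  ] op 94.1 q [-0.12  0.74  0.1   1.66 -0.12  0.73  1.2 ]
toolz [ 0.02   0.012 -1.   ]
```

```bash
cat > fit.py <<'E'
from h import *
from scipy.optimize import least_squares
Z=[0,0,-1];Y=[0,1,0]
def fk(q,P):
    h,L1,a,b,L2,c,T=P[:7]; sg=P[7:] if len(P)>7 else None
    Rm=np.eye(3);x=np.array([0,0,h])
    def rot(ax,t): return R.from_rotvec(np.array(ax)*t).as_matrix()
    Rm=rot(Z,q[0])@rot(Y,q[1])@rot(Z,q[2]); x=x+Rm@[a,0,L1]
    Rm=Rm@rot(Y,q[3])@rot(Z,q[4]); x=x+Rm@[b,0,L2]
    Rm=Rm@rot(Y,q[5]); x=x+Rm@[c,0,0]; Rm=Rm@rot(Z,q[6]); x=x+Rm@[0,0,T]
    return x,Rm
if __name__=='__main__':
    D=[json.loads(l) for l in open('log.jsonl')]
    D.append(dict(joints=[-1.307,.628,.038,1.517,-.027,.996,-.02],eef_pos=[210.481,614.992,216.478],ee_rot=[-5.15672001e-01,-3.09867370e+00,2.85766936e-03]))
    f=lambda P:np.concatenate([fk(d['joints'],P)[0]-d['eef_pos'] for d in D])
    r=least_squares(lambda P:np.r_[f(P),.01*(P-[350,400,0,0,400,0,250])],[350,400,0,0,400,0,250])
    print(r.x.round(1),np.abs(f(r.x)).max(),np.round(f(r.x).reshape(-1,3),1))
    for d in D: 
        M=fk(d['joints'],r.x)[1]; N=R.from_rotvec(d['ee_rot']).as_matrix(); print((N.T@M).round(2).tolist())
    np.save('P.npy',r.x)
E
python3 fit.py
```

```text
[-458.7  436.6   -9.4  -46.7  335.1 -100.1 -454. ] 22.142183728616743 [[  6.6   3.1  -4.3]
 [  0.1   2.9  -3.9]
 [ -6.2   3.3   6.2]
 [ -5.1   3.4   6.8]
 [-22.1  12.5  -4.8]]
[[0.0, 1.0, 0.0], [-1.0, 0.0, 0.0], [0.0, 0.0, 1.0]]
[[0.0, 1.0, 0.0], [-1.0, 0.0, 0.0], [0.0, -0.0, 1.0]]
[[0.0, 1.0, 0.0], [-1.0, 0.0, 0.0], [0.0, 0.0, 1.0]]
[[0.0, 1.0, 0.0], [-1.0, 0.0, 0.0], [0.0, -0.0, 1.0]]
[[-0.0, 1.0, 0.0], [-1.0, -0.0, 0.0], [0.0, -0.0, 1.0]]
```

```bash
cat > fit2.py <<'E'
from fit import *
def fk2(q,P):
    h,L1,a,b,L2,c,T,y1,y2,y3,c2=P
    rot=lambda ax,t:R.from_rotvec(np.array(ax)*t).as_matrix()
    Rm=rot(Z,q[0])@rot(Y,q[1])@rot(Z,q[2]); x=np.array([0,0,h])+Rm@[a,y1,L1]
    Rm=Rm@rot(Y,q[3])@rot(Z,q[4]); x=x+Rm@[b,y2,L2]
    Rm=Rm@rot(Y,q[5]); x=x+Rm@[c,y3,0]; Rm=Rm@rot(Z,q[6]); return x+Rm@[0,0,T],Rm
if __name__=='__main__':
    D=[json.loads(l) for l in open('log.jsonl')]
    D.append(dict(joints=[-1.307,.628,.038,1.517,-.027,.996,-.02],eef_pos=[210.481,614.992,216.478]))
    p0=np.array([365,395,20,-20,385,110,250,30,-30,0,0.]); sc=np.array([20,20,20,20,20,60,60,20,20,20,20])
    f=lambda P:np.concatenate([fk2(d['joints'],P)[0]-d['eef_pos'] for d in D])
    r=least_squares(lambda P:np.r_[f(P)/.5,(P-p0)/sc],p0)
    print(r.x.round(1),f(r.x).reshape(-1,3).round(1)); P=r.x; np.save('P2.npy',P)
    # reach: tool down
    lo=np.array([-3.06,-.37,-1.25,.18,-1.1,.23,-2.94]);hi=np.array([3.06,2.12,1.32,2.47,4.24,1.98,2.94])
    for rr,z in [(505,45),(505,15),(442,34),(442,100),(480,40),(480,15),(600,40),(590,15),(682,30)]:
        for q3 in (0.1,.6,-.6):
            g=lambda q:np.r_[fk2(q,P)[0]-[rr,0,z],200*(fk2(q,P)[1][:,2]-[0,0,-1]),10*(q[2]-q3)]
            s=least_squares(g,np.clip([-.1,.6,q3,1.9,-.1,.5,1.2],lo,hi))
            print(rr,z,q3,s.x.round(2),round(s.cost,2))
E
python3 fit2.py
```

```text
[357.3 558.5  -5.6  -2.1 377.3  -8.5 393.   -1.9 -28.    2.    0. ] [[ 0.1 -0.2 -0.1]
 [ 0.3 -0.2 -0. ]
 [-0.3 -0.  -0. ]
 [-0.4 -0.   0. ]
 [-0.4  0.4  0.1]]
505 45 0.1 [-0.12  0.71  0.1   2.05 -0.17  0.39  8.35] 0.0
505 45 0.6 [-0.43  0.8   0.6   2.01 -0.82  0.59 -1.33] 0.0
505 45 -0.6 [ 0.36  0.77 -0.6   2.11  0.88  0.53 -1.41] 0.0
505 15 0.1 [-0.12  0.76  0.1   2.06 -0.22  0.33  8.34] 0.0
505 15 0.6 [-0.43  0.86  0.6   2.01 -0.93  0.57 -1.34] 0.0
505 15 -0.6 [ 0.37  0.83 -0.6   2.12  1.02  0.51 -1.36] 0.0
442 34 0.1 [-0.13  0.69  0.1   2.22 -0.26  0.25 -1.22] 0.0
442 34 0.6 [-0.44  0.78  0.6   2.17 -0.99  0.5  -1.33] 0.0
442 34 -0.6 [ 0.39  0.75 -0.6   2.28  1.13  0.44 -1.33] 0.0
442 100 0.1 [-0.14  0.55  0.1   2.19 -0.13  0.41  3.56] 0.0
442 100 0.6 [-0.46  0.63  0.6   2.15 -0.68  0.56  3.58] 0.0
442 100 -0.6 [ 0.38  0.59 -0.6   2.23  0.71  0.51  3.54] 0.0
480 40 0.1 [-0.13  0.7   0.1   2.12 -0.2   0.33  3.57] 0.0
480 40 0.6 [-0.44  0.79  0.6   2.07 -0.88  0.55  8.47] 0.0
480 40 -0.6 [ 0.37  0.76 -0.6   2.18  0.96  0.49 -1.36] 0.0
480 15 0.1 [-0.13  0.75  0.1   2.13 -0.25  0.28  8.33] 0.0
480 15 0.6 [-0.43  0.85  0.6   2.07 -0.98  0.53  8.44] 0.0
480 15 -0.6 [ 0.38  0.82 -0.6   2.19  1.1   0.48  8.49] 0.0
600 40 0.1 [-0.11  0.8   0.1   1.8  -0.14  0.56  8.35] 0.0
600 40 0.6 [-0.39  0.89  0.6   1.75 -0.72  0.73  3.55] 0.0
600 40 -0.6 [ 0.33  0.86 -0.6   1.84  0.75  0.68 -1.41] 0.0
590 15 0.1 [-0.11  0.83  0.1   1.83 -0.16  0.49  3.57] 0.0
590 15 0.6 [-0.4   0.93  0.6   1.78 -0.79  0.69  8.45] 0.0
590 15 -0.6 [ 0.34  0.89 -0.6   1.88  0.83  0.64  8.43] 0.0
682 30 0.1 [-0.1   0.9   0.1   1.55 -0.12  0.7  -1.23] 0.0
682 30 0.6 [-0.35  0.99  0.6   1.51 -0.68  0.86  8.4 ] 0.0
682 30 -0.6 [ 0.3   0.96 -0.6   1.6   0.69  0.81  3.44] 0.0
```

Request:
arm_command(plan=[{"x": -0.95,"y": -0.06,"z": -0.3,"yaw": 0,"claw": 1},{"x": -0.95,"y": -0.06,"z": -0.3,"yaw": 0,"claw": 1},{"x": -0.95,"y": -0.06,"z": -0.3,"yaw": 0,"claw": 1},{"x": -0.95,"y": -0.06,"z": -0.3,"yaw": 0,"claw": 1},{"x": -0.95,"y": -0.06,"z": -0.3,"yaw": 0,"claw": 1},{"x": 0,"y": 0,"z": -0.4,"yaw": 0,"claw": 1},{"x": 0,"y": 0,"z": -0.03,"yaw": 0,"claw": 1}])

```text
time_s: 6.82
eef_pos: [482.6, 5.1, 44.1]
ee_rot: [0.643, 3.069, 0.021]
wrist_force: [0.7, 0.1, 1.0]
opening: 94.2
```

```bash
python3 - <<'E'
from h import *
s=st();tilt(s);log()
p,im,d=cam('wrist','w5'); C=cloud(p,d)
for m in blobs(im,'brass',300):
    X=C[m&(d>0)]; X=X[(X[:,2]>26)&(X[:,2]<34)]
    if len(X)>200:
        (a,b,t)=cv2.minAreaRect(X[:,:2].astype(np.float32)); print(len(X),X.mean(0).round(1),np.round(a,1),np.round(b,1),round(t,1))
E
```

```text
t6.82 tcp [482.6   5.1  44.1] jaw 66.3 tilt 0.83 F [0.7 0.1 1. ] M [-0.04 -0.04  0.01] op 94.2 q [-0.1   0.68  0.05  2.12 -0.14  0.33  1.23]
toolz [ 0.009  0.012 -1.   ]
1856 [493.4   7.6  28.6] [500.    5.6] [25.8 34.9] 66.0
```

Request:
arm_command(plan=[{"x": 0.3,"y": 0,"z": -0.2,"yaw": 0,"claw": 1},{"x": 0.2,"y": 0,"z": -0.4,"yaw": 0,"claw": 1},{"x": 0,"y": 0,"z": -0.35,"yaw": 0,"claw": 1},{"x": 0,"y": 0,"z": -0.1,"yaw": 0,"claw": 1}])

```text
time_s: 7.2
eef_pos: [502.3, 5.3, 13.5]
ee_rot: [0.642, 3.063, 0.023]
wrist_force: [-0.7, -0.6, -0.1]
opening: 93.7
```

```bash
python3 - <<'E'
from h import *
s=st();tilt(s);log()
E
```

```text
t7.20 tcp [502.3   5.3  13.5] jaw 66.3 tilt 1.06 F [-0.7 -0.6 -0.1] M [-0.01 -0.01  0.03] op 93.7 q [-0.09  0.76  0.04  2.09 -0.14  0.29  1.24]
toolz [ 0.014  0.012 -1.   ]
```

Well placed. Close.

Request:
arm_command(plan=[{"x": -0.02,"y": 0,"z": 0,"yaw": 0,"claw": -1},{"x": -0.02,"y": 0,"z": -0.02,"yaw": 0,"claw": -1},{"x": -0.02,"y": 0,"z": -0.02,"yaw": 0,"claw": -1},{"x": -0.02,"y": 0,"z": -0.02,"yaw": 0,"claw": -1},{"x": -0.02,"y": 0,"z": -0.02,"yaw": 0,"claw": -1},{"x": -0.02,"y": 0,"z": -0.02,"yaw": 0,"claw": -1}])

```text
time_s: 7.7
eef_pos: [499.0, 0.5, 11.6]
ee_rot: [0.647, 3.061, 0.015]
wrist_force: [-0.3, -1.5, 4.6]
opening: 57.8
```

```bash
python3 - <<'E'
from h import *
s=st();tilt(s);log()
E
```

```text
t7.70 tcp [499.    0.5  11.6] jaw 66.1 tilt 0.92 F [-0.3 -1.5  4.6] M [-0.64  0.34 -0.07] op 57.8 q [-0.08  0.76  0.05  2.1  -0.14  0.28  1.24]
toolz [ 0.015  0.007 -1.   ]
```

Request:
arm_command(plan=[{"x": 0,"y": 0,"z": 0.08,"yaw": 0,"claw": -1},{"x": 0,"y": 0,"z": 0,"yaw": 0,"claw": -1},{"x": 0,"y": 0,"z": 0,"yaw": 0,"claw": -1},{"x": 0,"y": 0,"z": 0,"yaw": 0,"claw": -1},{"x": 0,"y": 0,"z": 0,"yaw": 0,"claw": -1},{"x": 0,"y": 0,"z": 0,"yaw": 0,"claw": -1},{"x": 0,"y": 0,"z": 0,"yaw": 0,"claw": -1}])

```text
time_s: 8.28
eef_pos: [499.8, 2.4, 14.9]
ee_rot: [0.644, 3.06, 0.019]
wrist_force: [-0.6, -0.9, 0.8]
opening: 25.4
```

```bash
python3 - <<'E'
from h import *
s=st();tilt(s);log()
E
```

```text
t8.28 tcp [499.8   2.4  14.9] jaw 66.2 tilt 1.07 F [-0.6 -0.9  0.8] M [-0.12  0.05  0.01] op 25.4 q [-0.09  0.75  0.05  2.1  -0.14  0.28  1.24]
toolz [ 0.017  0.009 -1.   ]
```

Request:
arm_command(plan=[{"x": 0,"y": 0,"z": 0.5,"yaw": 0,"claw": -1},{"x": 0,"y": 0,"z": 1,"yaw": 0,"claw": -1},{"x": 0,"y": 0,"z": 1,"yaw": 0,"claw": -1},{"x": 0.2,"y": -0.5,"z": 0.7,"yaw": 0,"claw": -1},{"x": 0.32,"y": -1,"z": 0.3,"yaw": 0,"claw": -1},{"x": 0.32,"y": -1,"z": 0,"yaw": 0,"claw": -1},{"x": 0.32,"y": -1,"z": 0,"yaw": 0,"claw": -1},{"x": 0.32,"y": -1,"z": 0,"yaw": 0,"claw": -1},{"x": 0.32,"y": -1,"z": 0,"yaw": 0,"claw": -1},{"x": 0.32,"y": -1,"z": 0,"yaw": 0,"claw": -1},{"x": 0.32,"y": -1,"z": 0,"yaw": 0,"claw": -1},{"x": 0.32,"y": -1,"z": 0,"yaw": 0,"claw": -1},{"x": 0.32,"y": -1,"z": 0,"yaw": 0,"claw": -1},{"x": 0.3,"y": -0.6,"z": 0,"yaw": 0,"claw": -1},{"x": 0.3,"y": -0.5,"z": 0,"yaw": 0,"claw": -1}])

```text
time_s: 9.53
eef_pos: [604.6, -321.9, 120.3]
ee_rot: [-0.625, -3.077, -0.024]
wrist_force: [0.2, -0.4, -0.5]
opening: 25.7
```

```bash
python3 - <<'E'
from h import *
s=st();tilt(s);log()
p,im,d=cam('top'); C=cloud(p,d)
for m in blobs(im,'green',300):
    X=C[m&(d>0)]; (a,b,t)=cv2.minAreaRect(X[:,:2].astype(np.float32)); print(len(X),np.round(a,1),np.round(b,1),round(t,1))
p,im,d=cam('scene','s5')
E
```

```text
t9.53 tcp [ 604.6 -321.9  120.3] jaw 67.0 tilt 0.89 F [ 0.2 -0.4 -0.5] M [ 0.01 -0.08  0.05] op 25.7 q [ 0.43  0.79  0.05  1.49 -0.07  0.87  1.68]
toolz [ 0.002  0.015 -1.   ]
1416 [ 566.  -315.6] [198.5 106.6] 56.9
```

View pics/s5.png

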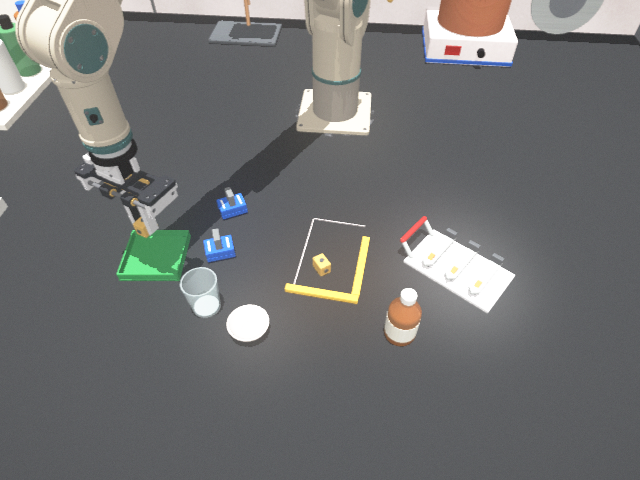

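Request:
arm_command(plan=[{"x": 0.15,"y": -0.4,"z": -0.5,"yaw": 0,"claw": -1},{"x": 0.15,"y": -0.35,"z": -0.8,"yaw": 0,"claw": -1},{"x": 0,"y": 0,"z": -0.8,"yaw": 0,"claw": -1},{"x": 0,"y": 0,"z": -0.6,"yaw": 0,"claw": -1}])

```text
time_s: 9.97
eef_pos: [616.3, -345.7, 39.8]
ee_rot: [0.626, 3.072, 0.022]
wrist_force: [-0.0, 0.4, -1.5]
opening: 25.8
```

```bash
python3 - <<'E'
from h import *
s=st();tilt(s);log()
E
```

```text
t9.97 tcp [ 616.3 -345.7   39.8] jaw 67.0 tilt 0.89 F [-0.   0.4 -1.5] M [-0.01  0.05 -0.01] op 25.8 q [ 0.46  0.91  0.05  1.47 -0.07  0.76  1.71]
toolz [ 0.009  0.013 -1.   ]
```

Request:
arm_command(plan=[{"x": 0,"y": 0,"z": -0.35,"yaw": 0,"claw": -1},{"x": 0,"y": 0,"z": -0.15,"yaw": 0,"claw": -1},{"x": 0,"y": 0,"z": -0.05,"yaw": 0,"claw": -1},{"x": 0,"y": 0,"z": 0.05,"yaw": 0,"claw": -0.05},{"x": 0,"y": 0,"z": 0.05,"yaw": 0,"claw": -0.05},{"x": 0,"y": 0,"z": 0.1,"yaw": 0,"claw": -0.05},{"x": 0,"y": 0,"z": 0.1,"yaw": 0,"claw": -0.05}])

```text
time_s: 10.55
eef_pos: [614.6, -340.6, 31.0]
ee_rot: [0.621, 3.079, 0.028]
wrist_force: [0.5, 0.7, -0.7]
opening: 43.9
```

```bash
python3 - <<'E'
from h import *
s=st();tilt(s);log()
E
```

```text
t10.55 tcp [ 614.6 -340.6   31. ] jaw 67.2 tilt 1.02 F [ 0.5  0.7 -0.7] M [-0.05 -0.06 -0.08] op 43.9 q [ 0.45  0.92  0.04  1.48 -0.07  0.75  1.71]
toolz [ 0.004  0.017 -1.   ]
```

Request:
arm_command(plan=[{"x": 0,"y": 0,"z": 0.5,"yaw": 0,"claw": 0},{"x": 0,"y": 0,"z": 1,"yaw": 0,"claw": 0.3},{"x": 0,"y": 0,"z": 1,"yaw": 0,"claw": 0.6},{"x": -0.05,"y": 0.5,"z": 0.7,"yaw": 0,"claw": 0.9},{"x": -0.05,"y": 1,"z": 0.5,"yaw": -0.15,"claw": 0.9},{"x": -0.05,"y": 1,"z": 0,"yaw": -0.15,"claw": 0.9},{"x": -0.05,"y": 1,"z": 0,"yaw": -0.15,"claw": 0.9},{"x": -0.05,"y": 1,"z": 0,"yaw": -0.15,"claw": 0.9},{"x": -0.05,"y": 1,"z": 0,"yaw": -0.1,"claw": 0.9},{"x": -0.05,"y": 1,"z": 0,"yaw": 0,"claw": 0.9},{"x": -0.05,"y": 1,"z": 0,"yaw": 0,"claw": 0.9},{"x": -0.05,"y": 1,"z": 0,"yaw": 0,"claw": 0.9},{"x": 0,"y": 1,"z": 0,"yaw": 0,"claw": 0.9},{"x": 0,"y": 0.9,"z": -0.5,"yaw": 0,"claw": 0.9},{"x": 0,"y": 0.4,"z": -0.5,"yaw": 0,"claw": 0.9},{"x": 0,"y": 0,"z": -0.3,"yaw": 0,"claw": 0.9}])

```text
time_s: 11.88
eef_pos: [605.7, -2.8, 136.8]
ee_rot: [1.457, 2.742, 0.049]
wrist_force: [-0.4, -0.6, 0.7]
opening: 89.3
```

```bash
cat >> h.py <<'E'
def brass():
    p,im,d=cam('wrist','wb'); C=cloud(p,d)
    for m in blobs(im,'brass',300):
        X=C[m&(d>0)]; X=X[(X[:,2]>26)&(X[:,2]<34)]
        if len(X)>200:
            (a,b,t)=cv2.minAreaRect(X[:,:2].astype(np.float32)); print(len(X),X.mean(0).round(1),np.round(a,1),np.round(b,1),round(t,1))
E
python3 - <<'E'
from h import *
s=st();tilt(s);log();brass()
E
```

```text
t11.88 tcp [605.7  -2.8 136.8] jaw 34.0 tilt 2.77 F [-0.4 -0.6  0.7] M [-0.09  0.06  0.01] op 89.3 q [-0.18  0.65  0.23  1.78 -0.24  0.69  0.78]
toolz [ 0.047  0.011 -0.999]
1403 [585.6  15.7  28.7] [586.6  16.3] [35.9 26.1] 36.0
```

View pics/wb.png

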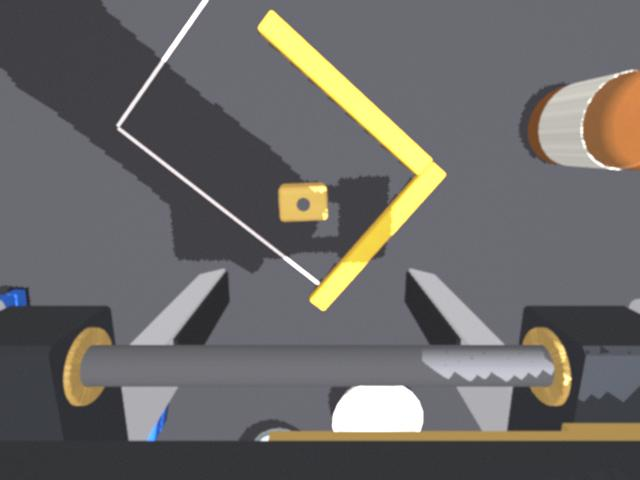

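```bash
cat > place.py <<'E'
from h import *
def fit_place(c,yaw0=-6.):
    p,im,d=cam(c)
    hsv=cv2.cvtColor(im,cv2.COLOR_RGB2HSV); m=cv2.inRange(hsv,(20,130,90),(33,255,255))>0
    ok=m
    v,u=np.nonzero(ok)
    X=np.array([pix(p,a,b,12.) for a,b in zip(u,v)])
    C=cloud(p,d)[ok]; dd=d[ok]
    sel=(dd>0)&(abs(C[:,2]-12)<6)&(np.hypot(C[:,0]-600,C[:,1]-40)<170)
    P=C[sel][:,:2]
    # rectilinear L model fit by inner/outer percentiles over yaw: find yaw minimising spread
    best=None
    from scipy.optimize import minimize
    def cost(t,ret=False):
        a=np.radians(t);Rm=np.array([[np.cos(a),np.sin(a)],[-np.sin(a),np.cos(a)]]);Q=P@Rm.T
        # far bar: points with smallest y part ; side bar: small x part
        xm=Q[:,0].max();ym=Q[:,1].max()
        far=Q[Q[:,1]<ym-35]; side=Q[Q[:,0]<xm-35]
        if ret: return Q,far,side,Rm
        return far[:,0].std()+side[:,1].std()
    ts=np.arange(yaw0-8,yaw0+8,.1); t=ts[np.argmin([cost(t) for t in ts])]
    Q,far,side,Rm=cost(t,True)
    xc=far[:,0].mean();yc=side[:,1].mean()
    q=np.array([xc-8-100,yc-8-60]); print(c,'yaw',t.round(2),'place',(Rm.T@q).round(1),'z',C[sel][:,2].mean().round(1),'n',len(far),len(side),'widths',np.ptp(far[:,0]).round(1),np.ptp(side[:,1]).round(1), 'std',far[:,0].std().round(1),side[:,1].std().round(1))
if __name__=='__main__':
    for c in ('wrist','top'): fit_place(c)
E
python3 place.py
```

```text
wrist yaw -7.7 place [542.8  30.1] z 10.2 n 1562 986 widths 94.8 91.1 std 9.0 10.9
top yaw -5.9 place [542.5  36.4] z 11.3 n 21 328 widths 15.5 18.5 std 4.6 4.8
```

```bash
cat > place2.py <<'E'
from h import *
from scipy.optimize import minimize
def fit(c,save=None,n=0):
    p,im,d=cam(c)
    hsv=cv2.cvtColor(im,cv2.COLOR_RGB2HSV); m=(cv2.inRange(hsv,(19,120,70),(33,255,255))>0)
    C=cloud(p,d); m&=(d>0)&(C[...,2]<25)&(C[...,2]>-12)&(np.hypot(C[...,0]-600,C[...,1]-40)<190)
    nn,l,s,_=cv2.connectedComponentsWithStats(m.astype(np.uint8)); 
    m=np.isin(l,[i for i in range(1,nn) if s[i,4]>(250 if c!='wrist' else 600)])
    S=4
    def render(v):
        x,y,t,L1,L2=v;a=np.radians(t);Rm=np.array([[np.cos(a),-np.sin(a)],[np.sin(a),np.cos(a)]])
        o=np.zeros(m.shape,np.uint8)
        # far bar x 100..116, y 60+16-? .. ; side bar y 60..76
        for (x0,x1,y0,y1) in ((100,116,76-L1,76),(100-L2,100,60,76)):
            K=np.array([[a_,b_] for a_ in (x0,x1) for b_ in (y0,y1)])@Rm.T+[x,y]
            K=np.r_[np.c_[K,np.zeros(4)],np.c_[K,12*np.ones(4)]]
            h=cv2.convexHull((proj(p,K)*256).round().astype(np.int32))
            cv2.fillConvexPoly(o,h,255,cv2.LINE_AA,8)
        return o/255.
    def cost(v):
        o=render(v); return -(np.minimum(o,m).sum()/np.maximum(o,m).sum())
    best=None
    for t0 in (-4,-7):
        r=minimize(cost,[555,28,t0,150,160],method='Nelder-Mead',options=dict(initial_simplex=np.array([[555,28,t0,150,160]]+[[555+12*(i==0),28+12*(i==1),t0+4*(i==2),150+25*(i==3),160+25*(i==4)] for i in range(5)]),xatol=.05,fatol=1e-4,maxiter=1500))
        if best is None or r.fun<best.fun: best=r
    print(c,best.x.round(2),round(best.fun,3))
    if save:
        o=im.copy(); e=cv2.Canny((render(best.x)>.5).astype(np.uint8)*255,50,100)>0; o[e]=(255,0,0); cv2.imwrite(f'pics/{save}.png',o[:,:,::-1])
    return best.x
if __name__=='__main__':
    fit('wrist','pw'); fit('top','pt')
E
python3 place2.py
```

```text
wrist [545.52  33.38  -5.94 149.7  158.88] -0.591
top [545.    35.49  -6.25  45.47 159.97] -0.897
```

View pics/pw.png

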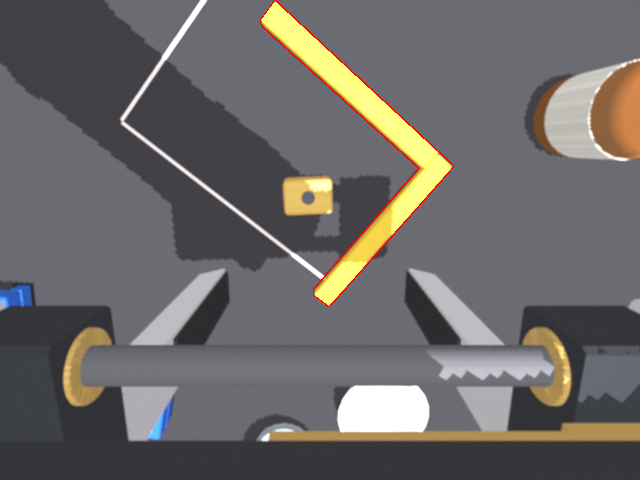

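```bash
python3 - <<'E'
from h import *
s=st();tilt(s)
E
```

```text
t12.13 tcp [606.1 -10.1 137.2] jaw 33.6 tilt 2.75 F [-0.4 -0.5 -0.3] M [-0.05  0.03 -0.05] op 89.3 q [-0.18  0.65  0.24  1.78 -0.24  0.7   0.78]
toolz [ 0.047  0.006 -0.999]
```

Request:
arm_command(plan=[{"x": -0.3,"y": 0.4,"z": -0.5,"yaw": 0.04,"claw": 0.9},{"x": -0.3,"y": 0.4,"z": -0.8,"yaw": 0,"claw": 0.9},{"x": -0.1,"y": 0.1,"z": -0.8,"yaw": 0,"claw": 0.9},{"x": 0,"y": 0,"z": -0.8,"yaw": 0,"claw": 0.9},{"x": 0,"y": 0,"z": -0.4,"yaw": 0,"claw": 0.9},{"x": 0,"y": 0,"z": -0.1,"yaw": 0,"claw": 0.9}])

```text
time_s: 12.63
eef_pos: [591.2, 4.5, 39.5]
ee_rot: [1.438, 2.73, 0.049]
wrist_force: [-0.5, -0.1, 0.9]
opening: 89.0
```

```bash
python3 - <<'E'
from h import *
s=st();tilt(s);log();brass()
s=st()
E
```

```text
t12.63 tcp [591.2   4.5  39.5] jaw 34.5 tilt 3.66 F [-0.5 -0.1  0.9] M [-0.02  0.06  0.  ] op 89.0 q [-0.17  0.77  0.17  1.89 -0.28  0.44  0.81]
toolz [ 0.064  0.002 -0.998]
2912 [584.7  16.6  28.7] [586.6  16.4] [35.8 26.2] 36.6
t12.68 tcp [591.2   4.   39.7] jaw 34.5 tilt 3.66 F [-0.3  0.  -0.1] M [-0.07  0.13 -0.01] op 89.3 q [-0.17  0.77  0.17  1.89 -0.28  0.44  0.81]
```

Request:
arm_command(plan=[{"x": -0.15,"y": 0.4,"z": -0.4,"yaw": 0.04,"claw": 0.9},{"x": -0.05,"y": 0.1,"z": -0.35,"yaw": 0,"claw": 0.9},{"x": 0,"y": 0.05,"z": -0.1,"yaw": 0,"claw": 0.5},{"x": 0,"y": 0.03,"z": 0,"yaw": 0,"claw": 0}])

```text
time_s: 13.02
eef_pos: [589.2, 16.3, 17.0]
ee_rot: [1.403, 2.74, 0.051]
wrist_force: [0.8, -0.7, 0.9]
opening: 78.9
```

```bash
python3 - <<'E'
from h import *
s=st();tilt(s);log()
E
```

```text
t13.02 tcp [589.2  16.3  17. ] jaw 35.8 tilt 4.08 F [ 0.8 -0.7  0.9] M [-0.02  0.08  0.  ] op 78.9 q [-0.17  0.81  0.15  1.91 -0.29  0.38  0.82]
toolz [ 0.071  0.001 -0.997]
```

Request:
arm_command(plan=[{"x": 0,"y": 0,"z": 0,"yaw": 0,"claw": -1},{"x": 0,"y": 0,"z": 0,"yaw": 0,"claw": -1},{"x": 0,"y": 0,"z": 0,"yaw": 0,"claw": -1},{"x": 0,"y": 0,"z": 0,"yaw": 0,"claw": -1},{"x": 0,"y": 0,"z": 0,"yaw": 0,"claw": -1},{"x": 0,"y": 0,"z": 0,"yaw": 0,"claw": -1},{"x": 0,"y": 0,"z": 0,"yaw": 0,"claw": -1}])

```text
time_s: 13.6
eef_pos: [592.1, 14.1, 20.4]
ee_rot: [1.404, 2.733, 0.053]
wrist_force: [0.6, 0.7, -0.8]
opening: 36.4
```

```bash
python3 - <<'E'
from h import *
s=st();tilt(s);log()
E
```

```text
t13.60 tcp [592.1  14.1  20.4] jaw 35.7 tilt 4.40 F [ 0.6  0.7 -0.8] M [-0.06  0.1  -0.02] op 36.4 q [-0.17  0.8   0.16  1.9  -0.29  0.38  0.82]
toolz [ 0.077 -0.    -0.997]
```

Request:
arm_command(plan=[{"x": 0,"y": 0,"z": 0.5,"yaw": 0,"claw": -1},{"x": 0,"y": 0,"z": 1,"yaw": 0,"claw": -1},{"x": 0,"y": -0.3,"z": 1,"yaw": 0.1,"claw": -1},{"x": 0,"y": -0.6,"z": 1,"yaw": 0.15,"claw": -1},{"x": 0,"y": -1,"z": 0.3,"yaw": 0.15,"claw": -1},{"x": 0,"y": -1,"z": 0,"yaw": 0.15,"claw": -1},{"x": 0,"y": -1,"z": 0,"yaw": 0.15,"claw": -1},{"x": 0,"y": -1,"z": 0,"yaw": 0.15,"claw": -1},{"x": -0.1,"y": -1,"z": 0,"yaw": 0.15,"claw": -1},{"x": -0.1,"y": -1,"z": 0,"yaw": 0,"claw": -1},{"x": -0.1,"y": -1,"z": 0,"yaw": 0,"claw": -1},{"x": -0.1,"y": -1,"z": 0,"yaw": 0,"claw": -1},{"x": -0.1,"y": -1,"z": 0,"yaw": 0,"claw": -1},{"x": -0.1,"y": -0.6,"z": 0,"yaw": 0,"claw": -1},{"x": -0.1,"y": -0.4,"z": 0,"yaw": 0,"claw": -1}])

```text
time_s: 14.85
eef_pos: [563.6, -321.3, 137.3]
ee_rot: [0.185, 3.089, 0.079]
wrist_force: [1.6, 0.1, -1.9]
opening: 36.2
```

```bash
python3 - <<'E'
from h import *
s=st();tilt(s);log()
p,im,d=cam('wrist','w7')
E
```

```text
t14.85 tcp [ 563.6 -321.3  137.3] jaw 83.2 tilt 3.95 F [ 1.6  0.1 -1.9] M [ 0.   -0.    0.04] op 36.2 q [ 0.57  0.71 -0.11  1.61  0.    0.8   1.94]
toolz [ 0.049  0.048 -0.998]
```

View pics/w7.png

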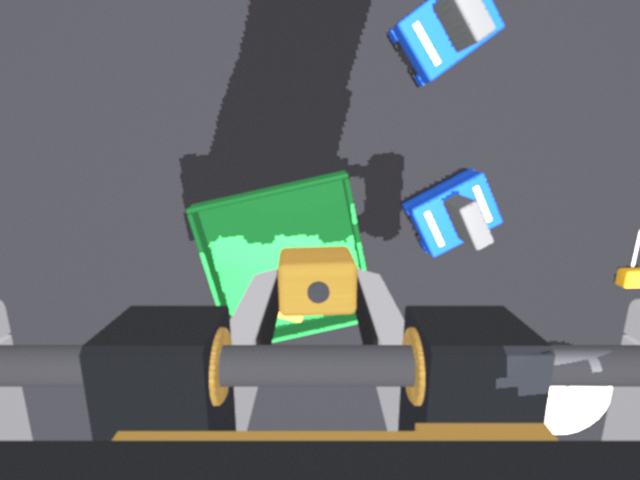

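Request:
arm_command(plan=[{"x": 0,"y": -0.4,"z": -0.6,"yaw": 0,"claw": -1},{"x": 0,"y": -0.4,"z": -0.9,"yaw": 0,"claw": -1},{"x": 0,"y": 0,"z": -0.9,"yaw": 0,"claw": -1},{"x": 0,"y": 0,"z": -0.6,"yaw": 0,"claw": -1},{"x": 0,"y": 0,"z": -0.15,"yaw": 0,"claw": -1}])

```text
time_s: 15.32
eef_pos: [564.0, -347.2, 41.7]
ee_rot: [0.189, 3.084, 0.075]
wrist_force: [-0.3, 0.2, -0.5]
opening: 36.1
```

```bash
python3 - <<'E'
from h import *
s=st();tilt(s);log()
E
```

```text
t15.32 tcp [ 564.  -347.2   41.7] jaw 83.1 tilt 4.01 F [-0.3  0.2 -0.5] M [-0.02  0.1  -0.  ] op 36.1 q [ 0.6   0.85 -0.1   1.63  0.02  0.64  1.97]
toolz [ 0.054  0.045 -0.998]
```

Request:
arm_command(plan=[{"x": 0,"y": 0,"z": -0.3,"yaw": 0,"claw": -1},{"x": 0,"y": 0,"z": -0.2,"yaw": 0,"claw": -1},{"x": 0,"y": 0,"z": -0.05,"yaw": 0,"claw": -1},{"x": 0,"y": 0,"z": 0,"yaw": 0,"claw": 0.1},{"x": 0,"y": 0,"z": 0.03,"yaw": 0,"claw": 0.1},{"x": 0,"y": 0,"z": 0.05,"yaw": 0,"claw": 0.1},{"x": 0,"y": 0,"z": 0.3,"yaw": 0,"claw": 0.1},{"x": 0,"y": 0,"z": 1,"yaw": 0,"claw": 0.1},{"x": 0,"y": 0,"z": 1,"yaw": 0,"claw": 0.3},{"x": 0,"y": 0,"z": 1,"yaw": 0,"claw": 0.3},{"x": 0,"y": 0,"z": 1,"yaw": 0,"claw": 0.3},{"x": 0,"y": 0.5,"z": 1,"yaw": 0,"claw": 0.3},{"x": 0,"y": 1,"z": 0.5,"yaw": 0,"claw": 0.3}])

```text
time_s: 16.4
eef_pos: [564.5, -303.1, 214.1]
ee_rot: [0.194, 3.08, 0.069]
wrist_force: [0.7, -1.2, 0.6]
opening: 61.3
```

```bash
python3 - <<'E'
from h import *
s=st();tilt(s);log()
p,im,d=cam('scene','s8')
p,im,d=cam('wrist','w8')
E
python3 fit2.py | head -20
```

```text
t16.40 tcp [ 564.5 -303.1  214.1] jaw 82.9 tilt 4.06 F [ 0.7 -1.2  0.6] M [-0.08  0.02 -0.  ] op 61.3 q [ 0.55  0.6  -0.11  1.58 -0.    0.93  1.91]
toolz [ 0.057  0.041 -0.997]
[343.9 559.7   0.8  -1.3 382.    1.6 373.6 -27.9 -15.2  14.8   0. ] [[-0.2 -0.1  0.2]
 [-0.2 -0.1  0.2]
 [-0.5 -0.   0.4]
 [-0.5 -0.   0.4]
 [ 0.1 -0.  -0.3]
 [ 0.3 -0.  -0.5]
 [ 0.2 -0.1 -0.5]
 [ 0.3 -0.  -0.5]
 [-0.4  0.2  0.2]
 [-0.2  0.1 -0.1]
 [-0.2  0.1 -0.1]
 [-1.6 -0.   1.3]
 [-0.5 -0.1  0.7]
 [-0.2 -0.1  0.5]
 [-0.1 -0.1  0.5]
 [ 1.2 -0.3 -1. ]
 [ 1.2 -0.3 -1.4]
 [ 1.2 -0.3 -0.8]
 [-0.3  0.   0.6]]
505 45 0.1 [-0.12  0.7   0.1   2.06 -0.17  0.39 -1.2 ] 0.0
```

View pics/s8.png

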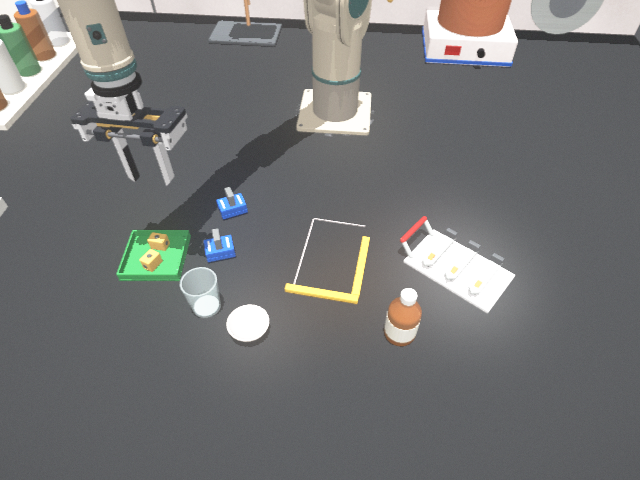

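Request:
arm_command(plan=[{"x": 0.5,"y": 1,"z": 0,"yaw": -0.08,"claw": 0.3},{"x": 0.5,"y": 1,"z": 0,"yaw": -0.08,"claw": 0.3},{"x": 0.5,"y": 1,"z": 0,"yaw": -0.08,"claw": 0.3},{"x": 0.5,"y": 1,"z": 0,"yaw": -0.08,"claw": 0.3},{"x": 0.5,"y": 1,"z": 0,"yaw": -0.08,"claw": 0.3},{"x": 0.5,"y": 1,"z": 0,"yaw": -0.08,"claw": 0.3},{"x": 0.5,"y": 1,"z": 0,"yaw": -0.08,"claw": 0.3},{"x": 0.5,"y": 1,"z": 0,"yaw": -0.08,"claw": 0.3},{"x": 0.5,"y": 1,"z": 0,"yaw": -0.08,"claw": 0.3},{"x": 0.5,"y": 1,"z": 0,"yaw": 0,"claw": 0.3},{"x": 0.5,"y": 1,"z": 0,"yaw": 0,"claw": 0.3}])

```text
time_s: 17.42
eef_pos: [731.3, 33.0, 221.9]
ee_rot: [1.095, 2.867, 0.029]
wrist_force: [1.3, -0.2, -0.5]
opening: 61.1
```

```bash
python3 - <<'E'
from h import *
s=st();tilt(s);log()
E
```

```text
t17.42 tcp [731.3  33.  221.9] jaw 48.3 tilt 4.31 F [ 1.3 -0.2 -0.5] M [-0.06  0.03  0.03] op 61.1 q [-0.15  0.71  0.12  1.34 -0.07  1.02  0.81]
toolz [ 0.075 -0.008 -0.997]
```

Request:
arm_command(plan=[{"x": 0,"y": 0,"z": 0,"yaw": 0,"claw": 0.3},{"x": 0,"y": 0,"z": 0,"yaw": 0,"claw": 0.3},{"x": 0,"y": 0,"z": 0,"yaw": 0,"claw": 0.3},{"x": 0,"y": 0,"z": 0,"yaw": 0,"claw": 0.3},{"x": 0,"y": 0,"z": 0,"yaw": 0,"claw": 0.3},{"x": 0,"y": 0,"z": 0,"yaw": 0,"claw": 0.3},{"x": 0,"y": 0,"z": 0,"yaw": 0,"claw": 0.3},{"x": 0,"y": 0,"z": 0,"yaw": 0,"claw": 0.3}])

```text
time_s: 18.08
eef_pos: [731.9, 38.1, 221.6]
ee_rot: [1.086, 2.871, 0.034]
wrist_force: [0.2, -0.6, 0.3]
opening: 60.9
```

```bash
python3 - <<'E'
from h import *
s=st();tilt(s);log()
E
```

```text
t18.08 tcp [731.9  38.1 221.6] jaw 48.6 tilt 4.29 F [ 0.2 -0.6  0.3] M [0.01 0.13 0.04] op 60.9 q [-0.16  0.71  0.11  1.33 -0.08  1.02  0.81]
toolz [ 0.075 -0.004 -0.997]
```

Request:
arm_command(plan=[{"x": -0.4,"y": 0.29,"z": -0.1,"yaw": -0.15,"claw": 0.3},{"x": -0.4,"y": 0.29,"z": -0.1,"yaw": -0.15,"claw": 0.3},{"x": -0.4,"y": 0.29,"z": -0.1,"yaw": -0.15,"claw": 0.3},{"x": -0.4,"y": 0.29,"z": -0.1,"yaw": -0.15,"claw": 0.3},{"x": -0.4,"y": 0.29,"z": -0.1,"yaw": -0.15,"claw": 0.3},{"x": -0.4,"y": 0.29,"z": -0.1,"yaw": -0.15,"claw": 0.3},{"x": -0.4,"y": 0.29,"z": -0.1,"yaw": -0.15,"claw": 0.3},{"x": -0.4,"y": 0.29,"z": -0.1,"yaw": -0.15,"claw": 0.3},{"x": -0.4,"y": 0.29,"z": -0.1,"yaw": -0.15,"claw": 0.3},{"x": -0.4,"y": 0.29,"z": -0.1,"yaw": -0.15,"claw": 0.3},{"x": -0.4,"y": 0.29,"z": -0.1,"yaw": -0.15,"claw": 0.3},{"x": -0.4,"y": 0.29,"z": -0.1,"yaw": -0.15,"claw": 0.3},{"x": -0.4,"y": 0.29,"z": -0.1,"yaw": -0.15,"claw": 0.3},{"x": -0.4,"y": 0.29,"z": -0.1,"yaw": -0.15,"claw": 0.3},{"x": -0.4,"y": 0.29,"z": -0.1,"yaw": -0.15,"claw": 0.3},{"x": -0.4,"y": 0.29,"z": -0.1,"yaw": -0.15,"claw": 0.3},{"x": -0.4,"y": 0.29,"z": -0.1,"yaw": -0.15,"claw": 0.3},{"x": -0.4,"y": 0.29,"z": -0.1,"yaw": -0.15,"claw": 0.3},{"x": 0,"y": 0,"z": 0,"yaw": 0,"claw": 0.3}])

```text
time_s: 19.67
eef_pos: [507.7, 188.2, 170.2]
ee_rot: [3.073, 0.267, -0.086]
wrist_force: [-0.7, 0.1, 0.9]
opening: 61.1
```

```bash
python3 - <<'E'
from h import *
s=st();tilt(s);log()
E
```

```text
t19.67 tcp [507.7 188.2 170.2] jaw -80.0 tilt 4.53 F [-0.7  0.1  0.9] M [ 0.06  0.13 -0.01] op 61.1 q [-0.91  0.69  0.78  1.82 -0.53  0.93 -1.28]
toolz [-0.051 -0.06  -0.997]
```

Request:
arm_command(plan=[{"x": 0,"y": 0,"z": 0,"yaw": 0,"claw": 0.3},{"x": 0,"y": 0,"z": 0,"yaw": 0,"claw": 0.3},{"x": 0,"y": 0,"z": 0,"yaw": 0,"claw": 0.3},{"x": 0,"y": 0,"z": 0,"yaw": 0,"claw": 0.3},{"x": 0,"y": 0,"z": 0,"yaw": 0,"claw": 0.3},{"x": 0,"y": 0,"z": 0,"yaw": 0,"claw": 0.3},{"x": 0,"y": 0,"z": 0,"yaw": 0,"claw": 0.3},{"x": 0,"y": 0,"z": 0,"yaw": 0,"claw": 0.3}])

```text
time_s: 20.33
eef_pos: [512.2, 184.5, 172.2]
ee_rot: [3.072, 0.279, -0.078]
wrist_force: [0.2, -0.2, -0.1]
opening: 61.5
```

```bash
python3 - <<'E'
from h import *
s=st();tilt(s);log()
E
```

```text
t20.33 tcp [512.2 184.5 172.2] jaw -79.5 tilt 4.31 F [ 0.2 -0.2 -0.1] M [0.04 0.15 0.03] op 61.5 q [-0.9   0.69  0.78  1.81 -0.53  0.93 -1.27]
toolz [-0.045 -0.06  -0.997]
```

Request:
arm_command(plan=[{"x": 0.6,"y": 0.2,"z": 0,"yaw": 0.15,"claw": 0.3},{"x": 0.6,"y": 0.2,"z": 0,"yaw": 0.15,"claw": 0.3},{"x": 0.6,"y": 0.2,"z": 0,"yaw": 0.15,"claw": 0.3},{"x": 0.6,"y": 0.2,"z": 0,"yaw": 0.15,"claw": 0.3},{"x": 0.6,"y": 0.2,"z": 0,"yaw": 0.15,"claw": 0.3},{"x": 0.6,"y": 0.2,"z": 0,"yaw": 0.15,"claw": 0.3},{"x": 0.6,"y": 0.2,"z": 0,"yaw": 0.15,"claw": 0.3},{"x": 0.6,"y": 0.2,"z": 0,"yaw": 0.15,"claw": 0.3},{"x": 0.6,"y": 0.2,"z": 0,"yaw": 0.15,"claw": 0.3},{"x": 0.6,"y": 0.2,"z": 0,"yaw": 0.15,"claw": 0.3},{"x": 0,"y": 0,"z": 0,"yaw": 0.15,"claw": 0.3},{"x": 0,"y": 0,"z": 0,"yaw": 0.15,"claw": 0.3},{"x": 0,"y": 0,"z": 0,"yaw": 0.15,"claw": 0.3},{"x": 0,"y": 0,"z": 0,"yaw": 0.15,"claw": 0.3},{"x": 0,"y": 0,"z": 0,"yaw": 0.15,"claw": 0.3},{"x": 0,"y": 0,"z": 0,"yaw": 0.15,"claw": 0.3},{"x": 0,"y": 0,"z": 0,"yaw": 0.15,"claw": 0.3},{"x": 0,"y": 0,"z": 0,"yaw": 0.15,"claw": 0.3}])

```text
time_s: 21.83
eef_pos: [699.7, 244.9, 168.4]
ee_rot: [1.102, 2.859, 0.037]
wrist_force: [-0.5, -0.3, -0.5]
opening: 61.2
```

```bash
python3 - <<'E'
from h import *
s=st();tilt(s);log()
E
```

```text
t21.83 tcp [699.7 244.9 168.4] jaw 47.9 tilt 4.64 F [-0.5 -0.3 -0.5] M [-0.06  0.11 -0.04] op 61.2 q [-0.46  0.78  0.13  1.36 -0.07  0.93  0.51]
toolz [ 0.081 -0.005 -0.997]
```

Request:
arm_command(plan=[{"x": -0.9,"y": -0.1,"z": 0,"yaw": 0,"claw": 0.3},{"x": -0.9,"y": -0.1,"z": 0,"yaw": 0,"claw": 0.3},{"x": -0.9,"y": -0.1,"z": 0,"yaw": 0,"claw": 0.3},{"x": -0.9,"y": -0.1,"z": 0,"yaw": 0,"claw": 0.3},{"x": -0.9,"y": -0.1,"z": 0,"yaw": 0,"claw": 0.3}])

```text
time_s: 22.25
eef_pos: [565.8, 224.7, 166.8]
ee_rot: [1.1, 2.854, 0.038]
wrist_force: [-0.1, 0.2, 0.4]
opening: 60.8
```

```bash
python3 - <<'E'
from h import *
s=st();tilt(s);log()
E
```

```text
t22.25 tcp [565.8 224.7 166.8] jaw 47.9 tilt 4.94 F [-0.1  0.2  0.4] M [ 0.02  0.08 -0.02] op 60.8 q [-0.54  0.59  0.14  1.77 -0.06  0.7   0.45]
toolz [ 0.086 -0.006 -0.996]
```

Request:
arm_command(plan=[{"x": 0,"y": -0.9,"z": 0,"yaw": 0,"claw": 0.3},{"x": 0.2,"y": -0.9,"z": 0,"yaw": 0,"claw": 0.3},{"x": 0.5,"y": -0.9,"z": -0.2,"yaw": 0,"claw": 0.3},{"x": 0.8,"y": -0.9,"z": -0.5,"yaw": 0,"claw": 0.3},{"x": 0.8,"y": -0.9,"z": -0.6,"yaw": 0,"claw": 0.3},{"x": 0.8,"y": -0.9,"z": -0.6,"yaw": 0,"claw": 0.3},{"x": 0.8,"y": 0,"z": -0.6,"yaw": 0,"claw": 0.3}])

```text
time_s: 22.83
eef_pos: [675.3, 59.2, 94.6]
ee_rot: [1.08, 2.865, 0.039]
wrist_force: [0.3, -1.4, 0.6]
opening: 61.1
```

```bash
python3 - <<'E'
from h import *
s=st();tilt(s);log()
E
```

```text
t22.83 tcp [675.3  59.2  94.6] jaw 48.8 tilt 4.82 F [ 0.3 -1.4  0.6] M [-0.05  0.06 -0.05] op 61.1 q [-0.18  0.77  0.08  1.63 -0.07  0.66  0.77]
toolz [ 0.084 -0.004 -0.996]
```

Request:
arm_command(plan=[{"x": 0,"y": 0,"z": 0,"yaw": 0,"claw": 0.3},{"x": 0,"y": 0,"z": 0,"yaw": 0,"claw": 0.3},{"x": 0,"y": 0,"z": 0,"yaw": 0,"claw": 0.3},{"x": 0,"y": 0,"z": 0,"yaw": 0,"claw": 0.3},{"x": 0,"y": 0,"z": 0,"yaw": 0,"claw": 0.3},{"x": 0,"y": 0,"z": 0,"yaw": 0,"claw": 0.3}])

```text
time_s: 23.33
eef_pos: [675.2, 56.9, 91.0]
ee_rot: [1.084, 2.866, 0.035]
wrist_force: [0.3, -0.4, -0.2]
opening: 61.1
```

```bash
python3 - <<'E'
from h import *
s=st();tilt(s);log()
E
```

```text
t23.33 tcp [675.2  56.9  91. ] jaw 48.6 tilt 4.60 F [ 0.3 -0.4 -0.2] M [ 0.02  0.1  -0.03] op 61.1 q [-0.18  0.77  0.08  1.63 -0.07  0.66  0.77]
toolz [ 0.08  -0.006 -0.997]
```

Request:
arm_command(plan=[{"x": 0.2,"y": 0,"z": 0,"yaw": 0,"claw": 0.3},{"x": 0.2,"y": 0,"z": 0,"yaw": 0,"claw": 0.3},{"x": 0.2,"y": 0,"z": 0,"yaw": 0,"claw": 0.3},{"x": 0.2,"y": 0,"z": 0,"yaw": 0,"claw": 0.3},{"x": 0.2,"y": 0,"z": 0,"yaw": 0,"claw": 0.3},{"x": 0.2,"y": 0,"z": 0,"yaw": 0,"claw": 0.3},{"x": 0.2,"y": 0,"z": 0,"yaw": 0,"claw": 0.3},{"x": 0.2,"y": 0,"z": 0,"yaw": 0,"claw": 0.3},{"x": 0.2,"y": 0,"z": 0,"yaw": 0,"claw": 0.3},{"x": 0.2,"y": 0,"z": 0,"yaw": 0,"claw": 0.3},{"x": 0.2,"y": 0,"z": 0,"yaw": 0,"claw": 0.3},{"x": 0.2,"y": 0,"z": 0,"yaw": 0,"claw": 0.3},{"x": 0.2,"y": 0,"z": 0,"yaw": 0,"claw": 0.3},{"x": 0.2,"y": 0,"z": 0,"yaw": 0,"claw": 0.3},{"x": 0.2,"y": 0,"z": 0,"yaw": 0,"claw": 0.3}])

```text
time_s: 24.58
eef_pos: [774.3, 59.9, 93.3]
ee_rot: [1.079, 2.866, 0.039]
wrist_force: [-0.0, -0.3, -0.4]
opening: 60.7
```

```bash
python3 - <<'E'
from h import *
s=st();tilt(s);log()
E
```

```text
t24.58 tcp [774.3  59.9  93.3] jaw 48.9 tilt 4.74 F [-0.  -0.3 -0.4] M [-0.05  0.08 -0.  ] op 60.7 q [-0.16  0.9   0.08  1.31 -0.07  0.85  0.78]
toolz [ 0.082 -0.004 -0.997]
```

```bash
cat > drift.py <<'E'
from fit2 import *
P=np.load('P2.npy')
lo=np.array([-3.06,-.37,-1.25,.18,-1.1,.23,-2.94]);hi=np.array([3.06,2.12,1.32,2.47,4.24,1.98,2.94])
def J(q):
    x0,R0=fk2(q,P);o=[]
    for i in range(7):
        d=q.copy();d[i]+=1e-5;x,Rm=fk2(d,P);o.append(np.r_[(x-x0),R.from_matrix(Rm@R0.T).as_rotvec()]/1e-5)
    return np.array(o).T
D=[([-.12,.68,.06,2.08,-.14,.33,1.21],'x.6 y.1 z.85 tx+.0017'),([-.13,.61,.09,1.95,-.12,.55,1.2],'x1.1 y0 z.9 tx+.0027'),([-.12,.74,.1,1.66,-.12,.73,1.2],'x.5 y0 z-1.5 tx-.0007'),([-.18,.77,.08,1.63,-.07,.66,.77],'x0 y-.4 z-.6 tx-.0007'),([-.9,.69,.78,1.81,-.53,.93,-1.27],'x.55 y-.45 z.25 tx+.0008'),([-.17,.8,.16,1.9,-.29,.38,.82],'x.4 y-.3 z.5 tx+.0009'),([-.16,.71,.11,1.33,-.08,1.02,.81],'x.1 y.6 z0 tx0 ty+.0005')]
for q0,nm in (((lo+hi)/2,'mid'),(np.array([-1.307,.628,.038,1.517,-.027,.996,-.02]),'start'),):
  for w in (300,):
    print(nm)
    for q,t in D:
        q=np.array(q); Jq=J(q); W=np.diag([1,1,1,w,w,w]); A=W@Jq
        s=np.linalg.solve(A.T@A+1e-3*np.eye(7)*1,-(q-q0)); dx=Jq@s; dx=dx/np.linalg.norm(dx[:3])
        # tilt change of toolz=(0,0,-1): w x z
        print(t,'|',dx[:3].round(2),'toolz',np.cross(dx[3:],[0,0,-1]).round(4))
E
python3 drift.py
```

```text
mid
x.6 y.1 z.85 tx+.0017 | [0.85 0.17 0.5 ] toolz [-0.0058 -0.004  -0.    ]
x1.1 y0 z.9 tx+.0027 | [0.77 0.39 0.5 ] toolz [-0.0052 -0.0069 -0.    ]
x.5 y0 z-1.5 tx-.0007 | [0.75 0.49 0.44] toolz [-0.0051 -0.0084 -0.    ]
x0 y-.4 z-.6 tx-.0007 | [0.82 0.34 0.46] toolz [-0.0053 -0.0076 -0.    ]
x.55 y-.45 z.25 tx+.0008 | [ 0.71 -0.69  0.12] toolz [-0.0043  0.0016  0.    ]
x.4 y-.3 z.5 tx+.0009 | [0.86 0.02 0.51] toolz [-0.0064 -0.0025 -0.    ]
x.1 y.6 z0 tx0 ty+.0005 | [0.33 0.92 0.21] toolz [-0.0019 -0.0168 -0.    ]
start
x.6 y.1 z.85 tx+.0017 | [0.46 0.77 0.43] toolz [-0.0035 -0.0061 -0.    ]
x1.1 y0 z.9 tx+.0027 | [0.34 0.86 0.37] toolz [-0.0026 -0.0067 -0.    ]
x.5 y0 z-1.5 tx-.0007 | [0.17 0.94 0.28] toolz [-0.0017 -0.0069 -0.    ]
x0 y-.4 z-.6 tx-.0007 | [0.12 0.94 0.32] toolz [-0.0015 -0.0068 -0.    ]
x.55 y-.45 z.25 tx+.0008 | [ 0.39 -0.85 -0.35] toolz [-0.0024  0.0058  0.    ]
x.4 y-.3 z.5 tx+.0009 | [0.52 0.7  0.5 ] toolz [-0.0043 -0.0053 -0.    ]
x.1 y.6 z0 tx0 ty+.0005 | [-0.39  0.92 -0.03] toolz [ 0.0018 -0.0056  0.    ]
```

Request:
arm_command(plan=[{"x": -0.6,"y": 0,"z": 0,"yaw": -0.155,"claw": 0.3},{"x": -0.6,"y": 0,"z": 0,"yaw": -0.155,"claw": 0.3},{"x": -0.6,"y": 0,"z": 0,"yaw": -0.155,"claw": 0.3},{"x": -0.6,"y": 0,"z": 0,"yaw": -0.155,"claw": 0.3},{"x": -0.6,"y": 0,"z": 0,"yaw": -0.155,"claw": 0.3},{"x": -0.6,"y": 0,"z": 0,"yaw": -0.155,"claw": 0.3},{"x": -0.6,"y": 0,"z": 0,"yaw": -0.155,"claw": 0.3},{"x": -0.6,"y": 0,"z": 0,"yaw": -0.155,"claw": 0.3},{"x": -0.6,"y": 0,"z": 0,"yaw": -0.155,"claw": 0.3},{"x": -0.6,"y": 0,"z": 0,"yaw": -0.155,"claw": 0.3},{"x": -0.6,"y": 0,"z": 0,"yaw": -0.155,"claw": 0.3},{"x": -0.6,"y": 0,"z": 0,"yaw": -0.155,"claw": 0.3},{"x": -0.6,"y": 0,"z": 0,"yaw": -0.155,"claw": 0.3},{"x": -0.5,"y": 0,"z": 0,"yaw": -0.155,"claw": 0.3},{"x": -0.5,"y": 0,"z": 0,"yaw": -0.155,"claw": 0.3},{"x": 0,"y": 0,"z": 0,"yaw": -0.155,"claw": 0.3},{"x": 0,"y": 0,"z": 0,"yaw": -0.155,"claw": 0.3},{"x": 0,"y": 0,"z": 0,"yaw": -0.155,"claw": 0.3},{"x": 0,"y": 0,"z": 0,"yaw": -0.155,"claw": 0.3},{"x": 0,"y": 0,"z": 0,"yaw": -0.155,"claw": 0.3}])

```text
time_s: 26.25
eef_pos: [509.7, 66.5, 95.7]
ee_rot: [3.087, -0.122, -0.101]
wrist_force: [-0.7, 0.6, -0.1]
opening: 61.2
```

```bash
python3 - <<'E'
from h import *
s=st();tilt(s);log()
E
```

```text
t26.25 tcp [509.7  66.5  95.7] jaw -94.4 tilt 4.73 F [-0.7  0.6 -0.1] M [ 0.04  0.1  -0.  ] op 61.2 q [-0.7   0.8   0.81  1.95 -0.73  0.8  -1.12]
toolz [-0.067 -0.048 -0.997]
```

Request:
arm_command(plan=[{"x": -0.3,"y": 0,"z": -0.3,"yaw": -0.155,"claw": 0.3},{"x": -0.3,"y": 0,"z": -0.3,"yaw": -0.155,"claw": 0.3},{"x": -0.3,"y": 0,"z": -0.3,"yaw": -0.155,"claw": 0.3},{"x": -0.3,"y": 0,"z": -0.3,"yaw": -0.155,"claw": 0.3},{"x": -0.1,"y": 0,"z": -0.3,"yaw": -0.155,"claw": 0.3},{"x": 0,"y": 0,"z": 0,"yaw": 0,"claw": 0.3}])

```text
time_s: 26.75
eef_pos: [475.9, 69.6, 49.9]
ee_rot: [2.92, -1.078, -0.11]
wrist_force: [0.6, 0.2, -0.2]
opening: 61.2
```

```bash
python3 - <<'E'
from h import *
s=st();tilt(s);log()
E
```

```text
t26.75 tcp [475.9  69.6  49.9] jaw -130.4 tilt 4.34 F [ 0.6  0.2 -0.2] M [ 0.03  0.13 -0.01] op 61.2 q [-0.72  0.89  0.86  2.06 -0.99  0.78 -1.48]
toolz [-0.076 -0.001 -0.997]
```

Request:
arm_command(plan=[{"x": 0,"y": 0,"z": 0,"yaw": 0,"claw": 0.3},{"x": 0,"y": 0,"z": 0,"yaw": 0,"claw": 0.3},{"x": 0,"y": 0,"z": 0,"yaw": 0,"claw": 0.3},{"x": 0,"y": 0,"z": 0,"yaw": 0,"claw": 0.3},{"x": 0,"y": 0,"z": 0,"yaw": 0,"claw": 0.3},{"x": 0,"y": 0,"z": 0,"yaw": 0,"claw": 0.3}])

```text
time_s: 27.25
eef_pos: [479.8, 70.8, 51.6]
ee_rot: [2.931, -1.057, -0.105]
wrist_force: [-0.5, 0.4, 1.0]
opening: 61.1
```

```bash
python3 - <<'E'
from h import *
s=st();tilt(s);log()
E
```

```text
t27.25 tcp [479.8  70.8  51.6] jaw -129.6 tilt 4.09 F [-0.5  0.4  1. ] M [ 0.04  0.1  -0.02] op 61.1 q [-0.71  0.89  0.86  2.05 -0.99  0.78 -1.47]
toolz [-0.071  0.    -0.997]
```

Request:
arm_command(plan=[{"x": -0.03,"y": 0,"z": -0.03,"yaw": 0,"claw": 0.3},{"x": -0.03,"y": 0,"z": -0.03,"yaw": 0,"claw": 0.3},{"x": -0.03,"y": 0,"z": -0.03,"yaw": 0,"claw": 0.3},{"x": -0.03,"y": 0,"z": -0.03,"yaw": 0,"claw": 0.3},{"x": -0.03,"y": 0,"z": -0.03,"yaw": 0,"claw": 0.3},{"x": -0.03,"y": 0,"z": -0.03,"yaw": 0,"claw": 0.3},{"x": -0.03,"y": 0,"z": -0.03,"yaw": 0,"claw": 0.3},{"x": -0.03,"y": 0,"z": -0.03,"yaw": 0,"claw": 0.3},{"x": -0.03,"y": 0,"z": -0.03,"yaw": 0,"claw": 0.3},{"x": -0.03,"y": 0,"z": -0.03,"yaw": 0,"claw": 0.3},{"x": -0.03,"y": 0,"z": -0.03,"yaw": 0,"claw": 0.3},{"x": -0.03,"y": 0,"z": -0.03,"yaw": 0,"claw": 0.3},{"x": -0.03,"y": 0,"z": -0.03,"yaw": 0,"claw": 0.3},{"x": -0.03,"y": 0,"z": -0.03,"yaw": 0,"claw": 0.3},{"x": -0.03,"y": 0,"z": -0.03,"yaw": 0,"claw": 0.3},{"x": -0.03,"y": 0,"z": -0.03,"yaw": 0,"claw": 0.3},{"x": -0.03,"y": 0,"z": -0.03,"yaw": 0,"claw": 0.3},{"x": -0.03,"y": 0,"z": -0.03,"yaw": 0,"claw": 0.3},{"x": -0.03,"y": 0,"z": -0.03,"yaw": 0,"claw": 0.3},{"x": -0.03,"y": 0,"z": -0.03,"yaw": 0,"claw": 0.3}])

```text
time_s: 28.92
eef_pos: [460.3, 70.9, 32.2]
ee_rot: [2.932, -1.055, -0.103]
wrist_force: [-0.6, 0.3, -1.1]
opening: 60.8
```

```bash
python3 - <<'E'
from h import *
s=st();tilt(s);log()
E
```

```text
t28.92 tcp [460.3  70.9  32.2] jaw -129.5 tilt 4.03 F [-0.6  0.3 -1.1] M [0.04 0.07 0.02] op 60.8 q [-0.69  0.88  0.79  2.11 -1.04  0.7  -1.43]
toolz [-0.07   0.    -0.998]
```

Request:
arm_command(plan=[{"x": 0.2,"y": 0,"z": 0.6,"yaw": 0,"claw": 0.3},{"x": 0.2,"y": 0,"z": 0.6,"yaw": 0,"claw": 0.3},{"x": 0.2,"y": 0,"z": 0.6,"yaw": 0,"claw": 0.3},{"x": 0.2,"y": 0,"z": 0.6,"yaw": 0,"claw": 0.3},{"x": 0.2,"y": 0,"z": 0.6,"yaw": 0,"claw": 0.3},{"x": 0.2,"y": 0,"z": 0.6,"yaw": 0,"claw": 0.3},{"x": 0,"y": 0,"z": 0,"yaw": 0,"claw": 0.3},{"x": 0,"y": 0,"z": 0,"yaw": 0,"claw": 0.3},{"x": 0,"y": 0,"z": 0,"yaw": 0,"claw": 0.3}])

```text
time_s: 29.67
eef_pos: [494.2, 70.6, 143.4]
ee_rot: [2.93, -1.056, -0.111]
wrist_force: [0.5, -0.4, -0.2]
opening: 60.9
```

```bash
python3 - <<'E'
from h import *
s=st();tilt(s);log()
E
```

```text
t29.67 tcp [494.2  70.6 143.4] jaw -129.6 tilt 4.33 F [ 0.5 -0.4 -0.2] M [-0.02  0.11 -0.  ] op 60.9 q [-0.78  0.77  0.98  1.95 -0.78  0.95 -1.64]
toolz [-0.075  0.    -0.997]
```

Request:
arm_command(plan=[{"x": -0.2,"y": 0,"z": -0.9,"yaw": 0,"claw": 0.3},{"x": -0.2,"y": 0,"z": -0.9,"yaw": 0,"claw": 0.3},{"x": -0.2,"y": 0,"z": -0.9,"yaw": 0,"claw": 0.3},{"x": 0,"y": 0,"z": 0,"yaw": 0,"claw": 0.3},{"x": 0,"y": 0,"z": 0,"yaw": 0,"claw": 0.3},{"x": 0,"y": 0,"z": 0,"yaw": 0,"claw": 0.3}])

```text
time_s: 30.17
eef_pos: [472.1, 70.5, 57.3]
ee_rot: [2.926, -1.057, -0.118]
wrist_force: [0.4, -0.4, -0.4]
opening: 60.9
```

```bash
python3 - <<'E'
from h import *
s=st();tilt(s);log()
E
```

```text
t30.17 tcp [472.1  70.5  57.3] jaw -129.6 tilt 4.63 F [ 0.4 -0.4 -0.4] M [ 0.01  0.03 -0.01] op 60.9 q [-0.71  0.86  0.84  2.06 -0.95  0.78 -1.5 ]
toolz [-0.081 -0.    -0.997]
```

Request:
arm_command(plan=[{"x": 0.9,"y": 0,"z": 0.3,"yaw": 0,"claw": 0.3},{"x": 0.9,"y": 0,"z": 0.3,"yaw": 0,"claw": 0.3},{"x": 0.9,"y": 0,"z": 0.3,"yaw": 0,"claw": 0.3},{"x": 0.9,"y": 0,"z": 0.3,"yaw": 0,"claw": 0.3},{"x": 0.9,"y": 0,"z": 0.3,"yaw": 0,"claw": 0.3},{"x": 0.9,"y": 0,"z": 0.3,"yaw": 0,"claw": 0.3}])

```text
time_s: 30.67
eef_pos: [634.6, 70.5, 120.1]
ee_rot: [2.921, -1.06, -0.124]
wrist_force: [0.8, 0.1, -0.6]
opening: 61.0
```

```bash
python3 - <<'E'
from h import *
s=st();tilt(s);log()
E
```

```text
t30.67 tcp [634.6  70.5 120.1] jaw -129.8 tilt 4.93 F [ 0.8  0.1 -0.6] M [ 0.08 -0.01 -0.03] op 61.0 q [-0.62  0.96  0.93  1.56 -0.79  1.14 -1.75]
toolz [-0.086 -0.003 -0.996]
```

Request:
arm_command(plan=[{"x": -0.9,"y": 0,"z": 0,"yaw": 0,"claw": 0.3},{"x": -0.9,"y": 0,"z": 0,"yaw": 0,"claw": 0.3},{"x": -0.9,"y": 0,"z": 0,"yaw": 0,"claw": 0.3},{"x": -0.9,"y": 0,"z": 0,"yaw": 0,"claw": 0.3}])

```text
time_s: 31.0
eef_pos: [547.3, 68.3, 130.5]
ee_rot: [2.932, -1.043, -0.069]
wrist_force: [0.1, -0.8, 0.5]
opening: 60.9
```

```bash
python3 - <<'E'
from h import *
s=st();tilt(s);log()
E
```

```text
t31.00 tcp [547.3  68.3 130.5] jaw -129.1 tilt 3.03 F [ 0.1 -0.8  0.5] M [0.03 0.08 0.04] op 60.9 q [-0.73  0.83  0.96  1.84 -0.8   0.97 -1.66]
toolz [-0.051 -0.013 -0.999]
```

Request:
arm_command(plan=[{"x": 0,"y": 0,"z": 0,"yaw": 0,"claw": 0.3},{"x": 0,"y": 0,"z": 0,"yaw": 0,"claw": 0.3},{"x": 0,"y": 0,"z": 0,"yaw": 0,"claw": 0.3}])

```text
time_s: 31.25
eef_pos: [543.7, 68.6, 134.5]
ee_rot: [2.933, -1.046, -0.07]
wrist_force: [-0.6, 0.4, -0.8]
opening: 61.2
```

```bash
python3 - <<'E'
from h import *
s=st();tilt(s);log()
E
```

```text
t31.25 tcp [543.7  68.6 134.5] jaw -129.2 tilt 3.00 F [-0.6  0.4 -0.8] M [ 0.1   0.05 -0.  ] op 61.2 q [-0.73  0.83  0.96  1.85 -0.8   0.97 -1.66]
toolz [-0.051 -0.01  -0.999]
```

Request:
arm_command(plan=[{"x": 0.3,"y": 0,"z": 0,"yaw": 0,"claw": 0.3},{"x": 0.3,"y": 0,"z": 0,"yaw": 0,"claw": 0.3},{"x": 0.3,"y": 0,"z": 0,"yaw": 0,"claw": 0.3},{"x": 0.3,"y": 0,"z": 0,"yaw": 0,"claw": 0.3},{"x": 0.3,"y": 0,"z": 0,"yaw": 0,"claw": 0.3},{"x": 0.3,"y": 0,"z": 0,"yaw": 0,"claw": 0.3},{"x": 0.3,"y": 0,"z": 0,"yaw": 0,"claw": 0.3},{"x": 0.3,"y": 0,"z": 0,"yaw": 0,"claw": 0.3},{"x": 0,"y": 0,"z": 0,"yaw": 0,"claw": 0.3}])

```text
time_s: 32.0
eef_pos: [631.0, 67.4, 139.9]
ee_rot: [2.936, -1.04, -0.047]
wrist_force: [0.2, -0.5, -0.1]
opening: 61.1
```

```bash
python3 - <<'E'
from h import *
s=st();tilt(s);log()
E
```

```text
t32.00 tcp [631.   67.4 139.9] jaw -129.0 tilt 2.31 F [ 0.2 -0.5 -0.1] M [ 0.03  0.05 -0.02] op 61.1 q [-0.65  0.91  0.95  1.61 -0.79  1.09 -1.73]
toolz [-0.037 -0.015 -0.999]
```

Request:
arm_command(plan=[{"x": -0.9,"y": 0,"z": 0,"yaw": 0,"claw": 0.3},{"x": -0.9,"y": 0,"z": 0,"yaw": 0,"claw": 0.3},{"x": -0.9,"y": 0,"z": 0,"yaw": 0,"claw": 0.3},{"x": 0,"y": 0,"z": 0,"yaw": 0,"claw": 0.3},{"x": 0,"y": 0,"z": 0,"yaw": 0,"claw": 0.3}])

```text
time_s: 32.42
eef_pos: [550.4, 65.3, 140.7]
ee_rot: [2.934, -1.038, -0.039]
wrist_force: [0.2, -0.1, -0.1]
opening: 61.0
```

```bash
python3 - <<'E'
from h import *
s=st();tilt(s);log()
E
```

```text
t32.42 tcp [550.4  65.3 140.7] jaw -128.9 tilt 2.21 F [ 0.2 -0.1 -0.1] M [0.07 0.08 0.02] op 61.0 q [-0.74  0.82  0.97  1.84 -0.79  0.97 -1.66]
toolz [-0.033 -0.019 -0.999]
```

Request:
arm_command(plan=[{"x": 0.9,"y": 0,"z": 0,"yaw": 0,"claw": 0.3},{"x": 0.9,"y": 0,"z": 0,"yaw": 0,"claw": 0.3},{"x": 0.9,"y": 0,"z": 0,"yaw": 0,"claw": 0.3},{"x": 0.9,"y": 0,"z": 0,"yaw": 0,"claw": 0.3},{"x": -0.9,"y": 0,"z": 0,"yaw": 0,"claw": 0.3},{"x": -0.9,"y": 0,"z": 0,"yaw": 0,"claw": 0.3},{"x": -0.9,"y": 0,"z": 0,"yaw": 0,"claw": 0.3},{"x": 0,"y": 0,"z": 0,"yaw": 0,"claw": 0.3}])

```text
time_s: 33.08
eef_pos: [592.5, 65.2, 142.3]
ee_rot: [2.938, -1.022, -0.018]
wrist_force: [0.5, 0.3, 0.4]
opening: 61.2
```

```bash
python3 - <<'E'
from h import *
s=st();tilt(s);log()
E
```

```text
t33.08 tcp [592.5  65.2 142.3] jaw -128.4 tilt 1.88 F [0.5 0.3 0.4] M [0.05 0.19 0.03] op 61.2 q [-0.7   0.86  0.96  1.74 -0.79  1.01 -1.68]
toolz [-0.021 -0.025 -0.999]
```

Request:
arm_command(plan=[{"x": -0.2,"y": 0.22,"z": 0.1,"yaw": 0.155,"claw": 0.3},{"x": -0.2,"y": 0.22,"z": 0.1,"yaw": 0.155,"claw": 0.3},{"x": -0.2,"y": 0.22,"z": 0.1,"yaw": 0.155,"claw": 0.3},{"x": -0.2,"y": 0.22,"z": 0.1,"yaw": 0.155,"claw": 0.3},{"x": -0.2,"y": 0.22,"z": 0.1,"yaw": 0.155,"claw": 0.3},{"x": -0.2,"y": 0.22,"z": 0.1,"yaw": 0.155,"claw": 0.3},{"x": -0.2,"y": 0.22,"z": 0,"yaw": 0.155,"claw": 0.3},{"x": -0.2,"y": 0.22,"z": 0,"yaw": 0.155,"claw": 0.3},{"x": -0.2,"y": 0.22,"z": 0,"yaw": 0.155,"claw": 0.3},{"x": -0.2,"y": 0.22,"z": 0,"yaw": 0.155,"claw": 0.3},{"x": -0.2,"y": 0.22,"z": 0,"yaw": 0.155,"claw": 0.3},{"x": -0.2,"y": 0.22,"z": 0,"yaw": 0.155,"claw": 0.3},{"x": -0.2,"y": 0.22,"z": 0,"yaw": 0.155,"claw": 0.3},{"x": -0.2,"y": 0.22,"z": 0,"yaw": 0.155,"claw": 0.3},{"x": -0.2,"y": 0.22,"z": 0,"yaw": 0.155,"claw": 0.3},{"x": -0.2,"y": 0.22,"z": 0,"yaw": 0.155,"claw": 0.3},{"x": -0.2,"y": 0.22,"z": 0,"yaw": 0.155,"claw": 0.3},{"x": -0.2,"y": 0.22,"z": 0,"yaw": 0.155,"claw": 0.3},{"x": -0.2,"y": 0.22,"z": 0,"yaw": 0.155,"claw": 0.3},{"x": -0.2,"y": 0.22,"z": 0,"yaw": 0.155,"claw": 0.3}])

```text
time_s: 34.75
eef_pos: [502.2, 202.0, 170.7]
ee_rot: [1.908, 2.474, 0.099]
wrist_force: [-1.4, -0.4, 0.3]
opening: 61.5
```

```bash
python3 - <<'E'
from h import *
s=st();tilt(s);log()
E
```

```text
t34.75 tcp [502.2 202.  170.7] jaw 14.7 tilt 3.74 F [-1.4 -0.4  0.3] M [-0.15  0.08  0.07] op 61.5 q [-0.61  0.52  0.28  1.94 -0.26  0.66  0.09]
toolz [ 0.051  0.041 -0.998]
```

Request:
arm_command(plan=[{"x": 0.3,"y": 0.1,"z": 0,"yaw": 0.1,"claw": 0.3},{"x": 0.3,"y": 0.1,"z": 0,"yaw": 0.1,"claw": 0.3},{"x": 0.3,"y": 0.1,"z": 0,"yaw": 0.1,"claw": 0.3},{"x": 0.3,"y": 0.1,"z": 0,"yaw": 0.1,"claw": 0.3},{"x": 0.3,"y": 0.1,"z": 0,"yaw": 0.1,"claw": 0.3},{"x": 0.3,"y": 0.1,"z": 0,"yaw": 0.1,"claw": 0.3},{"x": 0.3,"y": 0.1,"z": 0,"yaw": 0.1,"claw": 0.3},{"x": 0.3,"y": 0.1,"z": 0,"yaw": 0.1,"claw": 0.3},{"x": 0.3,"y": 0.1,"z": 0,"yaw": 0.05,"claw": 0.3}])

```text
time_s: 35.5
eef_pos: [599.3, 230.3, 175.1]
ee_rot: [0.956, 2.989, 0.117]
wrist_force: [-0.2, 0.4, -0.9]
opening: 61.6
```

```bash
python3 - <<'E'
from h import *
s=st();tilt(s);log()
E
```

```text
t35.50 tcp [599.3 230.3 175.1] jaw 54.5 tilt 4.26 F [-0.2  0.4 -0.9] M [-0.05 -0.03  0.05] op 61.6 q [-0.41  0.64  0.05  1.64 -0.12  0.82  0.66]
toolz [ 0.023  0.07  -0.997]
```

Request:
arm_command(plan=[{"x": -0.85,"y": -0.35,"z": 0,"yaw": 0,"claw": 0.3},{"x": -0.85,"y": -0.35,"z": 0,"yaw": 0,"claw": 0.3},{"x": -0.85,"y": -0.35,"z": 0,"yaw": 0,"claw": 0.3},{"x": 0.85,"y": 0.35,"z": 0,"yaw": 0,"claw": 0.3},{"x": 0.85,"y": 0.35,"z": 0,"yaw": 0,"claw": 0.3},{"x": 0.85,"y": 0.35,"z": 0,"yaw": 0,"claw": 0.3},{"x": 0,"y": 0,"z": 0,"yaw": 0,"claw": 0.3},{"x": 0,"y": 0,"z": 0,"yaw": 0,"claw": 0.3}])

```text
time_s: 36.17
eef_pos: [599.5, 220.8, 169.8]
ee_rot: [-0.977, -2.976, -0.099]
wrist_force: [-0.2, -0.7, -0.8]
opening: 60.9
```

```bash
python3 - <<'E'
from h import *
s=st();tilt(s);log()
E
```

```text
t36.17 tcp [599.5 220.8 169.8] jaw 53.6 tilt 3.64 F [-0.2 -0.7 -0.8] M [-0.14 -0.01  0.01] op 60.9 q [-0.4   0.65  0.06  1.64 -0.12  0.83  0.66]
toolz [ 0.012  0.062 -0.998]
```

```bash
cat > plate.py <<'E'
from h import *
def bail(c,save=None):
    p,im,d=cam(c,save); C=cloud(p,d)
    for m in blobs(im,'red',60):
        X=C[m&(d>0)]; X=X[(X[:,2]>-5)&(X[:,2]<400)]
        if len(X)<30 or X[:,0].mean()<200: continue
        c0=X.mean(0);u,s,v=np.linalg.svd(X-c0,full_matrices=False); 
        t=(X-c0)@v[0]; mid=c0+v[0]*(t.max()+t.min())/2
        print(c,len(X),'mean',c0.round(1),'mid',mid.round(1),'dir',v[0].round(3),'ang %.1f'%np.degrees(np.arctan2(v[0][1],v[0][0])),'len',np.ptp(t).round(1))
if __name__=='__main__':
    s=st();bail('wrist','wr1');bail('top');bail('scene')
E
python3 plate.py
```

```text
t36.17 tcp [599.5 220.8 169.8] jaw 53.6 tilt 3.64 F [-0.2 -0.7 -0.8] M [-0.14 -0.01  0.01] op 60.9 q [-0.4   0.65  0.06  1.64 -0.12  0.83  0.66]
wrist 1871 mean [488.3 210.7  45.7] mid [486.3 212.1  45.7] dir [ 0.82  -0.573  0.017] ang -34.9 len 103.8
```

View pics/wr1.png

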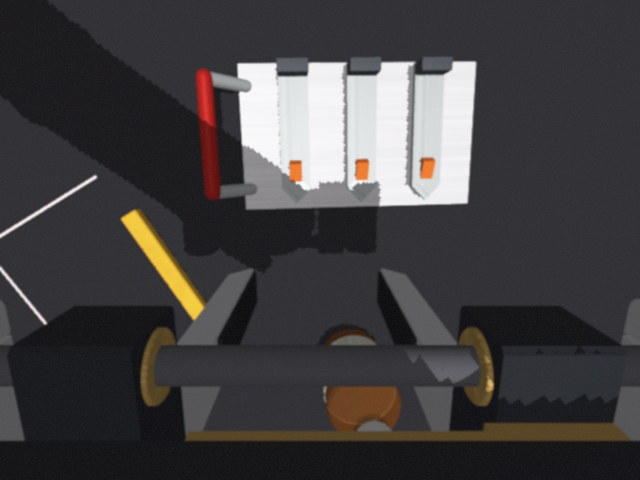

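Request:
arm_command(plan=[{"x": -0.35,"y": -0.03,"z": -0.1,"yaw": 0.03,"claw": 0.3},{"x": -0.4,"y": -0.03,"z": -0.1,"yaw": 0,"claw": 0.3},{"x": -0.4,"y": -0.03,"z": -0.2,"yaw": 0,"claw": 0.3},{"x": -0.4,"y": -0.03,"z": -0.2,"yaw": 0,"claw": 0.3},{"x": -0.4,"y": -0.03,"z": -0.2,"yaw": 0,"claw": 0.3},{"x": -0.4,"y": -0.03,"z": -0.2,"yaw": 0,"claw": 0.3},{"x": -0.4,"y": -0.03,"z": -0.2,"yaw": 0,"claw": 0.3},{"x": -0.4,"y": -0.03,"z": -0.3,"yaw": 0,"claw": 0.3},{"x": -0.3,"y": -0.03,"z": -0.3,"yaw": 0,"claw": 0.3},{"x": -0.2,"y": 0,"z": -0.3,"yaw": 0,"claw": 0.3},{"x": 0,"y": 0,"z": -0.2,"yaw": 0,"claw": 0.3}])

```text
time_s: 37.23
eef_pos: [481.1, 209.1, 104.3]
ee_rot: [-0.945, -2.99, -0.104]
wrist_force: [-0.5, -0.5, 1.0]
opening: 61.1
```

```bash
python3 - <<'E'
from h import *
s=st();tilt(s);log()
from plate import bail
bail('wrist','wr2');st()
E
```

```text
t37.23 tcp [481.1 209.1 104.3] jaw 54.9 tilt 3.80 F [-0.5 -0.5  1. ] M [-0.1   0.05 -0.01] op 61.1 q [-0.45  0.6   0.03  2.01 -0.14  0.49  0.66]
toolz [ 0.016  0.064 -0.998]
wrist 2432 mean [489.  209.   45.4] mid [500.  201.3  45. ] dir [ 0.819 -0.572 -0.031] ang -34.9 len 118.9
t37.28 tcp [481.4 208.9 103.5] jaw 54.8 tilt 3.77 F [-0.1 -0.   0.4] M [-0.11  0.09 -0.02] op 61.0 q [-0.45  0.6   0.03  2.01 -0.14  0.49  0.66]
```

View pics/wr2.png

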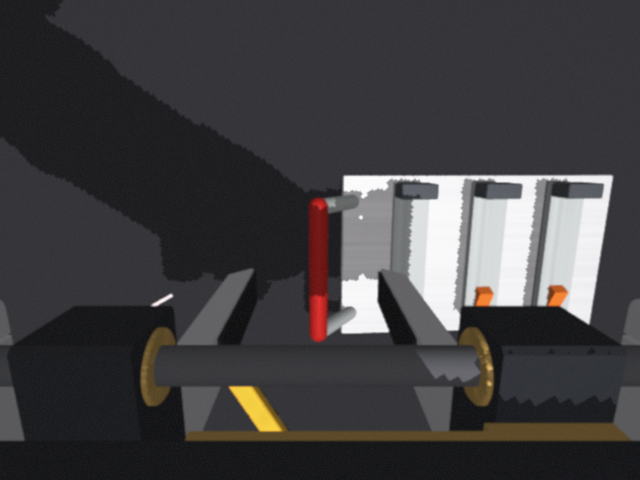

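Request:
arm_command(plan=[{"x": 0.1,"y": 0.03,"z": -0.4,"yaw": 0,"claw": 0.3},{"x": 0.1,"y": 0.03,"z": -0.4,"yaw": 0,"claw": 0.3},{"x": 0,"y": 0,"z": -0.4,"yaw": 0,"claw": 0.3},{"x": 0,"y": 0,"z": -0.4,"yaw": 0,"claw": 0.3},{"x": 0,"y": 0,"z": -0.4,"yaw": 0,"claw": 0.3},{"x": 0,"y": 0,"z": -0.2,"yaw": 0,"claw": 0.3}])

```text
time_s: 37.78
eef_pos: [494.4, 211.7, 33.7]
ee_rot: [0.949, 2.99, 0.111]
wrist_force: [-0.0, 0.1, 0.6]
opening: 60.9
```

```bash
python3 - <<'E'
from h import *
s=st();tilt(s);log()
from plate import bail
bail('wrist','wr3');st()
E
```

```text
t37.78 tcp [494.4 211.7  33.7] jaw 54.7 tilt 4.08 F [-0.   0.1  0.6] M [-0.04  0.03  0.04] op 60.9 q [-0.42  0.73  0.    2.02 -0.16  0.34  0.68]
toolz [ 0.024  0.067 -0.997]
wrist 3640 mean [478.3 216.7  45.9] mid [479.6 215.7  45.9] dir [ 0.817 -0.576  0.012] ang -35.2 len 68.8
wrist 135 mean [519.5 187.3  57.6] mid [513.6 190.8  67.7] dir [ 0.483 -0.291 -0.825] ang -31.1 len 167.6
t37.83 tcp [493.9 211.4  33. ] jaw 54.7 tilt 4.02 F [ 0.3 -0.6 -0.5] M [-0.09 -0.01 -0.03] op 61.4 q [-0.42  0.74  0.    2.02 -0.16  0.34  0.68]
```

View pics/wr3.png

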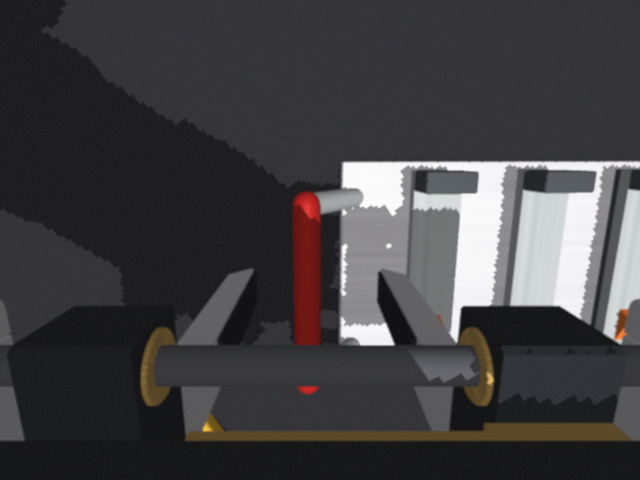

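Request:
arm_command(plan=[{"x": -0.1,"y": 0.05,"z": 0,"yaw": 0,"claw": -1},{"x": 0,"y": 0,"z": 0,"yaw": 0,"claw": -1},{"x": 0,"y": 0,"z": 0,"yaw": 0,"claw": -1},{"x": 0,"y": 0,"z": 0,"yaw": 0,"claw": -1},{"x": 0,"y": 0,"z": 0,"yaw": 0,"claw": -1},{"x": 0,"y": 0,"z": 0,"yaw": 0,"claw": -1},{"x": 0,"y": 0,"z": 0,"yaw": 0,"claw": -1},{"x": 0,"y": 0,"z": 0,"yaw": 0,"claw": -1}])

```text
time_s: 38.5
eef_pos: [491.1, 212.1, 33.7]
ee_rot: [0.951, 2.99, 0.108]
wrist_force: [1.2, 2.1, -3.7]
opening: 11.1
```

```bash
python3 - <<'E'
from h import *
s=st();tilt(s);log()
E
```

```text
t38.50 tcp [491.1 212.1  33.7] jaw 54.7 tilt 3.95 F [ 1.2  2.1 -3.7] M [ 0.27 -0.3   0.04] op 11.1 q [-0.43  0.73  0.    2.02 -0.16  0.34  0.68]
toolz [ 0.023  0.065 -0.998]
```

Request:
arm_command(plan=[{"x": 0,"y": 0,"z": 0.3,"yaw": 0,"claw": -1},{"x": 0.02,"y": 0.03,"z": 0.4,"yaw": 0,"claw": -1},{"x": 0.03,"y": 0.05,"z": 0.4,"yaw": 0,"claw": -1},{"x": 0.05,"y": 0.08,"z": 0.4,"yaw": 0,"claw": -1},{"x": 0.06,"y": 0.1,"z": 0.4,"yaw": 0,"claw": -1},{"x": 0.08,"y": 0.12,"z": 0.4,"yaw": 0,"claw": -1},{"x": 0.1,"y": 0.14,"z": 0.4,"yaw": 0,"claw": -1},{"x": 0.1,"y": 0.15,"z": 0.4,"yaw": 0,"claw": -1},{"x": 0.1,"y": 0.15,"z": 0.4,"yaw": 0,"claw": -1}])

```text
time_s: 39.25
eef_pos: [504.3, 237.5, 142.4]
ee_rot: [-0.951, -2.989, -0.104]
wrist_force: [1.3, 0.9, -5.6]
opening: 11.3
```

```bash
python3 - <<'E'
from h import *
s=st();tilt(s);log()
cam('scene','s9');st()
E
```

```text
t39.25 tcp [504.3 237.5 142.4] jaw 54.6 tilt 3.79 F [ 1.3  0.9 -5.6] M [-0.21  0.04 -0.04] op 11.3 q [-0.49  0.58  0.06  1.9  -0.14  0.63  0.61]
toolz [ 0.017  0.064 -0.998]
t39.30 tcp [506.1 239.1 144.8] jaw 54.7 tilt 3.97 F [-0.3 -0.8 -1.5] M [-0.42  0.28  0.  ] op 11.5 q [-0.5   0.57  0.05  1.89 -0.14  0.63  0.61]
```

View pics/s9.png

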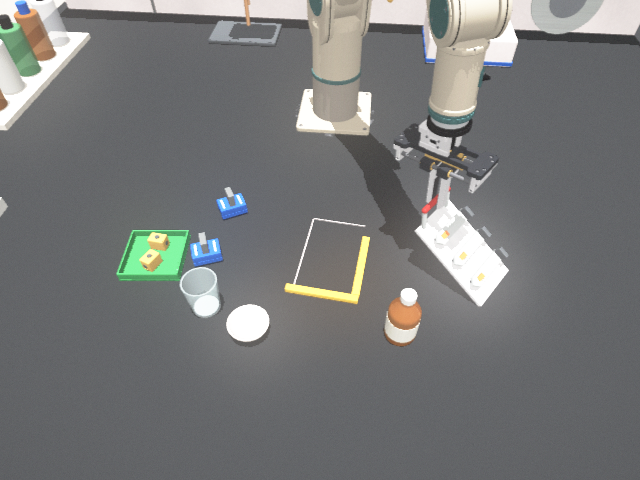

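Request:
arm_command(plan=[{"x": 0.15,"y": 0.2,"z": 0.4,"yaw": 0,"claw": -1},{"x": 0.15,"y": 0.2,"z": 0.4,"yaw": 0,"claw": -1},{"x": 0.15,"y": 0.2,"z": 0.4,"yaw": 0,"claw": -1},{"x": 0.15,"y": 0.2,"z": 0.4,"yaw": 0,"claw": -1},{"x": 0.1,"y": 0.1,"z": 0.4,"yaw": 0,"claw": -1},{"x": 0,"y": 0,"z": 0.4,"yaw": 0,"claw": -1},{"x": 0,"y": 0,"z": 0.4,"yaw": 0,"claw": -1},{"x": 0,"y": 0,"z": 0.4,"yaw": 0,"claw": -1},{"x": 0,"y": 0,"z": 0.4,"yaw": 0,"claw": -1},{"x": 0,"y": 0,"z": 0.3,"yaw": 0,"claw": -1},{"x": 0,"y": 0,"z": 0.2,"yaw": 0,"claw": -1}])

```text
time_s: 40.22
eef_pos: [513.5, 260.9, 262.4]
ee_rot: [-0.939, -2.974, -0.073]
wrist_force: [-0.6, 0.8, -7.3]
opening: 11.0
```

```bash
python3 - <<'E'
from h import *
s=st();tilt(s);log()
cam('scene','s10');st()
E
```

```text
t40.22 tcp [513.5 260.9 262.4] jaw 54.9 tilt 2.96 F [-0.6  0.8 -7.3] M [-0.15 -0.04 -0.05] op 11.0 q [-0.55  0.46  0.09  1.69 -0.11  0.97  0.55]
toolz [-0.007  0.051 -0.999]
t40.27 tcp [514.1 261.1 263.4] jaw 54.9 tilt 2.99 F [-0.6 -1.9 -6.6] M [-0.33  0.13  0.01] op 11.0 q [-0.55  0.46  0.09  1.69 -0.11  0.98  0.55]
```

View pics/s10.png

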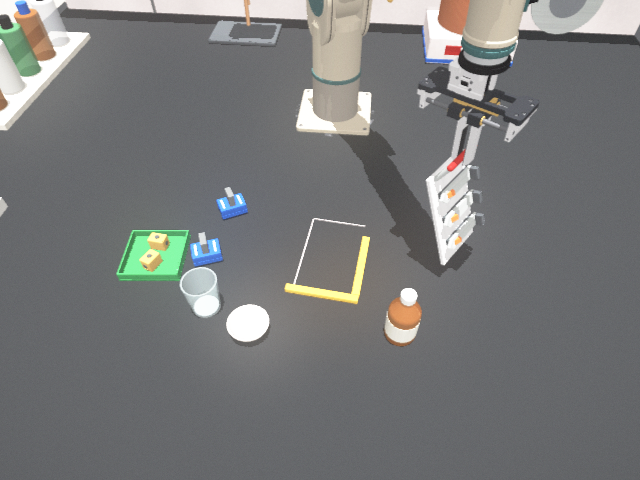

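Request:
arm_command(plan=[{"x": 0.1,"y": -0.25,"z": 0,"yaw": -0.04,"claw": -1},{"x": 0.2,"y": -0.4,"z": 0,"yaw": -0.08,"claw": -1},{"x": 0.2,"y": -0.45,"z": 0,"yaw": -0.08,"claw": -1},{"x": 0.2,"y": -0.45,"z": 0,"yaw": -0.08,"claw": -1},{"x": 0.2,"y": -0.45,"z": 0,"yaw": -0.08,"claw": -1},{"x": 0.2,"y": -0.45,"z": 0,"yaw": -0.08,"claw": -1},{"x": 0.2,"y": -0.45,"z": 0,"yaw": -0.08,"claw": -1},{"x": 0.2,"y": -0.45,"z": 0,"yaw": -0.08,"claw": -1},{"x": 0.2,"y": -0.45,"z": 0,"yaw": -0.08,"claw": -1},{"x": 0.2,"y": -0.45,"z": 0,"yaw": -0.08,"claw": -1},{"x": 0.2,"y": -0.45,"z": 0,"yaw": -0.08,"claw": -1},{"x": 0.2,"y": -0.45,"z": 0,"yaw": -0.08,"claw": -1},{"x": 0.2,"y": -0.45,"z": 0,"yaw": -0.08,"claw": -1},{"x": 0.2,"y": -0.45,"z": 0,"yaw": -0.08,"claw": -1},{"x": 0.2,"y": -0.45,"z": 0,"yaw": -0.08,"claw": -1},{"x": 0.2,"y": -0.4,"z": 0,"yaw": -0.08,"claw": -1},{"x": 0.1,"y": -0.3,"z": 0,"yaw": -0.08,"claw": -1},{"x": 0.1,"y": -0.15,"z": 0,"yaw": -0.05,"claw": -1},{"x": 0,"y": 0,"z": 0,"yaw": 0,"claw": -1}])

```text
time_s: 41.85
eef_pos: [605.8, 15.2, 245.8]
ee_rot: [-2.428, -1.979, -0.05]
wrist_force: [0.9, -0.4, -8.3]
opening: 11.1
```

```bash
python3 - <<'E'
from h import *
s=st();tilt(s);log()
cam('scene','s11');cam('wrist','w11');st()
E
```

```text
t41.85 tcp [605.8  15.2 245.8] jaw -11.6 tilt 1.90 F [ 0.9 -0.4 -8.3] M [-0.41  0.07 -0.02] op 11.1 q [-0.32  0.55  0.42  1.64 -0.29  0.99  0.  ]
toolz [ 0.019  0.027 -0.999]
t41.95 tcp [605.   17.  245.8] jaw -11.4 tilt 1.94 F [ 0.2 -0.5 -8. ] M [-0.19  0.22 -0.05] op 11.2 q [-0.32  0.55  0.42  1.64 -0.29  0.99  0.  ]
```

View pics/s11.png

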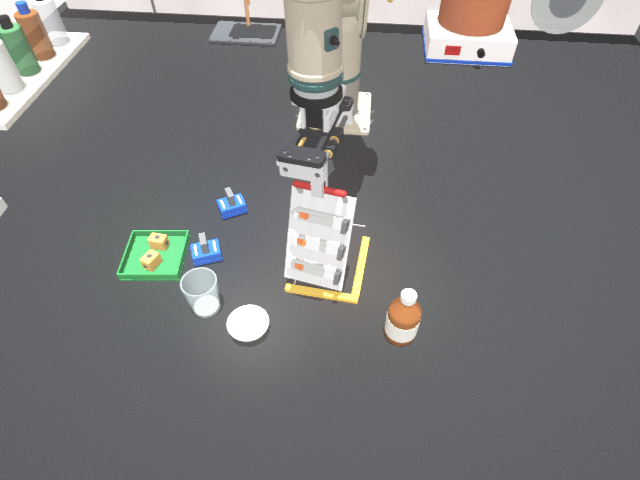

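View pics/w11.png

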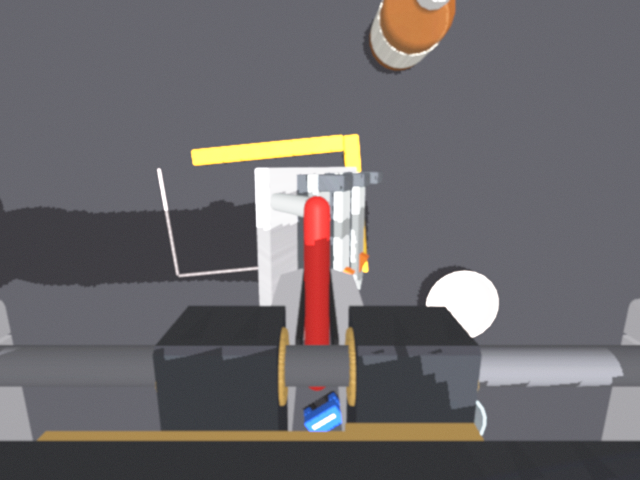

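Request:
arm_command(plan=[{"x": 0.1,"y": 0.05,"z": 0,"yaw": 0.04,"claw": -1},{"x": 0.15,"y": 0.05,"z": 0,"yaw": 0.04,"claw": -1},{"x": 0.1,"y": 0.05,"z": 0,"yaw": 0.035,"claw": -1},{"x": 0,"y": 0,"z": 0,"yaw": 0,"claw": -1}])

```text
time_s: 42.28
eef_pos: [614.7, 25.5, 244.7]
ee_rot: [-2.31, -2.103, -0.049]
wrist_force: [0.8, 0.4, -8.0]
opening: 10.9
```

```bash
cat > far.py <<'E'
from h import *
PL=np.array([545.5,33.4]);YA=np.radians(-5.94);PR=np.array([[np.cos(YA),-np.sin(YA)],[np.sin(YA),np.cos(YA)]])
def loc(X): X=np.atleast_2d(X); return np.c_[(X[:,:2]-PL)@PR,X[:,2:]]
def look(c='scene',save=None):
    p,im,d=cam(c,save);C=cloud(p,d);hsv=cv2.cvtColor(im,cv2.COLOR_RGB2HSV)
    m=(hsv[...,1]<60)&(hsv[...,2]>110)&(d>0)
    L=loc(C.reshape(-1,3)).reshape(C.shape)
    m&=(abs(L[...,1])<110)&(L[...,0]>-140)&(L[...,0]<130)&(L[...,2]<330)&(L[...,2]>-5)
    m=cv2.morphologyEx(m.astype(np.uint8),cv2.MORPH_OPEN,np.ones((3,3)))
    n,l,s,_=cv2.connectedComponentsWithStats(m); k=1+np.argmax(s[1:,4]); m=l==k
    X=L[m]; 
    # plane by ransac on plate face
    rng=np.random.default_rng(0);best=None
    for _ in range(300):
        a=X[rng.choice(len(X),3,False)];nn=np.cross(a[1]-a[0],a[2]-a[0]);q=np.linalg.norm(nn)
        if q<1e2: continue
        nn/=q; e=abs((X-a[0])@nn)<2.5
        if best is None or e.sum()>best.sum(): best=e
    Y=X[best];c0=Y.mean(0);v=np.linalg.svd(Y-c0,full_matrices=False)[2];nn=v[2]*np.sign(v[2][2])
    ax=np.array([1,0,0])-nn*nn[0]; ax/=np.linalg.norm(ax); ay=np.cross(nn,ax)
    a=np.c_[(Y-c0)@ax,(Y-c0)@ay].astype(np.float32); r=cv2.minAreaRect(a); 
    print(c,'n',len(Y),'normal',nn.round(3),'tilt from flat %.1f'%np.degrees(np.arccos(nn[2])))
    for b in cv2.boxPoints(r): print('  corner(place frame)',(c0+ax*b[0]+ay*b[1]).round(1))
    return nn
if __name__=='__main__':
    s=st();tilt(s);print('tcp local',loc(s['eef_pos']).round(1)); look('scene','s12'); look('top')
    for c in ('scene',):
        for n in ('edge_l','bail'):
            for r in spot_point(c,n)[:3]: print(n,r)
E
python3 far.py
```

```text
t42.28 tcp [614.7  25.5 244.7] jaw -5.4 tilt 2.04 F [ 0.8  0.4 -8. ] M [-0.09  0.03 -0.02] op 10.9 q [-0.3   0.57  0.38  1.61 -0.28  1.01  0.08]
toolz [ 0.011  0.034 -0.999]
tcp local [[ 69.6  -0.6 244.7]]
scene n 3233 normal [ 0.941 -0.002  0.338] tilt from flat 70.2
  corner(place frame) [  44.6 -106.8  218.3]
  corner(place frame) [ 124.2 -109.2   -3.2]
  corner(place frame) [125.3 108.6  -5.2]
  corner(place frame) [ 45.7 111.  216.4]
top n 73 normal [-0.061  0.979  0.193] tilt from flat 78.9
  corner(place frame) [ 26.3  42.9 232.3]
  corner(place frame) [ 60.4  42.  247.5]
  corner(place frame) [100.7  62.  158.4]
  corner(place frame) [ 66.6  62.9 143.1]
edge_l {'centre': [291.4, 283.3], 'confidence': 0.78}
edge_l {'centre': [350.7, 289.0], 'confidence': 0.62}
bail {'centre': [323.0, 193.5], 'confidence': 0.62}
bail {'centre': [322.0, 243.9], 'confidence': 0.23}
```

```bash
cat >> far.py <<'E'
def look2(c='scene',save=None):
    p,im,d=cam(c,save);C=cloud(p,d);hsv=cv2.cvtColor(im,cv2.COLOR_RGB2HSV)
    m=(hsv[...,1]<60)&(hsv[...,2]>100)&(d>0)
    L=loc(C.reshape(-1,3)).reshape(C.shape)
    m&=(abs(L[...,1])<75)&(L[...,0]>-140)&(L[...,0]<115)&(L[...,2]<330)&(L[...,2]>4)
    X=L[m]; rng=np.random.default_rng(0);best=None
    for _ in range(400):
        a=X[rng.choice(len(X),3,False)];nn=np.cross(a[1]-a[0],a[2]-a[0]);q=np.linalg.norm(nn)
        if q<1e2: continue
        nn/=q; e=abs((X-a[0])@nn)<2.5
        if best is None or e.sum()>best.sum(): best=e
    Y=X[best];c0=Y.mean(0);v=np.linalg.svd(Y-c0,full_matrices=False)[2];nn=v[2]*np.sign(v[2][2])
    ex=np.array([1,0,0])-nn*nn[0]; ex/=np.linalg.norm(ex)   # plate x (down-slope to +x)
    ey=np.cross(nn,ex); a=(Y-c0)@ex; b=(Y-c0)@ey
    ra=np.percentile(a,[.5,99.5]); rb=np.percentile(b,[.5,99.5])
    print(c,len(Y),'n',nn.round(3),'pitch %.1f'%np.degrees(np.arctan2(nn[0],nn[2])),'roll %.2f'%np.degrees(nn[1]),'len',np.ptp(ra).round(1),'wid',np.ptp(rb).round(1))
    # yaw of side edges: lateral extents at low and high ends
    for nm,sel in (('far end',a>ra[1]-40),('bail end',a<ra[0]+50)):
        print('  ',nm,'y range',np.percentile(Y[sel][:,1],[1,99]).round(1))
    fe=c0+ex*ra[1]; print('   far top edge centre at',(fe+ey*rb.mean()).round(1),' underside',(fe+ey*rb.mean()-8*nn).round(1))
E
python3 - <<'E'
from far import *
look2()
E
```

```text
scene 3197 n [0.944 0.006 0.33 ] pitch 70.7 roll 0.37 len 197.3 wid 121.4
   far end y range [-60.6  58. ]
   bail end y range [-61.9  56.4]
   far top edge centre at [110.4  -3.8  27.9]  underside [102.9  -3.9  25.2]
```

Request:
arm_command(plan=[{"x": -0.15,"y": 0.01,"z": 0,"yaw": 0,"claw": -1},{"x": -0.15,"y": 0.01,"z": 0,"yaw": 0,"claw": -1},{"x": 0,"y": 0,"z": -0.1,"yaw": 0,"claw": -1},{"x": 0,"y": 0,"z": -0.15,"yaw": 0,"claw": -1},{"x": 0,"y": 0,"z": -0.15,"yaw": 0,"claw": -1},{"x": 0,"y": 0,"z": 0,"yaw": 0,"claw": -1}])

```text
time_s: 43.03
eef_pos: [602.8, 24.3, 232.1]
ee_rot: [-2.316, -2.097, -0.046]
wrist_force: [-0.6, 0.5, -8.1]
opening: 11.2
```

```bash
python3 - <<'E'
from far import *
s=st();tilt(s);log();print('tcp local',loc(s['eef_pos']).round(1))
look2('scene','s13')
E
```

```text
t43.03 tcp [602.8  24.3 232.1] jaw -5.7 tilt 1.95 F [-0.6  0.5 -8.1] M [-0.2   0.24 -0.03] op 11.2 q [-0.31  0.56  0.38  1.65 -0.29  0.97  0.09]
toolz [ 0.011  0.032 -0.999]
tcp local [[ 58.   -3.2 232.1]]
scene 3034 n [0.943 0.006 0.333] pitch 70.6 roll 0.35 len 199.1 wid 122.1
   far end y range [-60.5  58.3]
   bail end y range [-62.5  55.6]
   far top edge centre at [100.3  -4.2  15.1]  underside [92.7 -4.2 12.5]
```

View pics/s13.png

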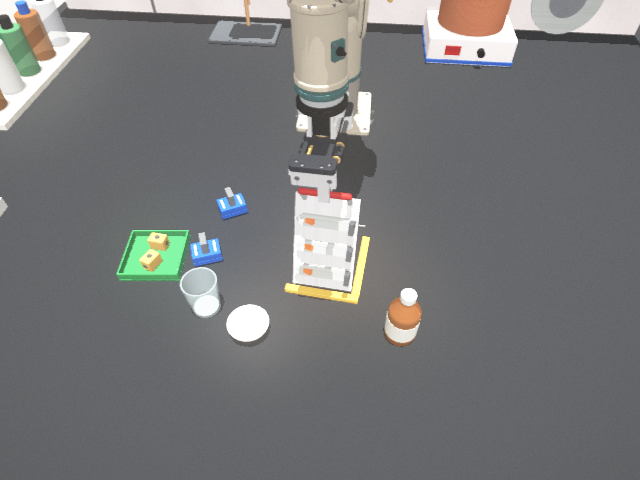

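Request:
arm_command(plan=[{"x": -0.05,"y": 0.02,"z": -0.1,"yaw": 0,"claw": -1},{"x": -0.03,"y": 0.02,"z": -0.1,"yaw": 0,"claw": -1},{"x": 0,"y": 0,"z": -0.1,"yaw": 0,"claw": -1},{"x": 0,"y": 0,"z": -0.05,"yaw": 0,"claw": -1}])

```text
time_s: 43.42
eef_pos: [600.9, 25.5, 221.1]
ee_rot: [-2.316, -2.098, -0.047]
wrist_force: [0.2, 0.0, -7.8]
opening: 10.8
```

```bash
python3 - <<'E'
from far import *
s=st();tilt(s);log();print('tcp local',loc(s['eef_pos']).round(1))
look2('scene','s14')
E
```

```text
t43.42 tcp [600.9  25.5 221.1] jaw -5.7 tilt 1.97 F [ 0.2  0.  -7.8] M [-0.17  0.15  0.05] op 10.8 q [-0.31  0.57  0.38  1.67 -0.29  0.94  0.09]
toolz [ 0.012  0.032 -0.999]
tcp local [[ 55.9  -2.1 221.1]]
scene 2967 n [0.943 0.002 0.331] pitch 70.6 roll 0.11 len 340.1 wid 120.6
   far end y range [-59.5  58.9]
   bail end y range [13.2 27. ]
   far top edge centre at [97.5 -2.1  5.8]  underside [90.  -2.1  3.2]
```

Request:
arm_command(plan=[{"x": 0,"y": 0,"z": -0.08,"yaw": 0,"claw": -1},{"x": 0,"y": 0,"z": -0.05,"yaw": 0,"claw": -1},{"x": 0,"y": 0,"z": -0.03,"yaw": 0,"claw": -1}])

```text
time_s: 43.72
eef_pos: [603.2, 27.5, 220.1]
ee_rot: [-2.316, -2.099, -0.058]
wrist_force: [-0.8, -0.6, -3.5]
opening: 10.9
```

```bash
python3 - <<'E'
from far import *
s=st();tilt(s);log();print('tcp local',loc(s['eef_pos']).round(1))
look2('scene','s15')
E
```

```text
t43.72 tcp [603.2  27.5 220.1] jaw -5.6 tilt 2.30 F [-0.8 -0.6 -3.5] M [-0.22  0.5  -0.01] op 10.9 q [-0.31  0.57  0.38  1.67 -0.3   0.93  0.09]
toolz [ 0.017  0.036 -0.999]
tcp local [[5.800e+01 1.000e-01 2.201e+02]]
scene 2888 n [0.946 0.004 0.324] pitch 71.1 roll 0.25 len 338.8 wid 119.9
   far end y range [-60.1  58.8]
   bail end y range [14.2 28.5]
   far top edge centre at [97.2 -2.   5.5]  underside [89.7 -2.   2.9]
```

Request:
arm_command(plan=[{"x": -0.25,"y": 0.02,"z": -0.03,"yaw": 0,"claw": -1},{"x": -0.45,"y": 0.045,"z": -0.08,"yaw": 0,"claw": -1},{"x": -0.44,"y": 0.045,"z": -0.11,"yaw": 0,"claw": -1},{"x": -0.44,"y": 0.045,"z": -0.14,"yaw": 0,"claw": -1},{"x": -0.43,"y": 0.045,"z": -0.16,"yaw": 0,"claw": -1},{"x": -0.42,"y": 0.045,"z": -0.19,"yaw": 0,"claw": -1}])

```text
time_s: 44.27
eef_pos: [534.5, 33.1, 200.6]
ee_rot: [-2.327, -2.108, -0.077]
wrist_force: [0.7, 0.3, -4.2]
opening: 11.0
```

```bash
python3 - <<'E'
from far import *
s=st();tilt(s);log();L=loc(s['eef_pos'])[0];print('tcp local',L.round(1))
h=L[2]+8; print('implied far edge x',L[0]+np.sqrt(224**2-h**2), 'beta',np.degrees(np.arccos(h/224)))
look2('scene','s16')
E
```

```text
t44.27 tcp [534.5  33.1 200.6] jaw -5.7 tilt 2.82 F [ 0.7  0.3 -4.2] M [-0.13 -0.28  0.06] op 11.0 q [-0.35  0.49  0.37  1.9  -0.3   0.77  0.1 ]
toolz [ 0.036  0.033 -0.999]
tcp local [-10.9  -1.4 200.6]
implied far edge x 70.75423856572063 beta 21.386330069706766
scene 3210 n [0.797 0.015 0.604] pitch 52.9 roll 0.87 len 198.8 wid 121.9
   far end y range [-59.9  58.3]
   bail end y range [-61.4  56.5]
   far top edge centre at [95.3 -3.6  4.6]  underside [88.9 -3.8 -0.2]
```

Request:
arm_command(plan=[{"x": -0.4,"y": 0.04,"z": -0.21,"yaw": 0,"claw": -1},{"x": -0.39,"y": 0.04,"z": -0.24,"yaw": 0,"claw": -1},{"x": -0.37,"y": 0.04,"z": -0.26,"yaw": 0,"claw": -1},{"x": -0.36,"y": 0.04,"z": -0.28,"yaw": 0,"claw": -1},{"x": -0.34,"y": 0.035,"z": -0.31,"yaw": 0,"claw": -1},{"x": -0.3,"y": 0.035,"z": -0.32,"yaw": 0,"claw": -1}])

```text
time_s: 44.82
eef_pos: [469.5, 39.5, 154.2]
ee_rot: [2.322, 2.104, 0.09]
wrist_force: [-1.6, 0.3, -2.0]
opening: 11.3
```

```bash
python3 - <<'E'
from far import *
s=st();tilt(s);log();L=loc(s['eef_pos'])[0];print('tcp local',L.round(1))
look2('scene','s17')
E
```

```text
t44.82 tcp [469.5  39.5 154.2] jaw -5.7 tilt 3.31 F [-1.6  0.3 -2. ] M [-0.13  0.02  0.09] op 11.3 q [-0.36  0.47  0.33  2.12 -0.35  0.55  0.13]
toolz [ 0.047  0.034 -0.998]
tcp local [-76.3  -1.8 154.2]
scene 2979 n [0.543 0.006 0.84 ] pitch 32.9 roll 0.37 len 198.5 wid 120.2
   far end y range [-59.5  58.2]
   bail end y range [-62.   56.2]
   far top edge centre at [91.6 -2.3  5.5]  underside [87.2 -2.3 -1.2]
```

View pics/s17.png

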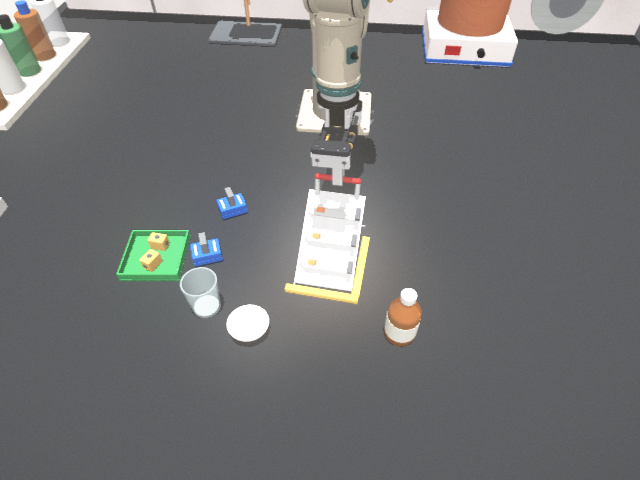

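Request:
arm_command(plan=[{"x": -0.28,"y": 0.03,"z": -0.32,"yaw": 0,"claw": -1},{"x": -0.26,"y": 0.03,"z": -0.33,"yaw": 0,"claw": -1},{"x": -0.24,"y": 0.025,"z": -0.34,"yaw": 0,"claw": -1},{"x": -0.21,"y": 0.02,"z": -0.34,"yaw": 0,"claw": -1},{"x": -0.17,"y": 0.02,"z": -0.34,"yaw": 0,"claw": -1}])

```text
time_s: 45.28
eef_pos: [434.5, 43.2, 104.4]
ee_rot: [2.32, 2.104, 0.094]
wrist_force: [-2.4, 0.5, -0.0]
opening: 11.0
```

```bash
python3 - <<'E'
from far import *
s=st();tilt(s);log();L=loc(s['eef_pos'])[0];print('tcp local',L.round(1))
look2('scene','s18')
E
```

```text
t45.28 tcp [434.5  43.2 104.4] jaw -5.6 tilt 3.46 F [-2.4  0.5 -0. ] M [-0.1   0.57  0.08] op 11.0 q [-0.3   0.53  0.23  2.25 -0.43  0.35  0.2 ]
toolz [ 0.05   0.034 -0.998]
tcp local [-111.4   -1.7  104.4]
scene 2502 n [0.291 0.001 0.957] pitch 16.9 roll 0.06 len 199.6 wid 120.0
   far end y range [-59.7  57.8]
   bail end y range [-62.4  56.4]
   far top edge centre at [90.8 -2.2  6.5]  underside [88.4 -2.2 -1.2]
```

Request:
arm_command(plan=[{"x": -0.1,"y": 0.01,"z": -0.3,"yaw": 0,"claw": -1},{"x": -0.08,"y": 0.01,"z": -0.3,"yaw": 0,"claw": -1},{"x": -0.06,"y": 0.01,"z": -0.3,"yaw": 0,"claw": -1}])

```text
time_s: 45.58
eef_pos: [426.7, 44.4, 77.0]
ee_rot: [2.322, 2.106, 0.092]
wrist_force: [-3.7, 0.4, -2.0]
opening: 11.3
```

```bash
python3 - <<'E'
from far import *
s=st();tilt(s);log();L=loc(s['eef_pos'])[0];print('tcp local',L.round(1))
look2('scene','s19')
E
```

```text
t45.58 tcp [426.7  44.4  77. ] jaw -5.6 tilt 3.38 F [-3.7  0.4 -2. ] M [-0.02  0.67  0.04] op 11.3 q [-0.26  0.58  0.17  2.29 -0.48  0.26  0.24]
toolz [ 0.047  0.035 -0.998]
tcp local [-119.3   -1.4   77. ]
scene 2316 n [ 0.162 -0.005  0.987] pitch 9.3 roll -0.31 len 199.6 wid 119.6
   far end y range [-60.   57.7]
   bail end y range [-62.3  56. ]
   far top edge centre at [94.3 -2.   7. ]  underside [93.  -2.  -0.9]
```

Request:
arm_command(plan=[{"x": 0,"y": 0,"z": -0.12,"yaw": 0,"claw": -1}])

```text
time_s: 45.72
eef_pos: [426.5, 44.3, 72.5]
ee_rot: [2.323, 2.107, 0.09]
wrist_force: [-2.6, 0.9, -2.0]
opening: 11.1
```

```bash
python3 - <<'E'
from far import *
s=st();tilt(s);log();L=loc(s['eef_pos'])[0];print('tcp local',L.round(1),s['joints'].round(3))
E
```

```text
t45.72 tcp [426.5  44.3  72.5] jaw -5.6 tilt 3.31 F [-2.6  0.9 -2. ] M [-0.07  0.62  0.01] op 11.1 q [-0.26  0.59  0.16  2.29 -0.5   0.25  0.26]
toolz [ 0.045  0.036 -0.998]
tcp local [-119.5   -1.5   72.5] [-0.258  0.587  0.163  2.289 -0.5    0.252  0.262]
```

Request:
arm_command(plan=[{"x": 0.03,"y": 0,"z": -0.12,"yaw": 0,"claw": -1}])

```text
time_s: 45.8
eef_pos: [427.2, 44.3, 68.9]
ee_rot: [2.324, 2.107, 0.09]
wrist_force: [-2.9, 0.6, -1.0]
opening: 11.1
```

```bash
python3 - <<'E'
from far import *
s=st();tilt(s);log();L=loc(s['eef_pos'])[0];print('tcp local',L.round(1),s['joints'].round(3))
E
```

```text
t45.80 tcp [427.2  44.3  68.9] jaw -5.6 tilt 3.29 F [-2.9  0.6 -1. ] M [-0.05  0.66  0.08] op 11.1 q [-0.26  0.6   0.16  2.29 -0.52  0.25  0.29]
toolz [ 0.045  0.036 -0.998]
tcp local [-118.8   -1.4   68.9] [-0.258  0.596  0.164  2.289 -0.523  0.246  0.285]
```

Request:
arm_command(plan=[{"x": 0.03,"y": 0,"z": -0.12,"yaw": 0,"claw": -1}])

```text
time_s: 45.88
eef_pos: [428.4, 44.4, 65.5]
ee_rot: [2.324, 2.107, 0.09]
wrist_force: [-2.7, -0.1, -2.2]
opening: 10.8
```

```bash
python3 - <<'E'
from far import *
s=st();tilt(s);log();L=loc(s['eef_pos'])[0];print('tcp local',L.round(1),s['joints'].round(3))
look2()
E
```

```text
t45.88 tcp [428.4  44.4  65.5] jaw -5.6 tilt 3.31 F [-2.7 -0.1 -2.2] M [0.01 0.6  0.11] op 10.8 q [-0.26  0.6   0.17  2.29 -0.56  0.24  0.32]
toolz [ 0.045  0.036 -0.998]
tcp local [-117.6   -1.2   65.5] [-0.261  0.605  0.17   2.288 -0.558  0.242  0.32 ]
scene 2338 n [ 0.112 -0.002  0.994] pitch 6.4 roll -0.09 len 198.7 wid 119.5
   far end y range [-59.9  57.2]
   bail end y range [-62.3  56.4]
   far top edge centre at [99.  -2.1  7.1]  underside [98.1 -2.1 -0.9]
```

Request:
arm_command(plan=[{"x": -0.02,"y": 0,"z": -0.12,"yaw": 0,"claw": -1},{"x": -0.02,"y": 0,"z": -0.12,"yaw": 0,"claw": -1}])

```text
time_s: 46.1
eef_pos: [428.6, 44.5, 58.5]
ee_rot: [2.323, 2.107, 0.093]
wrist_force: [-3.4, 1.2, -1.3]
opening: 11.1
```

```bash
python3 - <<'E'
from far import *
s=st();tilt(s);log();L=loc(s['eef_pos'])[0];print('tcp local',L.round(1),s['joints'].round(3))
E
```

```text
t46.10 tcp [428.6  44.5  58.5] jaw -5.6 tilt 3.40 F [-3.4  1.2 -1.3] M [-0.02  0.6   0.07] op 11.1 q [-0.29  0.62  0.21  2.29 -0.7   0.24  0.47]
toolz [ 0.046  0.037 -0.998]
tcp local [-117.5   -1.    58.5] [-0.287  0.625  0.209  2.293 -0.703  0.238  0.468]
```

Request:
arm_command(plan=[{"x": -0.02,"y": 0,"z": -0.12,"yaw": 0,"claw": -1},{"x": -0.02,"y": 0,"z": -0.12,"yaw": 0,"claw": -1}])

```text
time_s: 46.27
eef_pos: [427.6, 45.1, 51.6]
ee_rot: [2.324, 2.109, 0.094]
wrist_force: [-3.8, 1.0, -1.0]
opening: 10.8
```

```bash
python3 - <<'E'
from far import *
s=st();tilt(s);log();L=loc(s['eef_pos'])[0];print('tcp local',L.round(1),s['joints'].round(3))
look2()
E
```

```text
t46.27 tcp [427.6  45.1  51.6] jaw -5.6 tilt 3.45 F [-3.8  1.  -1. ] M [0.1  0.89 0.05] op 10.8 q [-0.31  0.64  0.24  2.3  -0.84  0.24  0.61]
toolz [ 0.046  0.039 -0.998]
tcp local [-118.4   -0.6   51.6] [-0.31   0.645  0.242  2.3   -0.844  0.238  0.61 ]
scene 2179 n [0.049 0.003 0.999] pitch 2.8 roll 0.15 len 196.7 wid 119.4
   far end y range [-59.9  57.6]
   bail end y range [-61.8  57. ]
   far top edge centre at [99.2 -1.8  7.2]  underside [98.8 -1.8 -0.8]
```

Request:
arm_command(plan=[{"x": 0,"y": 0,"z": -0.12,"yaw": 0,"claw": -1},{"x": 0,"y": 0,"z": -0.12,"yaw": 0,"claw": -1}])

```text
time_s: 46.48
eef_pos: [426.5, 46.0, 44.3]
ee_rot: [-2.324, -2.111, -0.094]
wrist_force: [-4.4, 0.3, -1.4]
opening: 11.1
```

```bash
python3 - <<'E'
from far import *
s=st();tilt(s);log();L=loc(s['eef_pos'])[0];print('tcp local',L.round(1),s['joints'].round(3))
look2()
E
```

```text
t46.48 tcp [426.5  46.   44.3] jaw -5.5 tilt 3.41 F [-4.4  0.3 -1.4] M [0.02 0.95 0.04] op 11.1 q [-0.32  0.66  0.26  2.3  -0.95  0.24  0.72]
toolz [ 0.044  0.04  -0.998]
tcp local [-119.6    0.2   44.3] [-0.322  0.664  0.259  2.304 -0.95   0.238  0.716]
scene 2042 n [ 0.017 -0.002  1.   ] pitch 1.0 roll -0.10 len 197.0 wid 119.4
   far end y range [-60.   57.4]
   bail end y range [-61.4  57.7]
   far top edge centre at [99.3 -1.6  6.9]  underside [99.2 -1.5 -1.1]
```

Nearly flat (1°, ~4 mm at the bail).

Request:
arm_command(plan=[{"x": 0,"y": 0,"z": -0.1,"yaw": 0,"claw": -1},{"x": 0,"y": 0,"z": -0.06,"yaw": 0,"claw": -1}])

```text
time_s: 46.7
eef_pos: [426.0, 46.5, 40.1]
ee_rot: [-2.323, -2.111, -0.094]
wrist_force: [-9.0, -0.9, 35.7]
opening: 10.9
```

```bash
python3 - <<'E'
from far import *
s=st();tilt(s);log();L=loc(s['eef_pos'])[0];print('tcp local',L.round(1),s['joints'].round(3))
look2()
E
```

```text
t46.70 tcp [426.   46.5  40.1] jaw -5.5 tilt 3.44 F [-9.  -0.9 35.7] M [-0.11  1.93  0.16] op 10.9 q [-0.33  0.68  0.27  2.31 -1.01  0.24  0.78]
toolz [ 0.043  0.042 -0.998]
tcp local [-120.2    0.7   40.1] [-0.326  0.675  0.266  2.307 -1.012  0.238  0.778]
scene 2045 n [-0.005 -0.     1.   ] pitch -0.3 roll -0.01 len 200.0 wid 119.2
   far end y range [-59.6  57.9]
   bail end y range [-61.  58.]
   far top edge centre at [102.4  -1.3   7.6]  underside [102.5  -1.3  -0.4]
```

Request:
arm_command(plan=[{"x": 0,"y": 0,"z": 0.03,"yaw": 0,"claw": -1},{"x": 0,"y": 0,"z": 0,"yaw": 0,"claw": -0.2},{"x": 0,"y": 0,"z": 0,"yaw": 0,"claw": -0.2},{"x": 0,"y": 0,"z": 0,"yaw": 0,"claw": -0.2},{"x": 0,"y": 0,"z": 0,"yaw": 0,"claw": -0.2}])

```text
time_s: 47.17
eef_pos: [432.8, 45.5, 43.6]
ee_rot: [2.319, 2.105, 0.106]
wrist_force: [-0.3, -0.5, -0.4]
opening: 34.2
```

```bash
python3 - <<'E'
from far import *
s=st();tilt(s);log();L=loc(s['eef_pos'])[0];print('tcp local',L.round(1),s['joints'].round(3))
look2('scene','s20')
E
```

```text
t47.17 tcp [432.8  45.5  43.6] jaw -5.6 tilt 3.92 F [-0.3 -0.5 -0.4] M [-0.09  0.11  0.04] op 34.2 q [-0.33  0.67  0.28  2.3  -1.01  0.24  0.78]
toolz [ 0.055  0.04  -0.998]
tcp local [-113.3    0.4   43.6] [-0.333  0.67   0.278  2.3   -1.013  0.242  0.779]
scene 1946 n [-0.004  0.006  1.   ] pitch -0.2 roll 0.33 len 199.8 wid 119.2
   far end y range [-59.5  57. ]
   bail end y range [-60.9  58.1]
   far top edge centre at [102.2  -1.3   7.4]  underside [102.2  -1.4  -0.6]
```

Request:
arm_command(plan=[{"x": -0.05,"y": 0,"z": 0.3,"yaw": 0,"claw": -0.2},{"x": 0,"y": 0,"z": 0.5,"yaw": 0,"claw": -0.2},{"x": 0,"y": 0,"z": 0.5,"yaw": 0,"claw": -0.2},{"x": 0,"y": 0,"z": 0.5,"yaw": 0,"claw": -0.2},{"x": 0,"y": 0,"z": 0.5,"yaw": 0,"claw": -0.2},{"x": 0,"y": 0,"z": 0.5,"yaw": 0,"claw": 0},{"x": 0,"y": 0,"z": 0.5,"yaw": 0,"claw": 0},{"x": 0.2,"y": -0.5,"z": 0.3,"yaw": 0,"claw": 0},{"x": 0.2,"y": -0.6,"z": 0.2,"yaw": 0,"claw": 0},{"x": 0.2,"y": -0.6,"z": 0,"yaw": 0,"claw": 0},{"x": 0.2,"y": -0.6,"z": 0,"yaw": 0,"claw": 0},{"x": 0.2,"y": -0.6,"z": 0,"yaw": 0,"claw": 0}])

```text
time_s: 48.22
eef_pos: [466.5, -41.7, 164.7]
ee_rot: [2.307, 2.11, 0.114]
wrist_force: [0.3, -0.7, -1.0]
opening: 47.0
```

```bash
python3 - <<'E'
from far import *
s=st();tilt(s);log()
look2('scene','s21')
cam('wrist','w21')
p,im,d=cam('top')
a=cv2.resize(im[170:300,260:460],None,fx=4,fy=4,interpolation=cv2.INTER_CUBIC);cv2.imwrite('pics/t21.png',a[:,:,::-1])
p,im,d=cam('scene')
a=cv2.resize(im[190:310,190:390],None,fx=4,fy=4,interpolation=cv2.INTER_CUBIC);cv2.imwrite('pics/s21z.png',a[:,:,::-1])
E
```

```text
t48.22 tcp [466.5 -41.7 164.7] jaw -5.2 tilt 4.23 F [ 0.3 -0.7 -1. ] M [-0.1   0.09  0.  ] op 47.0 q [-0.41  0.51  0.69  2.13 -0.64  0.65  0.64]
toolz [ 0.062  0.039 -0.997]
scene 2048 n [ 0.001 -0.002  1.   ] pitch 0.1 roll -0.13 len 197.2 wid 119.1
   far end y range [-59.8  57.8]
   bail end y range [-60.7  58. ]
   far top edge centre at [100.1  -1.2   7.2]  underside [100.1  -1.2  -0.8]
```

View pics/t21.png

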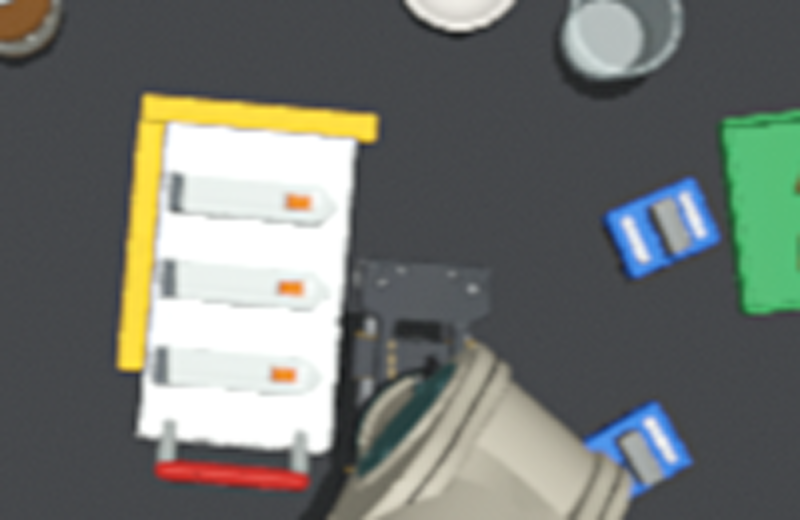

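View pics/s21z.png

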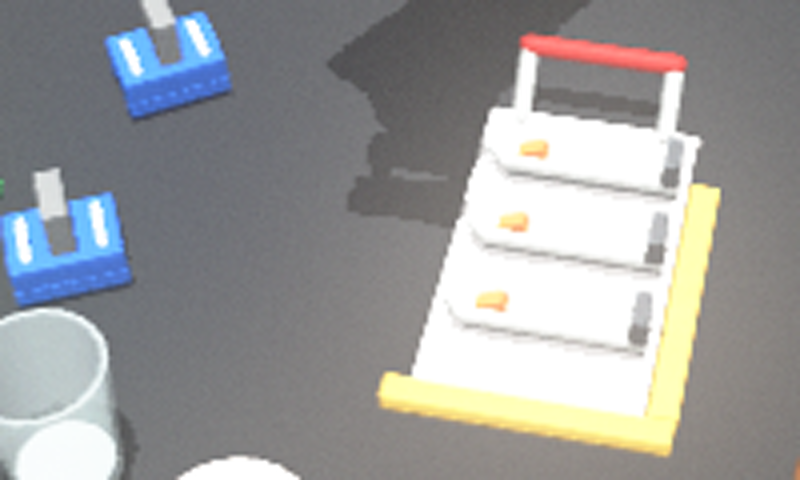

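View pics/w21.png

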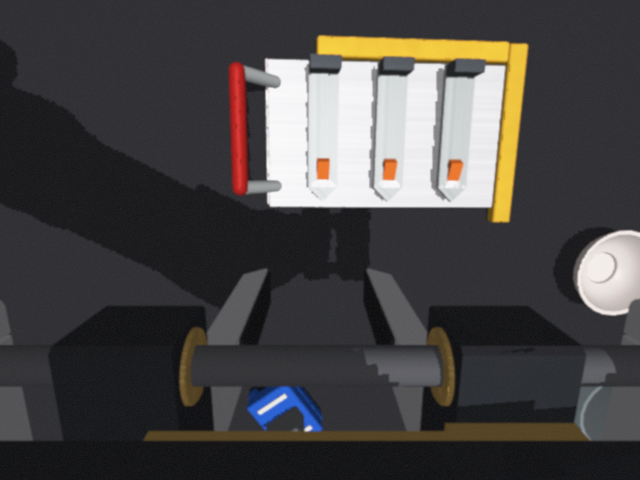

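```bash
cat > pk.py <<'E'
from h import *
def packs(c,save=None,amin=150):
    p,im,d=cam(c,save);C=cloud(p,d);hsv=cv2.cvtColor(im,cv2.COLOR_RGB2HSV)
    m=cv2.inRange(hsv,(100,90,50),(130,255,255)); m=cv2.morphologyEx(m,cv2.MORPH_CLOSE,np.ones((5,5)))
    n,l,s,_=cv2.connectedComponentsWithStats(m)
    for i in range(1,n):
        if s[i,4]<amin: continue
        q=(l==i)&(d>0)
        q=cv2.dilate(q.astype(np.uint8),np.ones((7,7)))>0
        X=C[q&(d>0)]; 
        top=X[(X[:,2]>24)&(X[:,2]<34)]; tab=X[(X[:,2]>55)&(X[:,2]<70)]
        if len(top)<30: continue
        r=cv2.minAreaRect(top[:,:2].astype(np.float32))
        o=[np.round(r[0],1),np.round(r[1],1),round(r[2],1)]
        if len(tab)>8:
            r2=cv2.minAreaRect(tab[:,:2].astype(np.float32)); o+=['tab',tab.mean(0).round(1),np.round(r2[0],1),np.round(r2[1],1),round(r2[2],1)]
        print(c,len(top),*o)
if __name__=='__main__':
    packs('top');packs('scene');packs('wrist')
E
python3 pk.py
```

```text
top 261 [ 576.2 -230.7] [43.5 60.8] 22.1 tab [ 576.2 -229.6   61.5] [ 575.7 -229.6] [33.8 13.6] 22.5
top 195 [ 433. -209.] [44.8 55.9] 29.3 tab [ 431.5 -206.7   61. ] [ 432.1 -207. ] [34.  14.5] 29.5
scene 115 [-362.9  361.8] [357.1 177.6] 51.1
scene 302 [ 435.6 -209.7] [47.8 60.2] 28.2 tab [ 445.1 -204.1   59.9] [ 442.8 -205.5] [20.8 13.6] 28.4
scene 391 [ 579.6 -232.9] [47.3 59.9] 23.1 tab [ 588.4 -229.    60.3] [ 586.6 -230. ] [19.1 14.1] 22.5
wrist 1595 [ 431.5 -206.4] [44.2 53.9] 29.2
```

Request:
arm_command(plan=[{"x": 0.23,"y": -0.39,"z": 0,"yaw": -0.087,"claw": 0},{"x": 0.23,"y": -0.39,"z": 0,"yaw": -0.087,"claw": 0},{"x": 0.23,"y": -0.39,"z": 0,"yaw": -0.087,"claw": 0},{"x": 0.23,"y": -0.39,"z": 0,"yaw": -0.087,"claw": 0},{"x": 0.23,"y": -0.39,"z": 0,"yaw": -0.087,"claw": 0},{"x": 0.23,"y": -0.39,"z": 0,"yaw": -0.087,"claw": 0},{"x": 0.23,"y": -0.39,"z": 0,"yaw": -0.087,"claw": 0},{"x": 0.23,"y": -0.39,"z": 0,"yaw": -0.087,"claw": 0},{"x": 0.23,"y": -0.39,"z": 0,"yaw": -0.087,"claw": 0},{"x": 0.23,"y": -0.39,"z": 0,"yaw": -0.087,"claw": 0},{"x": 0.23,"y": -0.39,"z": 0,"yaw": -0.087,"claw": 0},{"x": 0.23,"y": -0.39,"z": 0,"yaw": -0.087,"claw": 0},{"x": 0.23,"y": -0.39,"z": 0,"yaw": -0.087,"claw": 0},{"x": 0.23,"y": -0.39,"z": 0,"yaw": -0.087,"claw": 0},{"x": 0.2,"y": -0.39,"z": 0,"yaw": -0.087,"claw": 0},{"x": 0.1,"y": -0.3,"z": 0,"yaw": -0.06,"claw": 0},{"x": 0,"y": 0,"z": 0,"yaw": 0,"claw": 0},{"x": 0,"y": 0,"z": 0,"yaw": 0,"claw": 0}])

```text
time_s: 50.07
eef_pos: [572.5, -205.2, 158.6]
ee_rot: [3.052, 0.606, 0.089]
wrist_force: [0.7, 0.1, 0.1]
opening: 46.9
```

```bash
python3 - <<'E'
from h import *
s=st();tilt(s);log()
from pk import packs
packs('wrist','w22')
E
```

```text
t50.07 tcp [ 572.5 -205.2  158.6] jaw -67.6 tilt 3.66 F [0.7 0.1 0.1] M [ 0.03  0.17 -0.04] op 46.9 q [-0.25  0.81  0.96  1.78 -0.84  0.94 -0.11]
toolz [ 0.062 -0.017 -0.998]
wrist 2731 [ 577.6 -233.2] [43.5 60. ] 22.0 tab [ 578.3 -234.3   60. ] [ 578.2 -232.8] [32.7 14.2] 22.0
wrist 672 [ 434.3 -230.2] [27.2 24.2] 26.3
```

View pics/w22.png

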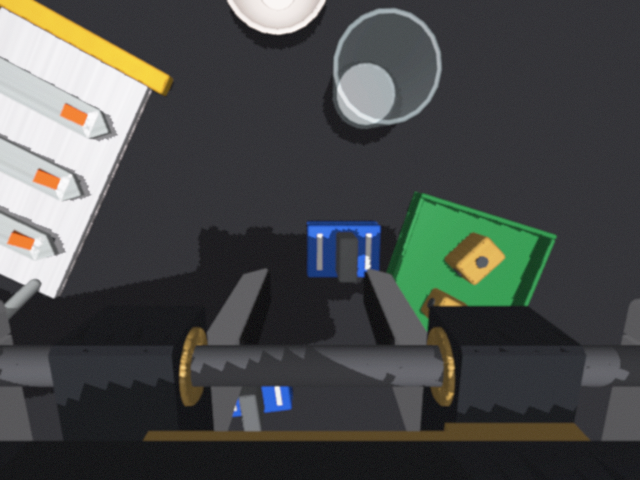

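Request:
arm_command(plan=[{"x": -0.2,"y": 0.4,"z": 0,"yaw": 0,"claw": 0},{"x": -0.4,"y": 0.8,"z": 0,"yaw": 0,"claw": 0},{"x": -0.4,"y": 1,"z": 0,"yaw": 0,"claw": 0},{"x": 0.4,"y": -1,"z": 0,"yaw": 0,"claw": 0},{"x": 0.4,"y": -1,"z": 0,"yaw": 0,"claw": 0},{"x": 0.3,"y": -0.7,"z": 0,"yaw": 0,"claw": 0},{"x": 0.1,"y": -0.4,"z": 0,"yaw": 0,"claw": 0},{"x": 0.1,"y": -0.2,"z": 0,"yaw": 0,"claw": 0},{"x": 0,"y": 0,"z": 0,"yaw": 0,"claw": 0}])

```text
time_s: 50.87
eef_pos: [579.0, -212.9, 155.6]
ee_rot: [3.059, 0.668, 0.083]
wrist_force: [0.6, -0.8, 0.3]
opening: 46.8
```

```bash
cat >> h.py <<'E'
def jt(s):
    M=R.from_rotvec(s['ee_rot']).as_matrix(); j=M[:2,1]/np.linalg.norm(M[:2,1]); z=M[:2,2]; print('tilt along jaw %.3f perp %.3f'%(z@j, z@np.array([-j[1],j[0]])))
E
python3 - <<'E'
from h import *
s=st();tilt(s);jt(s);log()
E
```

```text
t50.87 tcp [ 579.  -212.9  155.6] jaw -65.4 tilt 3.07 F [ 0.6 -0.8  0.3] M [-0.04  0.15 -0.01] op 46.8 q [-0.21  0.82  0.94  1.74 -0.83  0.97 -0.08]
toolz [ 0.053  0.002 -0.999]
tilt along jaw 0.020 perp 0.050
```

Request:
arm_command(plan=[{"x": 0,"y": -0.2,"z": -0.3,"yaw": -0.03,"claw": 0},{"x": 0,"y": -0.2,"z": -0.4,"yaw": -0.03,"claw": 0},{"x": 0,"y": -0.2,"z": -0.4,"yaw": 0,"claw": 0},{"x": 0,"y": 0,"z": -0.4,"yaw": 0,"claw": 0},{"x": 0,"y": 0,"z": -0.4,"yaw": 0,"claw": 0},{"x": 0,"y": 0,"z": -0.4,"yaw": 0,"claw": 0},{"x": 0,"y": 0,"z": -0.4,"yaw": 0,"claw": 0},{"x": 0,"y": 0,"z": -0.3,"yaw": 0,"claw": 0},{"x": 0,"y": 0,"z": -0.1,"yaw": 0,"claw": 0}])

```text
time_s: 51.62
eef_pos: [575.4, -228.0, 50.5]
ee_rot: [3.081, 0.589, 0.076]
wrist_force: [0.2, 0.1, 0.2]
opening: 46.8
```

```bash
python3 - <<'E'
from h import *
s=st();tilt(s);jt(s);log()
from pk import packs
packs('wrist','w23'); st()
E
```

```text
t51.62 tcp [ 575.4 -228.    50.5] jaw -68.4 tilt 2.79 F [0.2 0.1 0.2] M [-0.02  0.23 -0.02] op 46.8 q [-0.12  0.95  0.82  1.8  -0.99  0.82  0.02]
toolz [ 0.048  0.005 -0.999]
tilt along jaw 0.013 perp 0.047
wrist 5783 [ 577.3 -233.1] [44.3 60.1] 22.2 tab [ 581.1 -234.7   60.5] [ 579.  -227.4] [27.4 47.1] 20.6
t51.67 tcp [ 575.3 -227.8   50.4] jaw -68.3 tilt 2.76 F [ 0.7 -0.1 -0.7] M [-0.01  0.21  0.01] op 47.2 q [-0.12  0.95  0.82  1.8  -0.99  0.82  0.02]
```

View pics/w23.png

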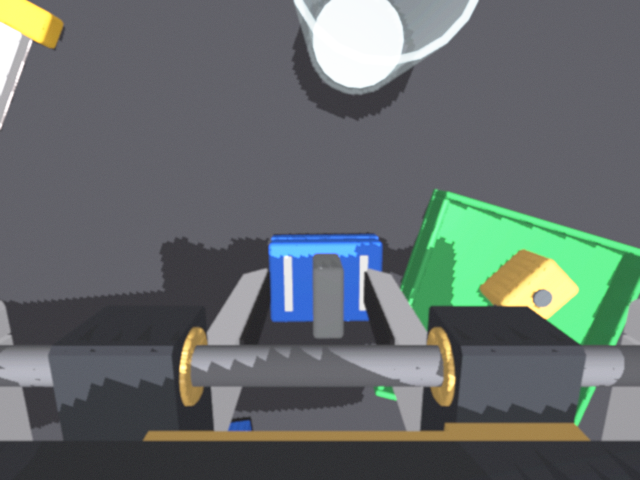

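Request:
arm_command(plan=[{"x": 0.05,"y": -0.13,"z": -0.15,"yaw": 0,"claw": 0},{"x": 0,"y": 0,"z": -0.03,"yaw": 0,"claw": -1},{"x": 0,"y": 0,"z": 0,"yaw": 0,"claw": -1},{"x": 0,"y": 0,"z": 0,"yaw": 0,"claw": -1},{"x": 0,"y": 0,"z": 0,"yaw": 0,"claw": -1},{"x": 0,"y": 0,"z": 0,"yaw": 0,"claw": -1},{"x": 0,"y": 0,"z": 0,"yaw": 0,"claw": -1}])

```text
time_s: 52.25
eef_pos: [578.4, -232.7, 46.5]
ee_rot: [3.079, 0.59, 0.08]
wrist_force: [-0.8, 0.0, 0.9]
opening: 13.9
```

```bash
python3 - <<'E'
from h import *
s=st();tilt(s);jt(s);log()
E
```

```text
t52.25 tcp [ 578.4 -232.7   46.5] jaw -68.3 tilt 2.95 F [-0.8  0.   0.9] M [0.26 0.39 0.02] op 13.9 q [-0.11  0.96  0.81  1.79 -0.99  0.82  0.02]
toolz [ 0.051  0.005 -0.999]
tilt along jaw 0.015 perp 0.049
```

Request:
arm_command(plan=[{"x": 0,"y": 0,"z": 0.25,"yaw": 0,"claw": -1},{"x": 0,"y": 0,"z": 0.4,"yaw": 0,"claw": -1},{"x": 0,"y": 0,"z": 0.4,"yaw": 0,"claw": -1},{"x": 0.03,"y": 0.2,"z": 0.2,"yaw": -0.03,"claw": -1},{"x": 0.03,"y": 0.35,"z": 0,"yaw": -0.06,"claw": -1},{"x": 0.03,"y": 0.4,"z": 0,"yaw": -0.06,"claw": -1},{"x": 0.03,"y": 0.4,"z": 0,"yaw": -0.06,"claw": -1},{"x": 0.03,"y": 0.4,"z": 0,"yaw": -0.06,"claw": -1},{"x": 0.03,"y": 0.4,"z": 0,"yaw": -0.06,"claw": -1},{"x": 0.03,"y": 0.4,"z": 0,"yaw": -0.06,"claw": -1},{"x": 0.03,"y": 0.4,"z": 0,"yaw": -0.06,"claw": -1},{"x": 0.03,"y": 0.4,"z": 0,"yaw": -0.06,"claw": -1},{"x": 0.03,"y": 0.4,"z": 0,"yaw": -0.06,"claw": -1},{"x": 0.03,"y": 0.4,"z": 0,"yaw": -0.06,"claw": -1},{"x": 0,"y": 0.3,"z": 0,"yaw": 0,"claw": -1},{"x": 0,"y": 0.2,"z": 0,"yaw": 0,"claw": -1},{"x": 0,"y": 0,"z": 0,"yaw": 0,"claw": -1}])

```text
time_s: 53.67
eef_pos: [591.8, -88.6, 104.7]
ee_rot: [3.11, -0.219, 0.095]
wrist_force: [0.3, -0.0, -2.3]
opening: 14.2
```

```bash
python3 - <<'E'
from far import *
s=st();tilt(s);jt(s);log();print(loc(s['eef_pos']).round(1))
cam('wrist','w24')
p,im,d=cam('scene')
a=cv2.resize(im[150:310,190:390],None,fx=4,fy=4,interpolation=cv2.INTER_CUBIC);cv2.imwrite('pics/s24.png',a[:600,:,::-1])
E
```

```text
t53.67 tcp [591.8 -88.6 104.7] jaw -98.1 tilt 3.73 F [ 0.3 -0.  -2.3] M [ 0.02  0.22 -0.02] op 14.2 q [-0.48  0.92  1.02  1.85 -1.01  0.92 -0.7 ]
toolz [ 0.059 -0.026 -0.998]
tilt along jaw 0.018 perp 0.063
[[  58.7 -116.5  104.7]]
```

View pics/w24.png

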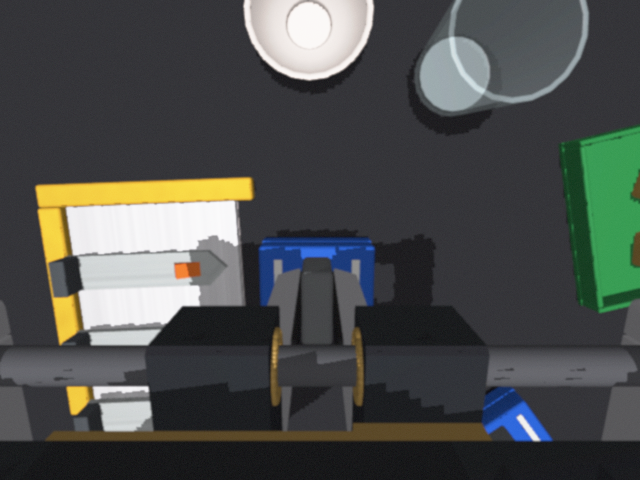

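View pics/s24.png

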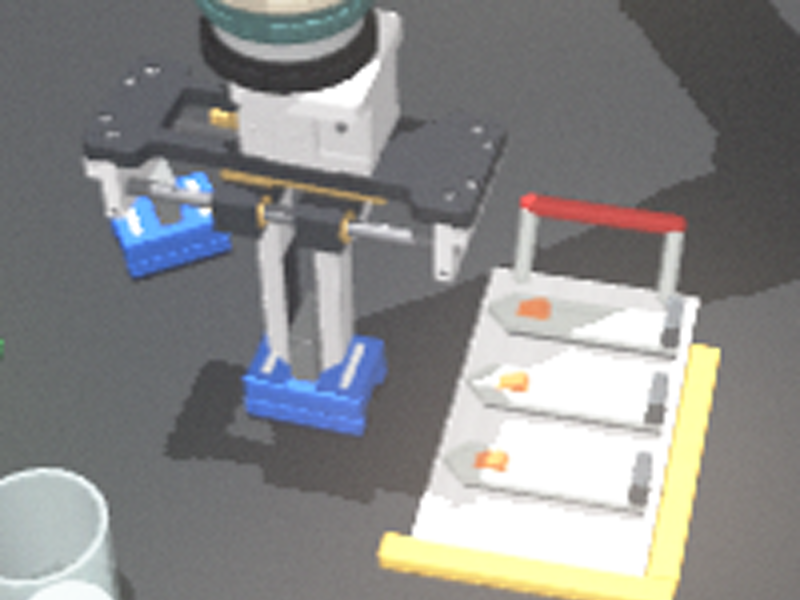

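```bash
cat > rail.py <<'E'
from far import *
def rails(c,xs=(-55,0,55),save=None):
    p,im,d=cam(c,save);C=cloud(p,d);L=loc(C.reshape(-1,3)).reshape(C.shape)
    hsv=cv2.cvtColor(im,cv2.COLOR_RGB2HSV)
    og=(hsv[...,0]<16)&(hsv[...,1]>170)&(hsv[...,2]>120)&(d>0)
    for x in xs:
        q=(abs(L[...,0]-x)<22)&(abs(L[...,1])<62)&(L[...,2]>20)&(L[...,2]<27.5)&(d>0)&(hsv[...,1]<60)
        X=L[q]; o=L[og&(abs(L[...,0]-x)<25)&(abs(L[...,1])<70)]
        s=''
        if len(X)>50:
            for a,b in ((-45,-20),(-20,10),(10,30)):
                Y=X[(X[:,1]>a)&(X[:,1]<b)]
                if len(Y)>30: e=np.percentile(Y[:,0],[2,98]); s+=f' y{a}..{b}: x {e[0]:.1f}..{e[1]:.1f} mid {e.mean():.1f};'
            s+=f' ymin {np.percentile(X[:,1],.5):.1f} ymax {np.percentile(X[:,1],99.5):.1f}'
        print(c,x,len(X),s,'orange',len(o),(o.mean(0).round(1),o[:,2].max().round(1)) if len(o)>5 else '')
if __name__=='__main__':
    rails('wrist');rails('top');rails('scene')
E
python3 rail.py
```

```text
wrist -55 1740  y-20..10: x -65.5..-42.7 mid -54.1; y10..30: x -65.0..-42.3 mid -53.7; ymin 6.4 ymax 51.8 orange 0 
wrist 0 1066  y-20..10: x 2.4..12.7 mid 7.5; y10..30: x 2.7..12.6 mid 7.7; ymin -5.6 ymax 51.3 orange 0 
wrist 55 4547  y-45..-20: x 43.7..67.4 mid 55.5; y-20..10: x 43.8..67.2 mid 55.5; y10..30: x 43.9..67.3 mid 55.6; ymin -52.6 ymax 45.6 orange 301 (array([ 55.8, -30. ,  26.8]), np.float64(31.7))
top -55 0  orange 0 
top 0 64  ymin 11.7 ymax 46.7 orange 0 
top 55 210  y-20..10: x 42.8..65.8 mid 54.3; y10..30: x 42.7..66.1 mid 54.4; ymin -31.2 ymax 47.2 orange 6 (array([ 50.8, -28.1,  60.3]), np.float64(231.2))
scene -55 340  y-45..-20: x -65.9..-40.0 mid -52.9; y-20..10: x -65.1..-39.9 mid -52.5; y10..30: x -65.5..-40.0 mid -52.7; ymin -53.0 ymax 54.0 orange 0 
scene 0 394  y-45..-20: x -11.1..15.0 mid 2.0; y-20..10: x -9.7..14.8 mid 2.5; y10..30: x -9.6..14.1 mid 2.3; ymin -51.6 ymax 54.5 orange 0 
scene 55 426  y-45..-20: x 44.8..69.9 mid 57.3; y-20..10: x 44.9..69.2 mid 57.0; y10..30: x 45.4..69.7 mid 57.6; ymin -51.7 ymax 54.4 orange 0
```

Request:
arm_command(plan=[{"x": -0.02,"y": 0.15,"z": -0.3,"yaw": 0.02,"claw": -1},{"x": 0,"y": 0.15,"z": -0.4,"yaw": 0.02,"claw": -1},{"x": 0,"y": 0.15,"z": -0.4,"yaw": 0,"claw": -1},{"x": 0,"y": 0.1,"z": -0.25,"yaw": 0,"claw": -1},{"x": 0,"y": 0,"z": -0.1,"yaw": 0,"claw": -1}])

```text
time_s: 54.33
eef_pos: [590.3, -77.5, 58.5]
ee_rot: [3.11, -0.176, 0.098]
wrist_force: [-0.5, 0.6, -3.7]
opening: 13.7
```

```bash
python3 - <<'E'
from rail import *
s=st();tilt(s);jt(s);log();print(loc(s['eef_pos']).round(1))
rails('wrist',save='w25')
p,im,d=cam('scene')
a=cv2.resize(im[150:300,190:390],None,fx=4,fy=4,interpolation=cv2.INTER_CUBIC);cv2.imwrite('pics/s25.png',a[:600,:,::-1])
s=st();print(loc(s['eef_pos']).round(1))
E
```

```text
t54.33 tcp [590.3 -77.5  58.5] jaw -96.5 tilt 3.87 F [-0.5  0.6 -3.7] M [ 0.04  0.22 -0.03] op 13.7 q [-0.45  0.95  0.9   1.88 -1.06  0.8  -0.66]
toolz [ 0.061 -0.028 -0.998]
tilt along jaw 0.021 perp 0.064
[[  56.1 -105.7   58.5]]
wrist -55 0  orange 0 
wrist 0 409  y-20..10: x -11.8..-9.1 mid -10.5; y10..30: x -12.0..-8.7 mid -10.3; ymin -5.3 ymax 45.3 orange 0 
wrist 55 6805  y-45..-20: x 43.7..67.4 mid 55.5; y-20..10: x 43.9..67.4 mid 55.6; y10..30: x 43.9..67.3 mid 55.6; ymin -52.6 ymax 45.9 orange 481 (array([ 55.8, -29.9,  26.8]), np.float64(31.3))
t54.43 tcp [590.4 -78.4  59.1] jaw -96.6 tilt 3.90 F [ 0.3  0.3 -1.9] M [0.05 0.23 0.  ] op 13.7 q [-0.45  0.95  0.91  1.88 -1.06  0.8  -0.66]
[[  56.2 -106.5   59.1]]
```

View pics/w25.png

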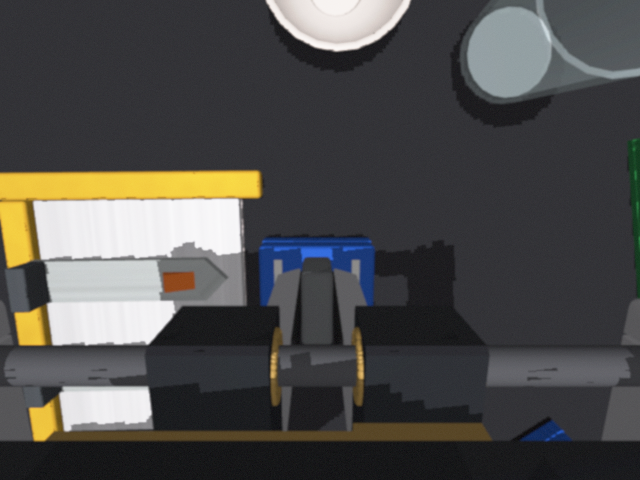

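View pics/s25.png

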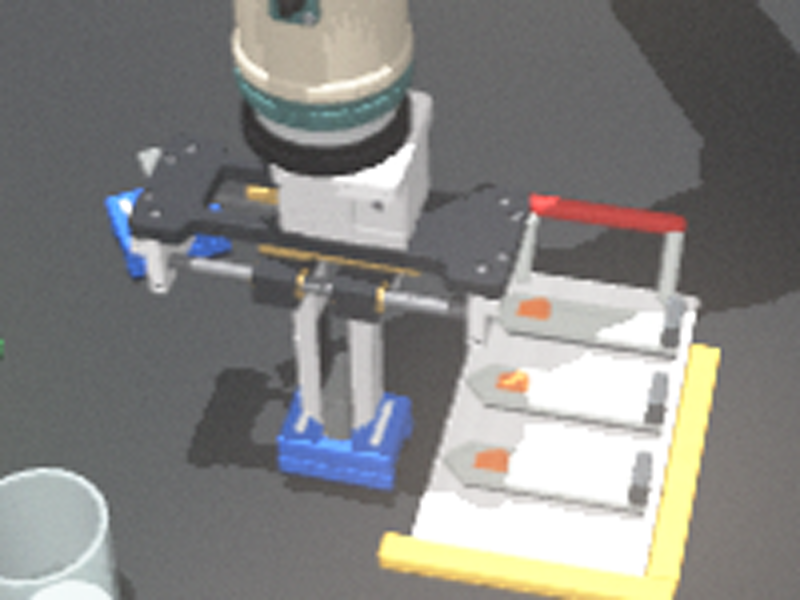

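```bash
cat > held.py <<'E'
from far import *
def held(c):
    p,im,d=cam(c);C=cloud(p,d);L=loc(C.reshape(-1,3)).reshape(C.shape);hsv=cv2.cvtColor(im,cv2.COLOR_RGB2HSV)
    m=(cv2.inRange(hsv,(100,90,40),(130,255,255))>0)&(d>0)&(L[...,0]>-100)&(L[...,0]<95)&(L[...,1]>-150)&(L[...,1]<70)
    n,l,s,_=cv2.connectedComponentsWithStats(m.astype(np.uint8)); k=1+np.argmax(s[1:,4]) ; X=L[l==k]
    zt=np.percentile(X[:,2],90); T=X[abs(X[:,2]-zt)<4]; A=np.c_[T[:,:2]-T[:,:2].mean(0),np.ones(len(T))]; co=np.linalg.lstsq(A,T[:,2],rcond=None)[0]
    print(c,len(X),'x',np.percentile(X[:,0],[1,99]).round(1),'y',np.percentile(X[:,1],[1,99]).round(1),'z',np.percentile(X[:,2],[1,99]).round(1),'| top face x',np.percentile(T[:,0],[1,99]).round(1),'y',np.percentile(T[:,1],[1,99]).round(1),'z mean %.1f slope x %.3f y %.3f'%(co[2],co[0],co[1]))
if __name__=='__main__': held('wrist');held('scene');held('top')
E
python3 held.py
```

```text
wrist 4271 x [45.5 78.1] y [-144.5  -71.4] z [-1.2 45.4] | top face x [46.9 77.6] y [-136.6  -77.6] z mean 41.8 slope x 0.002 y -0.018
scene 436 x [38.4 81.3] y [-137.4  -77.3] z [16.3 45.3] | top face x [37.7 80.7] y [-136.8  -77.2] z mean 42.4 slope x -0.002 y -0.018Traceback (most recent call last):
  File "held.py", line 8, in <module>
    if __name__=='__main__': held('wrist');held('scene');held('top')
                                                         ~~~~^^^^^^^
  File "held.py", line 5, in held
    n,l,s,_=cv2.connectedComponentsWithStats(m.astype(np.uint8)); k=1+np.argmax(s[1:,4]) ; X=L[l==k]
                                                                      ~~~~~~~~~^^^^^^^^^
    return _wrapfunc(a, 'argmax', axis=axis, out=out, **kwds)
    return bound(*args, **kwds)
ValueError: attempt to get argmax of an empty sequence
```

Request:
arm_command(plan=[{"x": 0.0,"y": 0.25,"z": 0,"yaw": 0,"claw": -1},{"x": 0.02,"y": 0.3,"z": 0,"yaw": 0,"claw": -1},{"x": 0.03,"y": 0.3,"z": 0,"yaw": 0,"claw": -1},{"x": 0.03,"y": 0.3,"z": 0,"yaw": 0,"claw": -1}])

```text
time_s: 54.92
eef_pos: [594.5, -46.1, 62.6]
ee_rot: [3.104, -0.184, 0.107]
wrist_force: [-0.2, -1.7, -6.3]
opening: 13.4
```

```bash
python3 - <<'E'
from held import *
s=st();tilt(s);jt(s);log();print(loc(s['eef_pos']).round(1))
held('wrist');held('scene')
E
```

```text
t54.92 tcp [594.5 -46.1  62.6] jaw -96.9 tilt 4.31 F [-0.2 -1.7 -6.3] M [-0.37 -0.11 -0.09] op 13.4 q [-0.52  0.95  0.92  1.88 -1.06  0.8  -0.72]
toolz [ 0.067 -0.034 -0.997]
tilt along jaw 0.026 perp 0.070
[[ 56.9 -74.   62.6]]
wrist 4123 x [47.1 79.1] y [-113.1  -45.7] z [-1. 49.] | top face x [47.9 78.5] y [-104.3  -45.5] z mean 45.3 slope x 0.007 y -0.025
scene 420 x [36.9 81.7] y [-113.7  -41.8] z [-0.7 47.2] | top face x [39.3 81.4] y [-101.   -41.8] z mean 44.5 slope x 0.013 y -0.021
```

Request:
arm_command(plan=[{"x": -0.03,"y": 0,"z": -0.08,"yaw": 0.01,"claw": -1},{"x": 0,"y": 0.15,"z": -0.06,"yaw": 0,"claw": -1},{"x": 0.01,"y": 0.25,"z": -0.04,"yaw": 0,"claw": -1},{"x": 0.01,"y": 0.25,"z": -0.04,"yaw": 0,"claw": -1}])

```text
time_s: 55.35
eef_pos: [595.8, -28.9, 57.4]
ee_rot: [3.098, -0.171, 0.115]
wrist_force: [-2.4, -6.2, 7.1]
opening: 13.6
```

```bash
python3 - <<'E'
from held import *
s=st();tilt(s);jt(s);log();print(loc(s['eef_pos']).round(1))
held('wrist');held('scene')
E
```

```text
t55.35 tcp [595.8 -28.9  57.4] jaw -96.4 tilt 4.73 F [-2.4 -6.2  7.1] M [-1.75  0.93 -0.03] op 13.6 q [-0.54  0.95  0.9   1.89 -1.06  0.77 -0.74]
toolz [ 0.072 -0.041 -0.997]
tilt along jaw 0.033 perp 0.076
[[ 56.5 -56.8  57.4]]
wrist 4086 x [47.1 78.5] y [-95.5 -28.7] z [-1.  43.7] | top face x [47.4 77.9] y [-87.1 -28.6] z mean 40.2 slope x 0.010 y -0.029
scene 422 x [36.9 81.3] y [-95.4 -26.9] z [-0.4 43.1] | top face x [37.8 80.8] y [-85.3 -26.7] z mean 39.9 slope x 0.004 y -0.022
```

Request:
arm_command(plan=[{"x": 0,"y": 0.05,"z": 0.06,"yaw": 0,"claw": -1},{"x": 0.02,"y": 0.25,"z": 0.01,"yaw": 0,"claw": -1},{"x": 0.02,"y": 0.25,"z": 0,"yaw": 0,"claw": -1}])

```text
time_s: 55.7
eef_pos: [596.7, -16.7, 60.9]
ee_rot: [3.091, -0.178, 0.117]
wrist_force: [-0.7, -4.0, -5.0]
opening: 13.9
```

```bash
python3 - <<'E'
from held import *
s=st();tilt(s);jt(s);log();print(loc(s['eef_pos']).round(1))
held('wrist');held('scene')
E
```

```text
t55.70 tcp [596.7 -16.7  60.9] jaw -96.7 tilt 4.99 F [-0.7 -4.  -5. ] M [-1.08  0.34 -0.12] op 13.9 q [-0.58  0.95  0.92  1.89 -1.05  0.78 -0.78]
toolz [ 0.073 -0.048 -0.996]
tilt along jaw 0.039 perp 0.078
[[ 56.1 -44.5  60.9]]
wrist 4087 x [46.2 78.3] y [-84.3 -16.4] z [-1.  47.5] | top face x [47.1 77.5] y [-75.1 -16.4] z mean 43.7 slope x 0.015 y -0.037
scene 425 x [36.  80.7] y [-83.6 -13.8] z [-1.1 46.5] | top face x [37.8 79.3] y [-72.6 -13.4] z mean 43.5 slope x 0.019 y -0.024
```

Request:
arm_command(plan=[{"x": 0.0,"y": 0.25,"z": -0.05,"yaw": 0,"claw": -1},{"x": 0.02,"y": 0.3,"z": -0.02,"yaw": 0,"claw": -1},{"x": 0.02,"y": 0.3,"z": -0.01,"yaw": 0,"claw": -1},{"x": 0.02,"y": 0.3,"z": -0.01,"yaw": 0,"claw": -1}])

```text
time_s: 56.13
eef_pos: [600.0, 23.1, 58.7]
ee_rot: [3.096, -0.177, 0.12]
wrist_force: [-0.2, -0.1, -0.4]
opening: 14.0
```

```bash
python3 - <<'E'
from held import *
s=st();tilt(s);jt(s);log();print(loc(s['eef_pos']).round(1))
held('wrist');held('scene')
E
```

```text
t56.13 tcp [600.   23.1  58.7] jaw -96.6 tilt 4.94 F [-0.2 -0.1 -0.4] M [-0.34  0.29 -0.01] op 14.0 q [-0.64  0.96  0.92  1.88 -1.05  0.79 -0.85]
toolz [ 0.075 -0.043 -0.996]
tilt along jaw 0.034 perp 0.079
[[55.3 -4.6 58.7]]
wrist 3946 x [46.7 77.6] y [-34.8  23.6] z [17.8 45.2] | top face x [46.4 76.8] y [-34.8  23.6] z mean 41.5 slope x 0.016 y -0.032
scene 422 x [37.  79.9] y [-31.9  27.1] z [15.6 43.8] | top face x [37.  79.7] y [-31.3  27.1] z mean 40.9 slope x 0.002 y -0.015
```

Request:
arm_command(plan=[{"x": 0.03,"y": 0.25,"z": 0,"yaw": 0,"claw": -1},{"x": 0.03,"y": 0.25,"z": 0,"yaw": 0,"claw": -1}])

```text
time_s: 56.4
eef_pos: [601.9, 41.3, 58.5]
ee_rot: [3.099, -0.173, 0.119]
wrist_force: [1.0, -0.3, -1.8]
opening: 14.1
```

```bash
python3 - <<'E'
from held import *
s=st();tilt(s);jt(s);log();print(loc(s['eef_pos']).round(1))
held('wrist');held('scene')
E
```

```text
t56.40 tcp [601.9  41.3  58.5] jaw -96.4 tilt 4.85 F [ 1.  -0.3 -1.8] M [0.04 0.23 0.05] op 14.1 q [-0.67  0.96  0.92  1.87 -1.05  0.79 -0.88]
toolz [ 0.075 -0.04  -0.996]
tilt along jaw 0.031 perp 0.079
[[55.3 13.6 58.5]]
wrist 3940 x [46.8 77.5] y [-16.3  42. ] z [17.6 45. ] | top face x [46.4 76.8] y [-16.4  42.1] z mean 41.3 slope x 0.014 y -0.030
scene 424 x [37.8 79.5] y [-14.4  44. ] z [14.5 43.4] | top face x [37.5 79.2] y [-14.2  44.1] z mean 40.8 slope x 0.006 y -0.023
```

Request:
arm_command(plan=[{"x": 0.02,"y": 0.12,"z": 0,"yaw": 0,"claw": -1},{"x": 0.02,"y": 0.12,"z": 0,"yaw": 0,"claw": -1},{"x": 0.01,"y": 0.12,"z": 0,"yaw": 0,"claw": -1}])

```text
time_s: 56.75
eef_pos: [601.8, 45.1, 58.2]
ee_rot: [3.086, -0.175, 0.117]
wrist_force: [-0.9, -4.1, -2.8]
opening: 13.8
```

```bash
python3 - <<'E'
from held import *
from rail import rails
s=st();tilt(s);jt(s);log();print(loc(s['eef_pos']).round(1))
held('wrist');held('scene')
rails('scene',(55,))
p,im,d=cam('scene')
a=cv2.resize(im[200:310,260:390],None,fx=5,fy=5,interpolation=cv2.INTER_CUBIC);cv2.imwrite('pics/s27.png',a[:600,:,::-1])
E
```

```text
t56.75 tcp [601.8  45.1  58.2] jaw -96.6 tilt 5.16 F [-0.9 -4.1 -2.8] M [-1.28  0.39 -0.1 ] op 13.8 q [-0.69  0.97  0.93  1.86 -1.04  0.79 -0.9 ]
toolz [ 0.073 -0.053 -0.996]
tilt along jaw 0.044 perp 0.078
[[54.8 17.5 58.2]]
wrist 4000 x [45.9 77. ] y [-12.8  46.2] z [17.2 44.3] | top face x [45.8 76.2] y [-12.8  45.7] z mean 41.0 slope x 0.013 y -0.042
scene 427 x [36.4 79.7] y [-13.3  44.9] z [14.5 44.4] | top face x [36.  79.2] y [-13.2  44.8] z mean 41.1 slope x 0.020 y -0.036
scene 55 119  y-45..-20: x 43.8..68.6 mid 56.2; ymin -51.4 ymax 56.3 orange 0
```

View pics/s27.png

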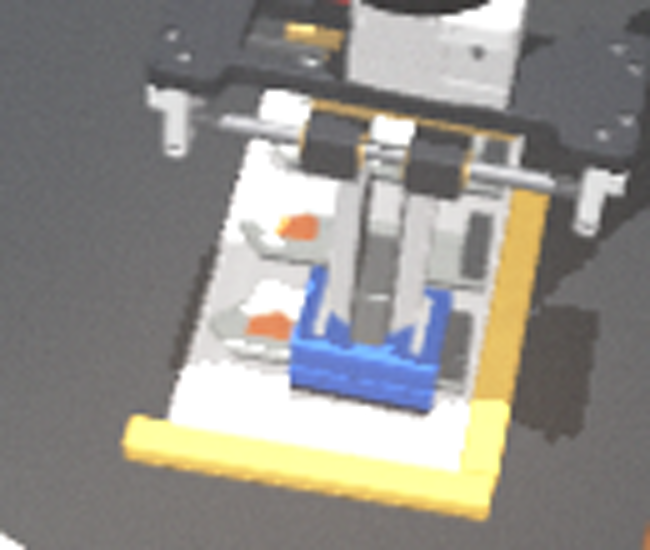

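Request:
arm_command(plan=[{"x": 0,"y": 0.1,"z": 0,"yaw": 0,"claw": -1},{"x": 0,"y": 0,"z": 0,"yaw": 0,"claw": -0.1},{"x": 0,"y": 0,"z": 0,"yaw": 0,"claw": -0.1},{"x": 0,"y": -0.05,"z": 0,"yaw": 0,"claw": -0.1},{"x": 0,"y": -0.03,"z": 0.1,"yaw": 0,"claw": -0.1},{"x": 0,"y": 0,"z": 0.4,"yaw": 0,"claw": -0.1},{"x": 0,"y": 0,"z": 0.6,"yaw": 0,"claw": -0.1},{"x": 0,"y": 0,"z": 0.6,"yaw": 0,"claw": -0.1},{"x": 0,"y": 0,"z": 0.6,"yaw": 0,"claw": 0},{"x": 0,"y": -0.3,"z": 0.6,"yaw": 0,"claw": 0},{"x": 0,"y": -0.6,"z": 0.3,"yaw": 0,"claw": 0},{"x": 0,"y": -0.6,"z": 0,"yaw": 0,"claw": 0},{"x": 0,"y": -0.6,"z": 0,"yaw": 0,"claw": 0}])

```text
time_s: 58.03
eef_pos: [602.6, -14.5, 164.3]
ee_rot: [3.092, -0.164, 0.121]
wrist_force: [-0.8, -0.6, -0.2]
opening: 47.0
```

```bash
python3 - <<'E'
from held import *
from rail import rails
s=st();tilt(s);jt(s);log();print(loc(s['eef_pos']).round(1))
held('wrist');held('scene')
rails('wrist',save='w28')
p,im,d=cam('scene')
a=cv2.resize(im[200:310,260:390],None,fx=5,fy=5,interpolation=cv2.INTER_CUBIC);cv2.imwrite('pics/s28.png',a[:600,:,::-1])
E
```

```text
t58.03 tcp [602.6 -14.5 164.3] jaw -96.2 tilt 5.11 F [-0.8 -0.6 -0.2] M [0.03 0.25 0.04] op 47.0 q [-0.64  0.83  1.06  1.8  -0.87  0.95 -0.91]
toolz [ 0.075 -0.047 -0.996]
tilt along jaw 0.039 perp 0.080
[[ 61.7 -41.8 164.3]]
wrist 2429 x [34.5 76.4] y [-14.2  45.5] z [18.8 70.5] | top face x [34.4 76. ] y [-13.5  45.4] z mean 38.9 slope x -0.002 y 0.001
scene 496 x [35.1 79.1] y [-13.5  45.1] z [13.9 41.8] | top face x [34.9 78.9] y [-13.   45.2] z mean 39.1 slope x 0.004 y 0.003
wrist -55 178  y-45..-20: x -67.4..-65.4 mid -66.4; y-20..10: x -67.7..-64.2 mid -66.0; y10..30: x -68.0..-64.7 mid -66.3; ymin -41.1 ymax 17.2 orange 0 
wrist 0 1270  y-45..-20: x -12.1..11.6 mid -0.2; y-20..10: x -12.0..11.5 mid -0.2; ymin -51.6 ymax 44.9 orange 187 (array([  0.3, -27. ,  27. ]), np.float64(31.4))
wrist 55 869  y-45..-20: x 42.7..66.6 mid 54.7; y-20..10: x 43.0..66.3 mid 54.7; ymin -52.2 ymax 52.1 orange 189 (array([ 55.1, -27.1,  27.2]), np.float64(31.1))
```

View pics/w28.png

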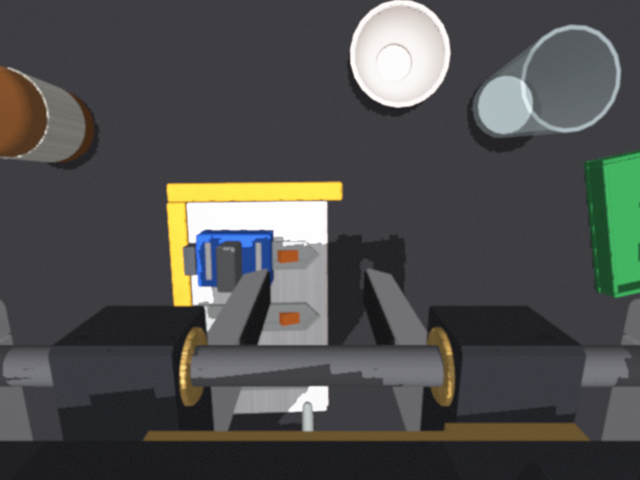

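View pics/s28.png

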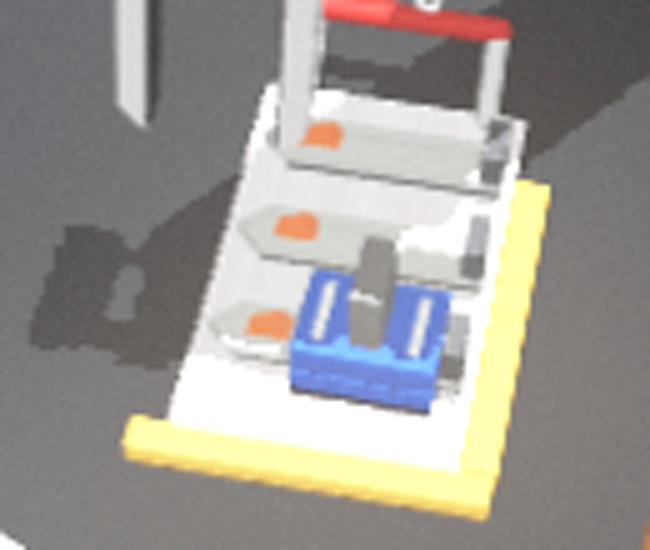

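Request:
arm_command(plan=[{"x": -0.1,"y": -0.2,"z": 0,"yaw": 0.05,"claw": 0},{"x": -0.25,"y": -0.4,"z": 0,"yaw": 0.08,"claw": 0},{"x": -0.3,"y": -0.5,"z": 0,"yaw": 0.08,"claw": 0},{"x": -0.3,"y": -0.6,"z": 0,"yaw": 0.08,"claw": 0},{"x": -0.3,"y": -0.6,"z": 0,"yaw": 0.08,"claw": 0},{"x": -0.3,"y": -0.6,"z": 0,"yaw": 0.08,"claw": 0},{"x": -0.3,"y": -0.6,"z": 0,"yaw": 0.08,"claw": 0},{"x": -0.3,"y": -0.6,"z": 0,"yaw": 0.08,"claw": 0},{"x": -0.4,"y": -0.5,"z": 0,"yaw": 0.08,"claw": 0},{"x": -0.6,"y": -0.3,"z": 0,"yaw": 0.08,"claw": 0},{"x": -0.9,"y": -0.1,"z": 0,"yaw": 0.05,"claw": 0},{"x": 0.9,"y": 0,"z": 0,"yaw": 0,"claw": 0},{"x": 0.9,"y": 0,"z": 0,"yaw": 0,"claw": 0},{"x": 0.5,"y": 0,"z": 0,"yaw": 0,"claw": 0},{"x": 0.2,"y": 0,"z": 0,"yaw": 0,"claw": 0},{"x": 0,"y": 0,"z": 0,"yaw": 0,"claw": 0}])

```text
time_s: 59.57
eef_pos: [541.5, -145.1, 153.2]
ee_rot: [-2.994, -0.909, -0.099]
wrist_force: [-0.5, -0.1, 0.3]
opening: 46.7
```

```bash
python3 - <<'E'
from h import *
s=st();tilt(s);jt(s);log()
E
```

```text
t59.57 tcp [ 541.5 -145.1  153.2] jaw -56.2 tilt 3.67 F [-0.5 -0.1  0.3] M [-0.09  0.15 -0.01] op 46.7 q [-0.26  0.7   0.8   1.9  -0.75  0.83 -0.03]
toolz [ 0.057  0.029 -0.998]
tilt along jaw 0.008 perp 0.063
```

Request:
arm_command(plan=[{"x": -0.15,"y": -0.1,"z": 0,"yaw": -0.02,"claw": 0},{"x": -0.3,"y": -0.15,"z": 0,"yaw": -0.02,"claw": 0},{"x": -0.4,"y": -0.2,"z": 0,"yaw": -0.02,"claw": 0},{"x": -0.45,"y": -0.25,"z": -0.1,"yaw": -0.02,"claw": 0},{"x": -0.45,"y": -0.25,"z": -0.1,"yaw": -0.02,"claw": 0},{"x": -0.45,"y": -0.25,"z": -0.2,"yaw": 0,"claw": 0},{"x": -0.4,"y": -0.25,"z": -0.2,"yaw": 0,"claw": 0},{"x": -0.3,"y": -0.2,"z": -0.2,"yaw": 0,"claw": 0},{"x": -0.15,"y": -0.1,"z": -0.2,"yaw": 0,"claw": 0},{"x": 0,"y": 0,"z": -0.1,"yaw": 0,"claw": 0}])

```text
time_s: 60.4
eef_pos: [431.4, -197.8, 119.9]
ee_rot: [-3.032, -0.768, -0.09]
wrist_force: [0.2, -1.3, -0.2]
opening: 47.2
```

```bash
python3 - <<'E'
from h import *
s=st();tilt(s);jt(s);log()
from pk import packs
packs('wrist','w30');packs('top'); st()
E
```

```text
t60.40 tcp [ 431.4 -197.8  119.9] jaw -61.6 tilt 3.38 F [ 0.2 -1.3 -0.2] M [-0.06  0.19  0.01] op 47.2 q [-0.09  0.64  0.75  2.14 -0.85  0.65  0.19]
toolz [ 0.053  0.026 -0.998]
tilt along jaw 0.002 perp 0.059
wrist 3649 [ 432.8 -209.7] [44.3 59.7] 29.1 tab [ 435.5 -208.4   60.2] [ 434.1 -209.2] [31.2 14.1] 29.0
top 38 [598.6  43.8] [70.5 43.6] 80.3 tab [596.7  46.4  67. ] [598.9  45.6] [12.4 31.9] 88.9
top 108 [ 443.9 -199.5] [18.6 59.8] 24.4 tab [ 442.3 -200.4   60.2] [ 442.4 -201. ] [ 9.3 13.4] 25.4
t60.50 tcp [ 432.9 -197.2  119.9] jaw -61.5 tilt 3.42 F [0.5 0.  0.2] M [-0.08  0.18  0.02] op 46.9 q [-0.09  0.64  0.75  2.14 -0.85  0.65  0.19]
```

View pics/w30.png

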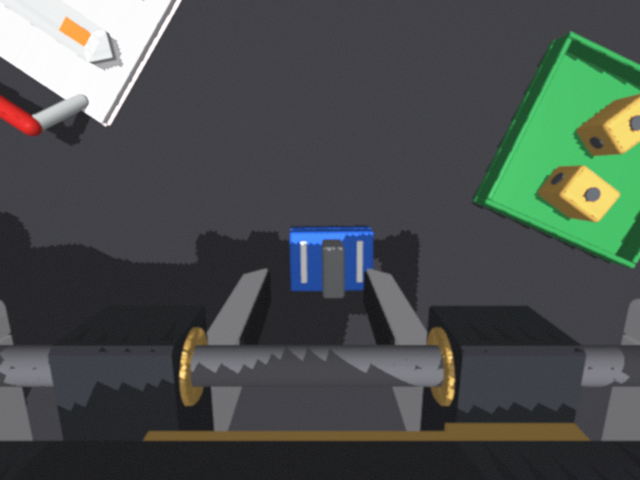

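Request:
arm_command(plan=[{"x": 0,"y": -0.15,"z": -0.25,"yaw": 0.01,"claw": 0},{"x": 0,"y": -0.15,"z": -0.4,"yaw": 0,"claw": 0},{"x": 0,"y": -0.1,"z": -0.4,"yaw": 0,"claw": 0},{"x": 0,"y": 0,"z": -0.4,"yaw": 0,"claw": 0},{"x": 0,"y": 0,"z": -0.4,"yaw": 0,"claw": 0},{"x": 0,"y": 0,"z": -0.3,"yaw": 0,"claw": 0},{"x": 0,"y": 0,"z": -0.1,"yaw": 0,"claw": 0}])

```text
time_s: 61.08
eef_pos: [436.6, -208.0, 52.8]
ee_rot: [-3.029, -0.791, -0.101]
wrist_force: [-0.1, 0.7, 0.1]
opening: 46.9
```

```bash
python3 - <<'E'
from h import *
s=st();tilt(s);jt(s);log()
from pk import packs
packs('wrist','w31'); st()
E
```

```text
t61.08 tcp [ 436.6 -208.    52.8] jaw -60.8 tilt 3.73 F [-0.1  0.7  0.1] M [-0.11  0.23  0.01] op 46.9 q [ 0.05  0.74  0.56  2.16 -1.02  0.5   0.37]
toolz [ 0.06   0.025 -0.998]
tilt along jaw 0.007 perp 0.065
wrist 5640 [ 433.1 -209.7] [43.9 60. ] 29.2 tab [ 436.1 -208.3   60.6] [ 436.4 -209. ] [27.3 47.9] 29.7
t61.13 tcp [ 436.6 -208.    52.8] jaw -60.7 tilt 3.72 F [ 0.4 -0.2 -0.5] M [-0.05  0.21 -0.02] op 46.8 q [ 0.05  0.74  0.56  2.16 -1.02  0.5   0.37]
```

Request:
arm_command(plan=[{"x": -0.1,"y": -0.06,"z": -0.2,"yaw": 0,"claw": 0},{"x": -0.05,"y": 0,"z": -0.07,"yaw": 0,"claw": -1},{"x": -0.02,"y": 0,"z": 0,"yaw": 0,"claw": -1},{"x": 0,"y": 0,"z": 0,"yaw": 0,"claw": -1},{"x": 0,"y": 0,"z": 0,"yaw": 0,"claw": -1},{"x": 0,"y": 0,"z": 0,"yaw": 0,"claw": -1},{"x": 0,"y": 0,"z": 0,"yaw": 0,"claw": -1}])

```text
time_s: 61.72
eef_pos: [433.7, -209.2, 47.2]
ee_rot: [-3.029, -0.795, -0.107]
wrist_force: [0.3, -0.1, -2.7]
opening: 14.1
```

```bash
python3 - <<'E'
from h import *
s=st();tilt(s);jt(s);log()
from pk import packs
packs('wrist','w31')
E
```

```text
t61.72 tcp [ 433.7 -209.2   47.2] jaw -60.6 tilt 3.93 F [ 0.3 -0.1 -2.7] M [-0.06  0.24 -0.  ] op 14.1 q [ 0.08  0.74  0.53  2.17 -1.03  0.47  0.39]
toolz [ 0.064  0.025 -0.998]
tilt along jaw 0.010 perp 0.068
wrist 3486 [ 438.3 -207.3] [32.9 60. ] 29.5 tab [ 443.1 -203.6   61.8] [ 444.5 -203.7] [ 8.  37.9] 29.5
```

Request:
arm_command(plan=[{"x": 0,"y": 0,"z": 0.25,"yaw": 0,"claw": -1},{"x": 0,"y": 0,"z": 0.4,"yaw": 0,"claw": -1},{"x": 0.05,"y": 0.05,"z": 0.4,"yaw": 0,"claw": -1},{"x": 0.15,"y": 0.2,"z": 0.3,"yaw": -0.03,"claw": -1},{"x": 0.25,"y": 0.32,"z": 0,"yaw": -0.06,"claw": -1},{"x": 0.25,"y": 0.34,"z": 0,"yaw": -0.06,"claw": -1},{"x": 0.25,"y": 0.34,"z": 0,"yaw": -0.06,"claw": -1},{"x": 0.25,"y": 0.34,"z": 0,"yaw": -0.06,"claw": -1},{"x": 0.25,"y": 0.34,"z": 0,"yaw": -0.06,"claw": -1},{"x": 0.25,"y": 0.34,"z": 0,"yaw": -0.06,"claw": -1},{"x": 0.25,"y": 0.34,"z": 0,"yaw": -0.06,"claw": -1},{"x": 0.25,"y": 0.34,"z": 0,"yaw": -0.06,"claw": -1},{"x": 0.25,"y": 0.34,"z": 0,"yaw": -0.06,"claw": -1},{"x": 0.25,"y": 0.34,"z": 0,"yaw": -0.06,"claw": -1},{"x": 0.25,"y": 0.34,"z": 0,"yaw": -0.06,"claw": -1},{"x": 0.2,"y": 0.25,"z": 0,"yaw": -0.06,"claw": -1},{"x": 0.1,"y": 0.1,"z": 0,"yaw": -0.04,"claw": -1},{"x": 0,"y": 0,"z": 0,"yaw": 0,"claw": -1}])

```text
time_s: 63.27
eef_pos: [532.0, -70.0, 96.0]
ee_rot: [3.121, -0.219, 0.097]
wrist_force: [0.5, -0.4, -2.5]
opening: 13.9
```

```bash
python3 - <<'E'
from held import *
from rail import rails
s=st();tilt(s);jt(s);log();print(loc(s['eef_pos']).round(1))
held('wrist');rails('wrist',save='w32');st()
E
```

```text
t63.27 tcp [532. -70.  96.] jaw -98.0 tilt 3.60 F [ 0.5 -0.4 -2.5] M [-0.    0.21 -0.03] op 13.9 q [-0.48  0.81  0.9   2.02 -1.    0.74 -0.67]
toolz [ 0.061 -0.016 -0.998]
tilt along jaw 0.007 perp 0.062
[[  -2.7 -104.2   96. ]]
wrist 4199 x [32.8 75.3] y [-14.4  45.7] z [14.5 70.2] | top face x [32.8 75.4] y [-14.1  45.8] z mean 38.8 slope x 0.001 y 0.002
wrist -55 1266  y-20..10: x -51.2..-43.1 mid -47.1; y10..30: x -56.6..-43.1 mid -49.9; ymin 2.0 ymax 53.0 orange 0 
wrist 0 4816  y-45..-20: x -12.0..11.5 mid -0.2; y-20..10: x -12.0..11.5 mid -0.3; y10..30: x -11.9..11.5 mid -0.2; ymin -50.8 ymax 47.1 orange 330 (array([ -0. , -28.3,  26.7]), np.float64(30.9))
wrist 55 1621  y-45..-20: x 43.0..66.2 mid 54.6; y-20..10: x 43.1..66.1 mid 54.6; ymin -52.6 ymax -13.1 orange 343 (array([ 54.7, -28.3,  26.7]), np.float64(31.2))
t63.37 tcp [531.3 -71.1  96.1] jaw -98.0 tilt 3.60 F [-0.8  0.2 -2.9] M [ 0.04  0.27 -0.03] op 13.5 q [-0.48  0.81  0.9   2.02 -1.    0.74 -0.67]
```

View pics/w32.png

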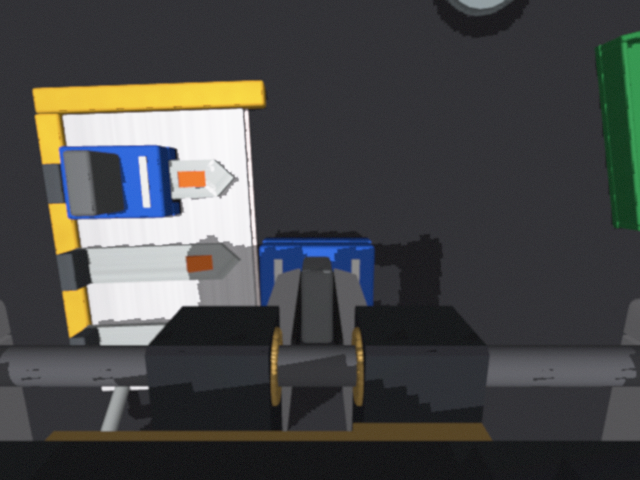

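Request:
arm_command(plan=[{"x": 0.05,"y": 0,"z": -0.25,"yaw": 0.02,"claw": -1},{"x": 0.06,"y": 0,"z": -0.35,"yaw": 0.02,"claw": -1},{"x": 0.02,"y": 0,"z": -0.35,"yaw": 0.01,"claw": -1},{"x": 0,"y": 0,"z": -0.15,"yaw": 0,"claw": -1},{"x": 0,"y": 0,"z": -0.05,"yaw": 0,"claw": -1}])

```text
time_s: 63.78
eef_pos: [534.0, -73.9, 60.4]
ee_rot: [3.125, -0.152, 0.098]
wrist_force: [-0.9, 0.3, -2.7]
opening: 13.6
```

```bash
sed -i 's/def held(c):/def held(c,x0=-40,x1=30):/; s/(L\[...,0\]>-100)&(L\[...,0\]<95)/(L[...,0]>x0)\&(L[...,0]<x1)/' held.py; python3 - <<'E'
from held import *
from rail import rails
s=st();tilt(s);jt(s);log();print(loc(s['eef_pos']).round(1))
held('wrist');held('scene');rails('wrist',(0,));rails('scene',(0,));s=st();print(loc(s['eef_pos']).round(1))
E
```

```text
t63.78 tcp [534.  -73.9  60.4] jaw -95.6 tilt 3.64 F [-0.9  0.3 -2.7] M [-0.03  0.29 -0.03] op 13.6 q [-0.41  0.84  0.79  2.03 -1.04  0.65 -0.58]
toolz [ 0.062 -0.014 -0.998]
tilt along jaw 0.008 perp 0.063
[[  -0.4 -107.9   60.4]]
wrist 4191 x [-12.1  21.1] y [-145.2  -72.1] z [-1.3 46.7] | top face x [-9.9 20.9] y [-137.6  -78.6] z mean 42.1 slope x -0.014 y -0.006
scene 413 x [-19.1  23.9] y [-138.7  -78.3] z [15.6 44.7] | top face x [-20.3  23.5] y [-137.5  -78.4] z mean 42.3 slope x -0.011 y -0.009
wrist 0 6554  y-45..-20: x -11.9..11.7 mid -0.1; y-20..10: x -11.9..11.6 mid -0.1; y10..30: x -12.0..11.5 mid -0.3; ymin -50.8 ymax 47.5 orange 447 (array([ -0. , -28.4,  26.7]), np.float64(31.0))
scene 0 336  y-45..-20: x -10.0..14.5 mid 2.2; y-20..10: x -10.6..14.0 mid 1.7; y10..30: x -11.5..13.6 mid 1.0; ymin -51.4 ymax 55.8 orange 0 
t63.98 tcp [534.8 -73.8  61.4] jaw -95.6 tilt 3.74 F [ 0.6  0.3 -2.6] M [ 0.08  0.24 -0.05] op 13.6 q [-0.41  0.84  0.79  2.03 -1.04  0.65 -0.58]
[[   0.4 -107.7   61.4]]
```

Request:
arm_command(plan=[{"x": 0,"y": 0.2,"z": -0.05,"yaw": 0,"claw": -1},{"x": 0.02,"y": 0.3,"z": -0.04,"yaw": 0,"claw": -1},{"x": 0.02,"y": 0.3,"z": -0.03,"yaw": 0,"claw": -1},{"x": 0.02,"y": 0.3,"z": -0.03,"yaw": 0,"claw": -1}])

```text
time_s: 64.32
eef_pos: [537.5, -40.5, 58.2]
ee_rot: [3.122, -0.157, 0.105]
wrist_force: [0.0, 0.9, -0.8]
opening: 13.5
```

```bash
python3 - <<'E'
from held import *
s=st();tilt(s);jt(s);log();print(loc(s['eef_pos']).round(1))
held('wrist');held('scene');s=st()
E
```

```text
t64.32 tcp [537.5 -40.5  58.2] jaw -95.8 tilt 3.92 F [ 0.   0.9 -0.8] M [0.02 0.25 0.02] op 13.5 q [-0.47  0.84  0.78  2.04 -1.05  0.64 -0.65]
toolz [ 0.066 -0.017 -0.998]
tilt along jaw 0.010 perp 0.068
[[ -0.3 -74.3  58.2]]
wrist 4057 x [-10.4  21.1] y [-111.4  -45.5] z [-0.9 45.1] | top face x [-9.7 21. ] y [-104.1  -45.4] z mean 39.9 slope x -0.010 y -0.007
scene 398 x [-17.8  23.9] y [-108.8  -41.8] z [-0.2 42.2] | top face x [-18.   22.9] y [-101.1  -41.9] z mean 39.2 slope x -0.025 y -0.003
t64.42 tcp [537.4 -38.4  57.7] jaw -95.6 tilt 3.83 F [ 0.1 -0.5 -2.1] M [ 0.06  0.25 -0.01] op 13.8 q [-0.47  0.84  0.78  2.04 -1.05  0.64 -0.65]
```

Request:
arm_command(plan=[{"x": 0.02,"y": 0.2,"z": 0.05,"yaw": 0,"claw": -1},{"x": 0.02,"y": 0.3,"z": -0.01,"yaw": 0,"claw": -1},{"x": 0.03,"y": 0.3,"z": -0.02,"yaw": 0,"claw": -1},{"x": 0.03,"y": 0.3,"z": -0.02,"yaw": 0,"claw": -1}])

```text
time_s: 64.75
eef_pos: [541.5, -7.2, 59.2]
ee_rot: [3.118, -0.157, 0.109]
wrist_force: [-0.3, -2.0, 1.3]
opening: 14.0
```

```bash
python3 - <<'E'
from held import *
s=st();tilt(s);jt(s);log();print(loc(s['eef_pos']).round(1))
held('wrist');held('scene');s=st()
E
```

```text
t64.75 tcp [541.5  -7.2  59.2] jaw -95.8 tilt 4.13 F [-0.3 -2.   1.3] M [-0.32  0.26 -0.04] op 14.0 q [-0.54  0.85  0.79  2.03 -1.05  0.64 -0.72]
toolz [ 0.069 -0.021 -0.997]
tilt along jaw 0.014 perp 0.071
[[  0.2 -40.8  59.2]]
wrist 3968 x [-9.8 21.8] y [-78.3 -12.1] z [-0.8 46.3] | top face x [-9.3 21.6] y [-70.7 -12. ] z mean 41.0 slope x -0.007 y -0.010
scene 393 x [-18.5  25. ] y [-74.2  -8.6] z [-1.9 43.1] | top face x [-19.   24.9] y [-67.2  -8.5] z mean 40.7 slope x 0.006 y -0.004
t64.85 tcp [541.6  -4.2  58.7] jaw -95.6 tilt 4.03 F [0.5 1.7 1.9] M [0.54 0.03 0.08] op 13.6 q [-0.55  0.85  0.79  2.03 -1.05  0.64 -0.72]
```

Sliding smoothly (pack at y≈−40). Continue.

Request:
arm_command(plan=[{"x": 0.02,"y": 0.25,"z": 0.02,"yaw": 0,"claw": -1},{"x": 0.03,"y": 0.3,"z": 0,"yaw": 0,"claw": -1},{"x": 0.03,"y": 0.3,"z": 0,"yaw": 0,"claw": -1},{"x": 0.03,"y": 0.3,"z": 0,"yaw": 0,"claw": -1}])

```text
time_s: 65.18
eef_pos: [545.5, 29.9, 60.2]
ee_rot: [3.118, -0.157, 0.11]
wrist_force: [-1.3, -2.5, 0.8]
opening: 13.8
```

```bash
python3 - <<'E'
from held import *
s=st();tilt(s);jt(s);log();print(loc(s['eef_pos']).round(1))
held('wrist');s=st()
E
```

```text
t65.18 tcp [545.5  29.9  60.2] jaw -95.8 tilt 4.16 F [-1.3 -2.5  0.8] M [-0.4   0.24  0.02] op 13.8 q [-0.62  0.85  0.81  2.02 -1.04  0.66 -0.8 ]
toolz [ 0.07  -0.021 -0.997]
tilt along jaw 0.014 perp 0.071
[[ 0.3 -3.5 60.2]]
wrist 3861 x [-8.7 21.9] y [-33.2  25.2] z [17.3 47.2] | top face x [-9.  21.8] y [-33.3  25.3] z mean 42.0 slope x -0.010 y -0.012
t65.23 tcp [545.6  33.1  59.7] jaw -95.6 tilt 4.08 F [ 0.6  2.9 -0. ] M [0.26 0.12 0.03] op 13.7 q [-0.62  0.86  0.81  2.02 -1.04  0.66 -0.8 ]
```

Request:
arm_command(plan=[{"x": 0.03,"y": 0.25,"z": -0.02,"yaw": 0,"claw": -1},{"x": 0.02,"y": 0.2,"z": 0,"yaw": 0,"claw": -1},{"x": 0.02,"y": 0.15,"z": 0,"yaw": 0,"claw": -1},{"x": 0.01,"y": 0.12,"z": 0,"yaw": 0,"claw": -1}])

```text
time_s: 65.57
eef_pos: [547.0, 50.6, 59.1]
ee_rot: [3.11, -0.153, 0.109]
wrist_force: [-1.8, -8.8, 1.9]
opening: 13.6
```

```bash
python3 - <<'E'
from held import *
s=st();tilt(s);jt(s);log();print(loc(s['eef_pos']).round(1))
held('wrist');s=st()
E
```

```text
t65.57 tcp [547.   50.6  59.1] jaw -95.7 tilt 4.28 F [-1.8 -8.8  1.9] M [-2.26  0.62 -0.18] op 13.6 q [-0.67  0.87  0.82  2.01 -1.03  0.66 -0.85]
toolz [ 0.068 -0.03  -0.997]
tilt along jaw 0.023 perp 0.071
[[-0.3 17.3 59.1]]
wrist 3908 x [-9.5 21.3] y [-12.7  46.4] z [17.6 45.8] | top face x [-9.6 21.1] y [-12.7  46.2] z mean 40.9 slope x -0.006 y -0.021
t65.62 tcp [546.9  50.6  59. ] jaw -95.7 tilt 4.29 F [-1.7 -7.4  0.1] M [-1.91  0.54 -0.17] op 13.4 q [-0.67  0.87  0.82  2.01 -1.03  0.66 -0.85]
```

At the stop (rear edge −12.7, 8 N reaction). Release and withdraw.

Request:
arm_command(plan=[{"x": 0,"y": 0.08,"z": 0,"yaw": 0,"claw": -1},{"x": 0,"y": 0,"z": 0,"yaw": 0,"claw": -0.1},{"x": 0,"y": 0,"z": 0,"yaw": 0,"claw": -0.1},{"x": 0,"y": -0.05,"z": 0,"yaw": 0,"claw": -0.1},{"x": 0,"y": -0.03,"z": 0.1,"yaw": 0,"claw": -0.1},{"x": 0,"y": 0,"z": 0.4,"yaw": 0,"claw": -0.1},{"x": 0,"y": 0,"z": 0.6,"yaw": 0,"claw": -0.1},{"x": 0,"y": 0,"z": 0.6,"yaw": 0,"claw": -0.1},{"x": 0,"y": 0,"z": 0.6,"yaw": 0,"claw": 0},{"x": 0,"y": -0.3,"z": 0.6,"yaw": 0,"claw": 0},{"x": 0,"y": -0.6,"z": 0.3,"yaw": 0,"claw": 0},{"x": 0,"y": -0.6,"z": 0,"yaw": 0,"claw": 0},{"x": 0,"y": -0.6,"z": 0,"yaw": 0,"claw": 0},{"x": 0,"y": -0.4,"z": 0,"yaw": 0,"claw": 0},{"x": 0,"y": -0.2,"z": 0,"yaw": 0,"claw": 0}])

```text
time_s: 66.87
eef_pos: [544.8, -30.7, 159.8]
ee_rot: [3.116, -0.144, 0.103]
wrist_force: [-0.6, -0.1, -1.0]
opening: 46.9
```

```bash
python3 - <<'E'
from held import *
from rail import rails
s=st();tilt(s);log();print(loc(s['eef_pos']).round(1))
held('wrist');held('wrist',32,90);rails('wrist',save='w40')
p,im,d=cam('scene','s40')
a=cv2.resize(im[200:310,260:390],None,fx=5,fy=5,interpolation=cv2.INTER_CUBIC);cv2.imwrite('pics/s40z.png',a[:600,:,::-1])
E
```

```text
t66.87 tcp [544.8 -30.7 159.8] jaw -95.3 tilt 3.96 F [-0.6 -0.1 -1. ] M [ 0.01  0.27 -0.03] op 46.9 q [-0.6   0.73  0.97  1.95 -0.82  0.83 -0.85]
toolz [ 0.065 -0.023 -0.998]
[[  5.9 -63.8 159.8]]
wrist 2598 x [-21.4  20.8] y [-13.8  46.1] z [17.1 70.3] | top face x [-21.5  20.5] y [-13.4  46.1] z mean 38.9 slope x -0.008 y 0.000
wrist 2576 x [33.1 75.2] y [-14.2  46. ] z [21.4 69.7] | top face x [33.1 75.2] y [-13.8  45.7] z mean 38.9 slope x 0.001 y -0.000
wrist -55 1072  y-45..-20: x -66.9..-43.4 mid -55.1; y10..30: x -65.5..-43.4 mid -54.5; ymin -52.1 ymax 52.9 orange 137 (array([-55. , -29.1,  26.2]), np.float64(30.1))
wrist 0 902  y-45..-20: x -12.0..11.5 mid -0.2; y-20..10: x -12.0..11.5 mid -0.3; ymin -52.3 ymax 48.8 orange 201 (array([  0.1, -27.5,  26.9]), np.float64(31.1))
wrist 55 972  y-45..-20: x 42.6..65.9 mid 54.3; y-20..10: x 43.2..66.3 mid 54.8; ymin -52.1 ymax -13.8 orange 179 (array([ 54.5, -27.6,  26.9]), np.float64(31.0))
```

View pics/w40.png

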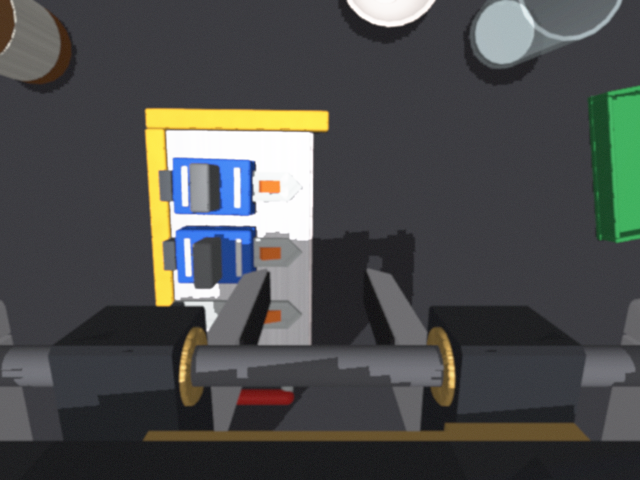

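View pics/s40z.png

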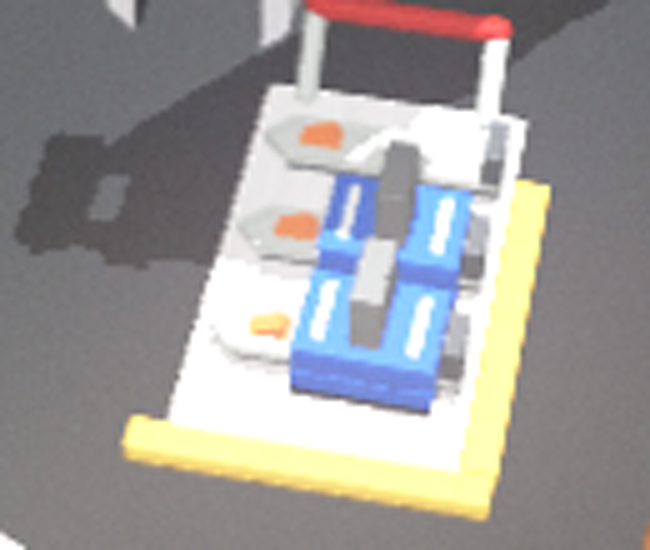

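View pics/s40.png

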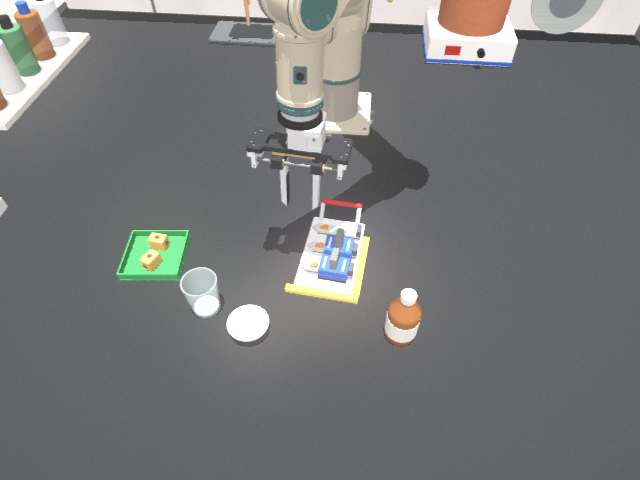

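```bash
python3 - <<'E'
from h import *
for c in ('top','scene'):
    p,im,d=cam(c,'fin_'+c); C=cloud(p,d)
    for r in search_frame(c,'pack_a_grip'): print(c,np.round(r['bbox']),round(r['confidence'],2))
    for m in blobs(im,'blue',20):
        X=C[m&(d>0)]; print(c,m.sum(),np.median(X,0).round())
E
```

```text
top [308. 212. 328. 228.] 0.85
top [303. 230. 311. 246.] 0.18
top 72 [605.  62.  40.]
top 53 [604.  31.  40.]
top 40 [545.  78.  41.]
scene [317. 252. 352. 280.] 0.73
scene 103 [-184. -973.  177.]
scene 268 [-317.  418.   10.]
scene 24 [538.  24.  39.]
scene 28 [546.  35.  39.]
scene 27 [567.  26.  34.]
scene 51 [570.  66.  32.]
```

View pics/fin_top.png

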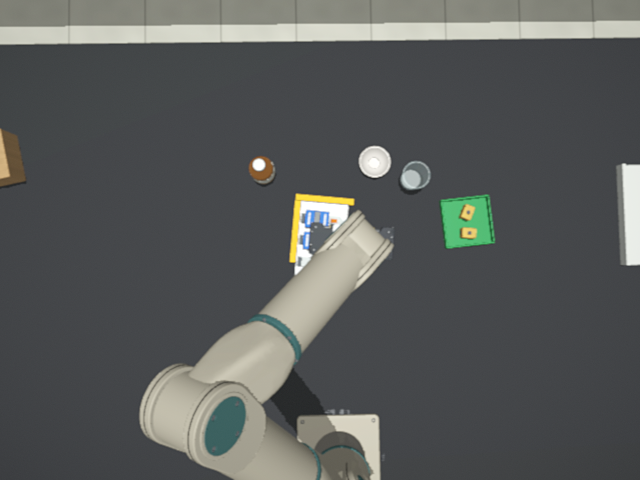

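The overhead picture shows both packs on the plate at about (315, 230), both bosses in the tray at about (468, 222), and the bystanders where they started. There's no third pack in view, so I'm handing in.

```bash
python3 - <<'E'
from cell import job
print(job.close_job())
E
```

```text
the job is handed in; nothing more can be done
None
```

The stirring station is set up and handed in, at about 67 s on the robot's clock (limit 200 s). No verdict was reported.

**What I did**
- **Bosses:** both brass clamp bosses went into the green tray first.
- **Plate:** I lifted it by its bail and rested its far edge on the bench about 10 mm from the long stop bar. I then pivoted it down in small steps, sliding that edge forward to about the bar on the way.
- **Packs:** only two were present. One was knocked aside during the run, so I located it again before picking it up. One is on the far shoe and the other on the middle shoe; the bail-side shoe is empty.

**Last checks**
- **Plate position:** the scene camera put it flat to about 0.1°. Its far edge was level with the long bar's inner face and its side about 1–2 mm from the side bar. I measured this before sliding the packs on and did not remeasure it afterwards, but the final pictures still show it square in the corner.
- **Packs:** both lie level with their rear edges at the same point. Both detents stand about 31 mm above the bench, the height of an undepressed one.
- **Bosses and bystanders:** both bosses are in the tray, and the beaker, bottle and dish look unmoved.

**Off-nominal or in disagreement**
- Pressing the plate flat gave a brief wrist force of 36 N, under the limits.
- The arm ran close to its joint 6 limit while lowering the bail.
- The gripper drifted 2–5° off vertical, and I partly corrected it before each pack grasp.
- The wrist and scene cameras disagreed by about 2 mm across the rails, within the calibration.

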